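Load worn drive rolls into the ultrasonic cleaner behind its tab-lock selector

TASK

Switch the ultrasonic cleaner off at its tab-lock selector (pinch the two release tabs together so that it will turn, and let them spring back out in the off notch), and only then lift the parts basket out of the tank by its handle and stand it on the drip tray. Put every used drive roll lying on the bench into the basket there, then stand the loaded basket back in the tank, let go, and switch the selector on again, latched in its on notch. Keep the basket upright, let nothing spill, and leave the other tools and the jar on the bench where they are.

Things in the scene. Friction and masses are not known exactly. Their poses are not given: they have to be found in the camera images.
- cleaner: white bench-top ultrasonic cleaner fixed to the bench, 180 x 390 x 130 mm (x, y, z); origin at the centre of its underside, on the bench, z up. Open tank at its +y end: inside 140 x 240 mm, centred on y = +55 mm, floor 50 mm and rim 130 mm up. Flat control deck at its -y end, 130 mm up, with the selector knob at x = 0, y = -130 mm; nothing but knob and basket stands above 132 mm
- selector (a joint): knob angle (rad) about the vertical: 0 = off (white pointer line at the single white bar), 1.2 = on (pointer at the two bars, clockwise from off seen from above); starts on, stops at both ends. Turns freely (0.03 N m) only while both tabs are pinched in over 4.5 mm; let go at either end, the tabs spring out and lock it. Between the notches they cannot spring out fully
- tab_a (a joint): how far (m) the release tab on the knob's +y side is pushed in: 0 = sprung out, 0.006 = fully in; spring 2 N at rest, 5 N fully in. The tabs are upright plates 24 mm wide, from 10 to 37 mm above the deck; 54 mm over both when out, 42 mm when pinched fully in. The pointer line is on tab_a's side
- tab_b (a joint): the same for the opposite tab, on the knob's -y side
- selector_grip (a point): point on the knob's vertical axis at the height to pinch, 22 mm above the deck. It turns with the knob: its y axis points to tab_a, so pinch the tabs along this y and turn about this point. The knob's cap between the tabs is 33 mm across, 42 mm above the deck; a fixed steel notch ring, radius up to 39 mm and 8 mm high, lies under the tabs
- basket_grip (a point): centre of the black handle of the loose wire basket (0.35 kg), which at first stands in the tank. Basket 110 x 200 mm (x, y), 55 mm deep, walls and floor 3 mm, z up. Handle: level bar along x, 80 long, 14 wide (y), 20 mm high, centre 125 mm above the basket's underside, on two thin upright wires at x = +-53 mm, y = 0; the basket is open from above either side of it (y about +-62 mm)
- tray: shallow stainless drip tray fixed to the bench beside the cleaner, 160 x 260 mm (x, y), floor 3 mm thick with a lip 10 mm high and 3 mm thick; origin at the centre of its underside, on the bench. The basket stands in it with its long side along the tray's long side (y), either way round
- roll1_c (a point): point at the centre of a used wire-feeder drive roll: plain steel disc with a dark bore and two grooves round its rim, 40 mm diameter, 14 mm thick, 0.09 kg, lying flat on the bench in front of the tray and the cleaner (centre 7 mm up); z is its axis; None if this roll is absent
- roll2_c (a point): point at the centre of a used wire-feeder drive roll: plain steel disc with a dark bore and two grooves round its rim, 40 mm diameter, 14 mm thick, 0.09 kg, lying flat on the bench in front of the tray and the cleaner (centre 7 mm up); z is its axis; None if this roll is absent
- roll3_c (a point): point at the centre of a used wire-feeder drive roll: plain steel disc with a dark bore and two grooves round its rim, 40 mm diameter, 14 mm thick, 0.09 kg, lying flat on the bench in front of the tray and the cleaner (centre 7 mm up); z is its axis; None if this roll is absent
- roll4_c (a point): point at the centre of a used wire-feeder drive roll: plain steel disc with a dark bore and two grooves round its rim, 40 mm diameter, 14 mm thick, 0.09 kg, lying flat on the bench in front of the tray and the cleaner (centre 7 mm up); z is its axis; None if this roll is absent
- pliers_c (a point): bystander, loose: welding pliers with red handles, 200 mm long, 15 mm high, lying in front of the cleaner; point about at their middle, 8 mm up, x towards the jaws
- wire_brush_c (a point): bystander, loose: brush with a wooden handle, 220 mm long, 20 mm high, lying to the right of the tray; point at its middle, 10 mm up, x towards the bristles
- paste_jar_c (a point): bystander, loose: closed jar with a black lid, 64 mm diameter, 75 mm high, standing at the back, between the tray and the cleaner; point at its centre, 37 mm up
- magnet_square_c (a point): bystander, loose: red magnetic welding square, about 110 x 110 mm, 20 mm high, lying to the left of the cleaner; point near its middle, 10 mm up
Not all that is in view belongs to the job. Leave any orange or yellow look-alike of the part that bears roll3_c alone.

How it is judged (in metres and radians):
On the way, in this order (a step that is already met when the one before it is completed fails the run):
1. the selector is turned off and both tabs have sprung out in the off notch (value of joint selector below 0.12 rad and value of joint each of tab_a, tab_b below 0.002 m), for 0.2 s.
2. with the cleaner off, the basket stands released on the drip tray (all of step 1 and x of basket_grip in the frame of tray between -0.035 and 0.035 m and y of basket_grip in the frame of tray between -0.045 and 0.045 m and z of basket_grip in the frame of tray between 0.118 and 0.134 m and angle between basket_grip's own z axis and vertical below 0.1 rad and linear speed of basket below 0.02 m/s and contact force between the fingers and basket below 0.2 N), for 0.2 s.
3. every drive roll lies released in the basket on the drip tray (x of basket_grip in the frame of tray between -0.035 and 0.035 m and y of basket_grip in the frame of tray between -0.045 and 0.045 m and z of basket_grip in the frame of tray between 0.118 and 0.134 m and angle between basket_grip's own z axis and vertical below 0.1 rad and linear speed of each of basket, roll1, roll2, roll3, roll4 below 0.02 m/s and contact force between the fingers and basket below 0.2 N and x of roll1_c in the frame of basket_grip between -0.053 and 0.053 m and y of roll1_c in the frame of basket_grip between -0.098 and 0.098 m and z of roll1_c in the frame of basket_grip between -0.13 and -0.065 m and contact force between the fingers and roll1 below 0.2 N and x of roll2_c in the frame of basket_grip between -0.053 and 0.053 m and y of roll2_c in the frame of basket_grip between -0.098 and 0.098 m and z of roll2_c in the frame of basket_grip between -0.13 and -0.065 m and contact force between the fingers and roll2 below 0.2 N and x of roll3_c in the frame of basket_grip between -0.053 and 0.053 m and y of roll3_c in the frame of basket_grip between -0.098 and 0.098 m and z of roll3_c in the frame of basket_grip between -0.13 and -0.065 m and contact force between the fingers and roll3 below 0.2 N and x of roll4_c in the frame of basket_grip between -0.053 and 0.053 m and y of roll4_c in the frame of basket_grip between -0.098 and 0.098 m and z of roll4_c in the frame of basket_grip between -0.13 and -0.065 m and contact force between the fingers and roll4 below 0.2 N), for 0.2 s.
4. with the cleaner still off, the loaded basket stands released on the tank's floor (all of step 1 and x of basket_grip in the frame of cleaner between -0.025 and 0.025 m and y of basket_grip in the frame of cleaner between 0.02 and 0.09 m and z of basket_grip in the frame of cleaner between 0.165 and 0.181 m and angle between basket_grip's own z axis and vertical below 0.1 rad and linear speed of each of basket, roll1, roll2, roll3, roll4 below 0.02 m/s and contact force between the fingers and basket below 0.2 N and x of roll1_c in the frame of basket_grip between -0.053 and 0.053 m and y of roll1_c in the frame of basket_grip between -0.098 and 0.098 m and z of roll1_c in the frame of basket_grip between -0.13 and -0.065 m and contact force between the fingers and roll1 below 0.2 N and x of roll2_c in the frame of basket_grip between -0.053 and 0.053 m and y of roll2_c in the frame of basket_grip between -0.098 and 0.098 m and z of roll2_c in the frame of basket_grip between -0.13 and -0.065 m and contact force between the fingers and roll2 below 0.2 N and x of roll3_c in the frame of basket_grip between -0.053 and 0.053 m and y of roll3_c in the frame of basket_grip between -0.098 and 0.098 m and z of roll3_c in the frame of basket_grip between -0.13 and -0.065 m and contact force between the fingers and roll3 below 0.2 N and x of roll4_c in the frame of basket_grip between -0.053 and 0.053 m and y of roll4_c in the frame of basket_grip between -0.098 and 0.098 m and z of roll4_c in the frame of basket_grip between -0.13 and -0.065 m and contact force between the fingers and roll4 below 0.2 N), for 0.2 s.
At the end, for the whole second after the job is handed in: The selector is on (within 0.12 rad of 1.2 rad) with both tabs sprung out (less than 2 mm in); the basket stands upright (within 0.1 rad), still and released on the tank's floor; every drive roll that was on the bench lies still in the basket (value of joint selector above 1.08 rad and value of joint each of tab_a, tab_b below 0.002 m and x of basket_grip in the frame of cleaner between -0.025 and 0.025 m and y of basket_grip in the frame of cleaner between 0.02 and 0.09 m and z of basket_grip in the frame of cleaner between 0.165 and 0.181 m and angle between basket_grip's own z axis and vertical below 0.1 rad and linear speed of each of basket, roll1, roll2, roll3, roll4 below 0.02 m/s and contact force between the fingers and basket below 0.2 N and x of roll1_c in the frame of basket_grip between -0.053 and 0.053 m and y of roll1_c in the frame of basket_grip between -0.098 and 0.098 m and z of roll1_c in the frame of basket_grip between -0.13 and -0.065 m and contact force between the fingers and roll1 below 0.2 N and x of roll2_c in the frame of basket_grip between -0.053 and 0.053 m and y of roll2_c in the frame of basket_grip between -0.098 and 0.098 m and z of roll2_c in the frame of basket_grip between -0.13 and -0.065 m and contact force between the fingers and roll2 below 0.2 N and x of roll3_c in the frame of basket_grip between -0.053 and 0.053 m and y of roll3_c in the frame of basket_grip between -0.098 and 0.098 m and z of roll3_c in the frame of basket_grip between -0.13 and -0.065 m and contact force between the fingers and roll3 below 0.2 N and x of roll4_c in the frame of basket_grip between -0.053 and 0.053 m and y of roll4_c in the frame of basket_grip between -0.098 and 0.098 m and z of roll4_c in the frame of basket_grip between -0.13 and -0.065 m and contact force between the fingers and roll4 below 0.2 N); the robot touches nothing.
It fails at once if the basket is raised more than 30 mm from the tank's floor, or out of the tank, while the selector is not off (z of basket_grip in the frame of cleaner above 0.205 m and value of joint selector above 0.2 rad).
It fails at once if the basket is tipped by more than 35 degrees (angle between basket_grip's own z axis and vertical above 0.61 rad).
It fails at once if a bystander (pliers, brush, jar or magnetic square) is shoved more than 30 mm (distance of any of pliers_c, wire_brush_c, paste_jar_c, magnet_square_c from where it was at the start of the episode above 0.03 m).
Of roll1, roll2, roll3, roll4 only 2 to 4 are there at a start; the rules pass over those that are not, and their reading is None.
At some moment in a run one of roll1, roll2, roll3, roll4 may be knocked a few centimetres aside while the robot is not near it.
It also fails if it takes over 210 s, if anything falls off the work surface, if the arm or the gripper's body presses on something with over 40 N, if the wrist force passes 120 N, or if a joint passes its speed limit or range.

ROBOT

A 6-joint arm with a two-finger parallel gripper is mounted at the origin on the work surface. World frame = base frame: x ahead of the robot, y to its left, z up, the work surface at z = 0. Lengths are in mm, angles in rad, forces in N, time in s.
With the tool pointing down it reaches from about 350 to 975 mm from the base axis. Payload 7.1 kg.
Tool frame: the origin (TCP) lies at the very end of the fingers, on their centre line; the grasp point (between the pads) lies 19 mm behind it; y points along the fingers, x is the direction in which the jaws open and shut, and the axes are right-handed (so a half turn about y gives the same grasp; the last joint's range is limited). The gripper opens to 88 mm and grips with 3 to 60 N. Pads are 20 mm wide; open, the fingers measure 115 mm over their backs; the gripper's body (75 mm by 178 mm) begins 61 mm behind the grasp point.
Start: joints at [-1.271, 0.423, 1.63, -0, 1.089, -0.019], TCP at [195.909, -593.485, 199.675] pointing down, gripper open.
Joint ranges: [-3, 3], [-0.9, 2.11], [0.09, 2.58], [-1.31, 4.45], [0.11, 2.69], [-2.54, 2.54]. Speed limits (rad/s): [2.39, 2.39, 3.01, 3.14, 3.14, 3.14].

INTERFACE

Orientations are given as a rotation vector (axis times angle).
In Python, from workcell import ctrl gives the robot as it stands. The module is installed in compiled form; this text tells all that it offers.
- The arm moves only by the tool jog_arm, never from a script. Its argument "steps" is a list of rows, each an object with "turn": the turn, a rotation vector about the world's x, y, z scaled (see below), a list of three; "dp": the shift along the world's x, y, z scaled (see below), a list of three; "claw": the opening, from 0 (shut) to 1 (fully open). In form: [{"turn": [wx, wy, wz], "dp": [x, y, z], "claw": claw}, ...]. A call has 1 to 12 rows; each row is the pose to reach, as a shift and turn from the pose measured when the call began, turning the shorter way round; what a row does not reach only later rows make up. The controller multiplies each number of a shift by 80 mm and each number of a turn by pi rad. A row lasts 1/12 s, in which the tool goes at most 41.7 mm and 7.16 degrees, less where a joint would pass 70% of its speed; a pose out of reach is approached as far as the arm can. A call with a number of a shift or a turn outside -1 to 1 is refused whole. A call with a gripper value outside its range is refused whole. The fingers move at their own pace and stop on an object; the grip force is fixed at half the most. Time passes only in rows, so rows that repeat a pose let the fingers close. It gives the time, the measured TCP pose, the force and the opening at its end, in the units of the state.
- ctrl.get_obs(): the state, without advancing time (a new reading comes with each control period).
- ctrl.get_image(name): name is "side" or "top" or "wrist"; returns a dict with "img" (480x640x3 uint8, red, green, blue), "range_z" (480x640 float32, mm along the optical axis (not along the pixel's ray), 0 where there is no reading), "fovy" (degrees; the focal length in pixels is half the picture's height over the tangent of half this angle, whatever the lens; pixels are square), "cx", "cy" (the principal point, pixels), "camera_from_world" (4x4, takes a point from world to camera coordinates); the wrist camera has in their place "hand_eye" (4x4, takes a point from camera to tool coordinates, whose origin is the TCP and whose axes are the tool frame's). Camera axes: x right, y down, z forward; pixel columns grow to the right and rows downward; lengths in mm; the calibration is good to about 2 mm. A picture is of the moment at which its call begins: read the wrist's pose just before it.
- ctrl.close_job(): hands the job in, once; it reports no verdict.
The state is a dict: "t": time; "qpos": joint angles; "qvel": joint speeds; "joint_torque": joint torques, N m; "ee_pos": TCP position; "orientation": TCP orientation; "ft_force": force on the tool from outside, world axes, zero at the start; "moment": the same for the moment, N m; "width": finger opening in mm.
Only numpy, scipy, OpenCV 4.12 (cv2) and the standard library are available. Lean on these libraries where they do the work, as an engineer would, in place of code of your own. Each camera call takes 0.05 s, during which the arm holds its last target.

## Working session

There is one attempt and no reset: what is moved stays moved. The work goes in short steps, Python scripts to look and compute and a tool call to move; the robot and the scene stay as the last step left them, time stands still between calls to the robot, and variables do not carry over. Pictures are saved under pics/ and viewed, and the job is handed in when it is done.

Besides the shell and the picture viewer there is one more tool, called after ">>>" by a JSON object that holds its "fn" and its "kwargs", one argument or row to a line. jog_arm: Moves the arm, as the interface text tells. Its arguments: {"type":"object","properties":{"steps":{"type":"array","items":{"type":"object","properties":{"turn":{"type":"array","items":{"type":"number"}},"dp":{"type":"array","items":{"type":"number"}},"claw":{"type":"number"}}}}},"required":["steps"]}

```bash
mkdir -p pics; cat > h.py <<'E'
import numpy as np, cv2
from scipy.spatial.transform import Rotation as R
from workcell import ctrl
def save(name,fn):
    o=ctrl.get_obs(); d=ctrl.get_image(name)
    cv2.imwrite('pics/'+fn+'.png',cv2.cvtColor(d['img'],cv2.COLOR_RGB2BGR))
    d['obs']=o
    return d
def K(d):
    f=240/np.tan(np.radians(d['fovy'])/2); return f,d['cx'],d['cy']
def c2w(d):
    if 'camera_from_world' in d: return np.linalg.inv(d['camera_from_world'])
    T=np.eye(4);T[:3,:3]=R.from_rotvec(d['obs']['orientation']).as_matrix();T[:3,3]=d['obs']['ee_pos']
    return T@d['hand_eye']
def plane(d,u,v,z):
    f,cx,cy=K(d);T=c2w(d);r=T[:3,:3]@np.array([(u-cx)/f,(v-cy)/f,1]);o=T[:3,3]
    return o+r*(z-o[2])/r[2]
def cloud(d):
    f,cx,cy=K(d);T=c2w(d);v,u=np.mgrid[0:480,0:640];z=d['range_z']
    P=np.stack([(u-cx)/f*z,(v-cy)/f*z,z],-1)@T[:3,:3].T+T[:3,3]
    P[z<=0]=np.nan
    return P
E
python3 - <<'E'
from h import *
o=ctrl.get_obs();print(o)
for n in ['side','top','wrist']:
    d=save(n,n+'0'); print(n,K(d),c2w(d).round(3).tolist())
E
```

```text
{'t': 0.0, 'qpos': array([-1.27104434e+00,  4.23819476e-01,  1.63071546e+00, -1.08032873e-05,
        1.08859096e+00, -1.90108322e-02]), 'qvel': array([ 1.95622165e-04,  8.91463179e-04,  8.83436044e-04, -8.21661456e-04,
       -4.74663239e-04, -4.19811642e-05]), 'joint_torque': array([-1.00412690e-03, -5.44634414e+01, -2.73669183e+01,  6.43165922e-02,
        2.28799466e-02, -1.04350677e-04]), 'ee_pos': array([ 195.70609037, -592.93131484,  198.90506312]), 'orientation': array([-1.34236629,  0.97213596, -0.97009577]), 'ft_force': array([-0.6223973 ,  0.35510121,  0.31608403]), 'moment': array([0.0004819 , 0.01967091, 0.02040412]), 'width': 88.0065100803707}
side (np.float64(617.6664480219899), 323.39093260687963, 239.70983710154627) [[0.987, -0.096, 0.125, 372.088], [-0.158, -0.622, 0.767, -1125.974], [0.004, -0.777, -0.63, 1054.183], [0.0, 0.0, 0.0, 1.0]]
top (np.float64(505.04983877018833), 310.2621424010438, 242.9160185705655) [[-0.008, -0.982, 0.191, 284.69], [-1.0, 0.009, 0.005, -17.231], [-0.007, -0.191, -0.982, 1361.909], [0.0, 0.0, 0.0, 1.0]]
wrist (np.float64(361.3379238199805), 315.6816126815379, 238.35097497793794) [[0.312, -0.912, -0.266, 268.569], [-0.95, -0.3, -0.087, -568.578], [-0.001, 0.28, -0.96, 384.358], [0.0, 0.0, 0.0, 1.0]]
```

View pics/top0.png

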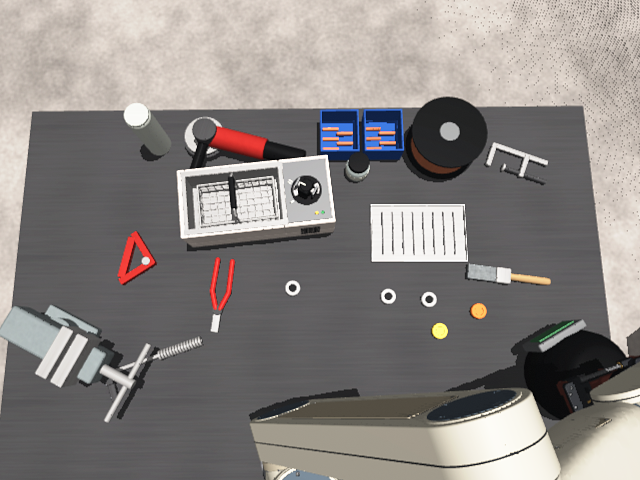

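View pics/side0.png

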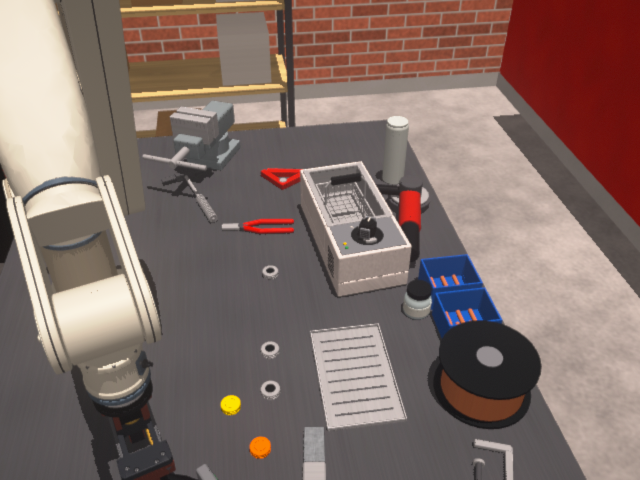

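View pics/wrist0.png

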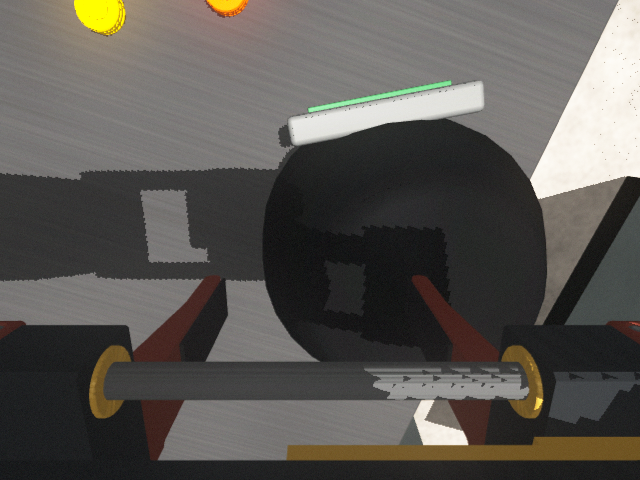

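The top view shows the cleaner (about 178–335 px across, row 155–245), tray (370–467, 204–262), rolls at (293,288), (388,296), (429,299), yellow/orange look-alikes at (440,331), (479,311), and jar at (357,167). Next I'll measure these positions.

```bash
python3 - <<'E'
from h import *
d=save('top','top1');P=cloud(d);s=save('side','side1');Q=cloud(s)
f=d['img'].astype(int)
# bench check
print('bench z',np.nanmedian(P[320:360,150:250,2]),np.nanmedian(Q[300:340,200:250,2]))
for n,X,im in (('top',P,d['img']),('side',Q,s['img'])):
    roi=(X[...,0]>430)&(X[...,0]<900)&(X[...,1]>-20)&(X[...,1]<520)
    m=roi&(X[...,2]>122)&(X[...,2]<136)
    m=cv2.morphologyEx(m.astype(np.uint8),cv2.MORPH_CLOSE,np.ones((5,5)))
    k,l,st,c=cv2.connectedComponentsWithStats(m)
    i=1+np.argmax(st[1:,4]);pts=X[(l==i)&np.isfinite(X[...,0])][:,:2]
    r=cv2.minAreaRect(pts.astype(np.float32));print(n,'cleaner rim',r,np.nanmedian(X[l==i][:,2]))
    # tray: white mask
    hsv=cv2.cvtColor(im,cv2.COLOR_RGB2HSV)
    w=(hsv[...,1]<50)&(hsv[...,2]>150)&(X[...,2]<30)&(X[...,2]>-15)&(X[...,0]>350)&(X[...,0]<900)
    k,l,st,c=cv2.connectedComponentsWithStats(w.astype(np.uint8))
    for i in range(1,k):
        if st[i,4]>30:
            pts=X[l==i][:,:2]
            print(n,'white',st[i],c[i].round(1),np.nanmean(X[l==i],0).round(1),cv2.minAreaRect(pts.astype(np.float32)))
# handle: points z 160..195
    m=roi&(X[...,2]>155)&(X[...,2]<200);k,l,st,c=cv2.connectedComponentsWithStats(m.astype(np.uint8))
    for i in range(1,k):
        if st[i,4]>20: print(n,'tall',st[i],c[i].round(1),np.nanmean(X[l==i],0).round(1),cv2.minAreaRect(X[l==i][:,:2].astype(np.float32)))
for c,x in (('t',d),):
    cv2.imwrite('pics/crop.png',cv2.resize(cv2.cvtColor(x['img'][150:310,170:480],cv2.COLOR_RGB2BGR),None,fx=2.5,fy=2.5,interpolation=cv2.INTER_CUBIC))
E
```

```text
bench z 1.3068738804155373 0.7701052237804333
top cleaner rim ((646.6754760742188, 146.9562225341797), (181.86859130859375, 352.1573486328125), 5.559642314910889) 131.3677584515499
top white [487 142  61  35 452] [515.2 156.3] [ 789.2 -587.    13.5] ((773.538818359375, -591.2703247070312), (162.18621826171875, 72.55465698242188), 69.20712280273438)
top white [ 370  204   98   58 5119] [417.7 232.7] [ 575.  -305.2    4.2] ((575.567138671875, -305.85736083984375), (261.14019775390625, 161.4198455810547), 89.12793731689453)
top white [142 257   8   8  53] [145.2 260.4] [501.7 434.7  20.7] ((501.55865478515625, 437.0222473144531), (24.642324447631836, 19.596439361572266), 86.85126495361328)
top white [468 264  43  19 586] [489.6 272.9] [ 459.9 -488.6   19.5] ((460.6875915527344, -488.02862548828125), (112.79676818847656, 40.76378631591797), 80.70758056640625)
top white [285 280  15  16 134] [292.2 287.5] [426.   38.9  14.2] ((426.15863037109375, 39.86659240722656), (38.79520797729492, 38.33417510986328), 0.4119096100330353)
top white [381 289  15  15 139] [387.9 295.9] [ 401.3 -215.8   1
[... 2088 characters left out ...]
330078), 67.59739685058594)
side white [304 462  22  18 389] [314.3 470.6] [ 456.3 -523.    20.5] ((456.58233642578125, -522.1205444335938), (38.00768280029297, 38.6519775390625), 80.66886138916016)
side tall [386 117  23  25 350] [396.9 130.7] [834.5 398.9 179.6] ((838.5850830078125, 409.81695556640625), (64.62448120117188, 59.580955505371094), 5.04393196105957)
side tall [325 173  42  16 291] [345.4 179. ] [641.8 177.3 177.6] ((643.558349609375, 179.04620361328125), (111.45332336425781, 23.77345085144043), 0.8592155575752258)
side tall [359 216  18  17 216] [367.7 223.5] [661.6  -2.3 167.7] ((663.095458984375, 2.9500465393066406), (57.40918731689453, 37.988773345947266), 64.67259979248047)
```

View pics/crop.png

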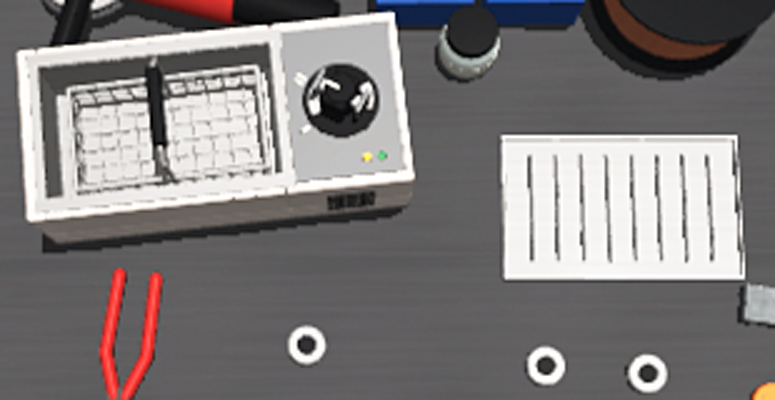

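```bash
python3 - <<'E'
from h import *
o=ctrl.get_obs();M=R.from_rotvec(o['orientation']).as_matrix();print(M.round(3));print(np.degrees(np.arctan2(M[1,0],M[0,0])), np.degrees(o['qpos']))
d=save('wrist','w1');print(d['hand_eye'].round(3))
E
```

```text
[[ 0.313 -0.     0.95 ]
 [-0.95   0.001  0.313]
 [-0.001 -1.    -0.   ]]
-71.73353083685043 [-7.28233359e+01  2.42630614e+01  9.34064349e+01 -1.24005401e-03
  6.23704993e+01 -1.08922971e+00]
[[ 1.00000e+00 -1.00000e-03  0.00000e+00 -6.14000e-01]
 [-0.00000e+00 -2.80000e-01  9.60000e-01 -1.85379e+02]
 [-1.00000e-03 -9.60000e-01 -2.80000e-01  7.67670e+01]
 [ 0.00000e+00  0.00000e+00  0.00000e+00  1.00000e+00]]
```

>>> {"fn": "jog_arm", "kwargs": {
  "steps": [
    {"turn":[0,0,0],"dp":[0.4,0.5,1],"claw":1},
    {"turn":[0,0,0],"dp":[0.7,0.9,1],"claw":1},
    {"turn":[0,0,0],"dp":[0.7,0.9,1],"claw":1},
    {"turn":[0,0,0],"dp":[0.7,0.9,1],"claw":1}
  ]
}}

```text
t: 0.63
ee_pos: [255.2, -519.7, 284.0]
orientation: [-1.345, 0.965, -0.974]
ft_force: [0.8, -0.2, 0.1]
width: 88.1
```

>>> {"fn": "jog_arm", "kwargs": {
  "steps": [
    {"turn":[0,0,-0.03],"dp":[0.35,0.45,0],"claw":1},
    {"turn":[0,0,-0.06],"dp":[0.7,0.95,0.1],"claw":1},
    {"turn":[0,0,-0.06],"dp":[0.7,0.95,0.1],"claw":1},
    {"turn":[0,0,-0.06],"dp":[0.7,0.95,0.1],"claw":1}
  ]
}}

```text
t: 0.97
ee_pos: [312.9, -441.6, 292.6]
orientation: [-1.271, 1.104, -1.114]
ft_force: [0.1, 0.5, -0.8]
width: 88.0
```

>>> {"fn": "jog_arm", "kwargs": {
  "steps": [
    {"turn":[0,0,-0.03],"dp":[0.35,0.45,0],"claw":1},
    {"turn":[0,0,-0.06],"dp":[0.7,0.95,0.1],"claw":1},
    {"turn":[0,0,-0.06],"dp":[0.7,0.95,0.1],"claw":1},
    {"turn":[0,0,-0.06],"dp":[0.7,0.95,0.1],"claw":1}
  ]
}}

```text
t: 1.3
ee_pos: [370.0, -364.5, 300.8]
orientation: [-1.187, 1.241, -1.251]
ft_force: [0.0, -0.6, 0.3]
width: 88.2
```

>>> {"fn": "jog_arm", "kwargs": {
  "steps": [
    {"turn":[0,0,-0.03],"dp":[0.35,0.45,0],"claw":1},
    {"turn":[0,0,-0.06],"dp":[0.7,0.95,0],"claw":1},
    {"turn":[0,0,-0.06],"dp":[0.7,0.95,0],"claw":1},
    {"turn":[0,0,-0.06],"dp":[0.7,0.95,0],"claw":1}
  ]
}}

```text
t: 1.63
ee_pos: [426.7, -287.8, 300.3]
orientation: [-1.092, 1.375, -1.385]
ft_force: [0.0, -0.2, 0.6]
width: 87.8
```

>>> {"fn": "jog_arm", "kwargs": {
  "steps": [
    {"turn":[0,0,-0.03],"dp":[0.35,0.45,0],"claw":1},
    {"turn":[0,0,-0.06],"dp":[0.7,0.95,0],"claw":1},
    {"turn":[0,0,-0.06],"dp":[0.7,0.95,0],"claw":1},
    {"turn":[0,0,-0.06],"dp":[0.7,0.95,0],"claw":1}
  ]
}}

```text
t: 1.97
ee_pos: [483.5, -211.7, 299.9]
orientation: [-0.985, 1.505, -1.515]
ft_force: [-0.1, 0.0, -0.4]
width: 87.6
```

>>> {"fn": "jog_arm", "kwargs": {
  "steps": [
    {"turn":[0,0,0],"dp":[0.35,0.45,0],"claw":1},
    {"turn":[0,0,0],"dp":[0.7,0.95,0],"claw":1},
    {"turn":[0,0,0],"dp":[0.7,0.95,0],"claw":1},
    {"turn":[0,0,0],"dp":[0.7,0.95,0],"claw":1}
  ]
}}

```text
t: 2.3
ee_pos: [540.1, -136.0, 299.5]
orientation: [-0.989, 1.502, -1.512]
ft_force: [0.1, -0.6, 0.6]
width: 87.8
```

>>> {"fn": "jog_arm", "kwargs": {
  "steps": [
    {"turn":[0,0,0],"dp":[0.35,0.45,0],"claw":1},
    {"turn":[0,0,0],"dp":[0.7,0.95,0],"claw":1},
    {"turn":[0,0,0],"dp":[0.7,0.95,0],"claw":1},
    {"turn":[0,0,0],"dp":[0.7,0.95,0],"claw":1}
  ]
}}

```text
t: 2.63
ee_pos: [596.5, -60.5, 299.0]
orientation: [-0.992, 1.5, -1.51]
ft_force: [-0.6, -0.6, -0.4]
width: 87.9
```

```bash
python3 - <<'E'
from h import *
d=save('wrist','w2');t=save('top','top2');s=save('side','side2')
E
```

```text
(no output)
```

View pics/w2.png

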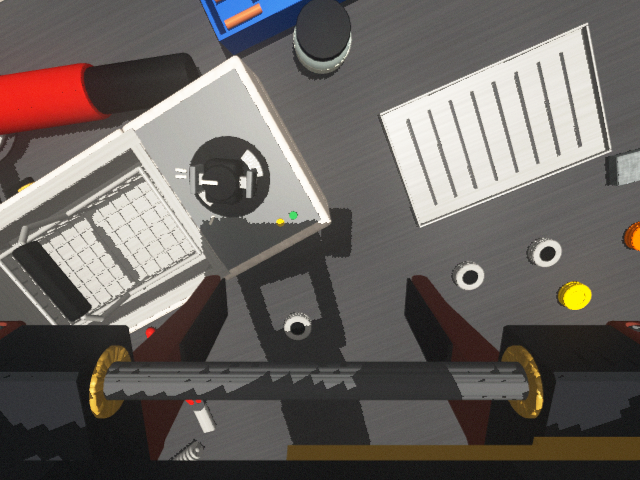

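View pics/side2.png

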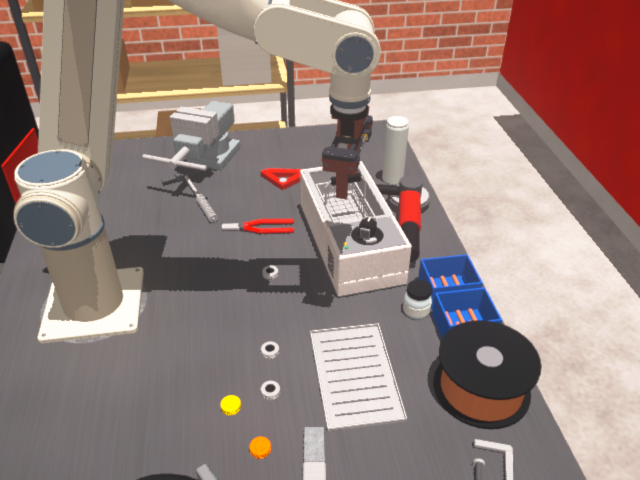

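View pics/top2.png

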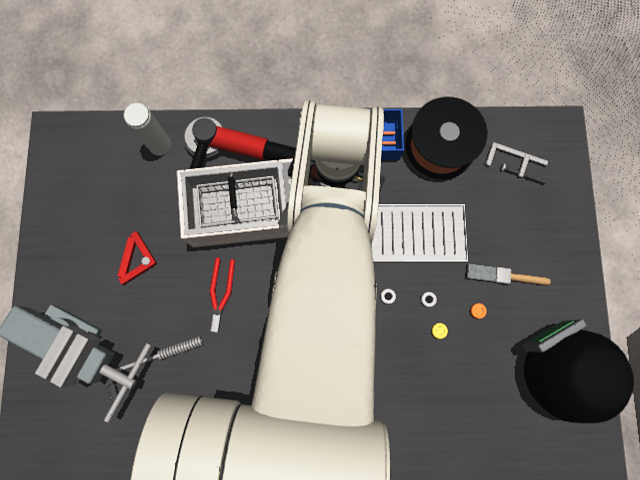

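The wrist view shows three rolls in total, and the knob at about (225,178) with tabs near (191,182) and (251,184). I'll zoom in and measure.

```bash
python3 - <<'E'
from h import *
d=save('wrist','w3');P=cloud(d)
c=d['img'][120:240,165:295]
cv2.imwrite('pics/w3c.png',cv2.resize(cv2.cvtColor(c,cv2.COLOR_RGB2BGR),None,fx=5,fy=5,interpolation=cv2.INTER_CUBIC))
r=P[120:240,165:295];z=r[...,2]
print('deck',np.nanmedian(z[(z>120)&(z<135)]))
cap=r[(z>169)&(z<177)];print('cap',len(cap),cap.mean(0),cv2.minEnclosingCircle(cap[:,:2].astype(np.float32)))
m=((z>163)&(z<169.5)).astype(np.uint8);k,l,st,ce=cv2.connectedComponentsWithStats(m)
for i in range(1,k):
    if st[i,4]>8: print('tab',st[i],ce[i]+[165,120],r[l==i].mean(0),cv2.minAreaRect(r[l==i][:,:2].astype(np.float32)))
v=(z*1)
v=np.clip((np.nan_to_num(v)-125)*5,0,255).astype(np.uint8)
cv2.imwrite('pics/w3z.png',cv2.resize(v,None,fx=5,fy=5,interpolation=cv2.INTER_NEAREST))
E
```

```text
deck 131.53229855768888
cap 1080 [662.51353029   0.75371834 171.65033732] ((664.6939086914062, 4.869227886199951), 21.80311393737793)
tab [ 36  39  35  24 258] [220.00387597 164.73255814] [674.03978852  -7.48670287 167.62182472] ((672.1574096679688, -5.977945327758789), (31.61611557006836, 16.388757705688477), 49.09750747680664)
tab [ 22  45   8  29 196] [190.08163265 178.97959184] [673.7228019   22.36383129 166.76441886] ((673.7633666992188, 22.801620483398438), (5.445864677429199, 23.873329162597656), 61.417606353759766)
tab [ 78  50   8  28 182] [246.03296703 183.34615385] [650.66227349 -20.54847911 166.81634284] ((650.4498291015625, -20.404983520507812), (5.803221702575684, 23.81316375732422), 63.22996520996094)
tab [ 38  65  33  19 166] [221.25301205 198.34939759] [647.72837449   5.24510284 167.61471207] ((648.9398193359375, 5.2108964920043945), (31.374916076660156, 14.421473503112793), 80.16387176513672)
```

View pics/w3c.png

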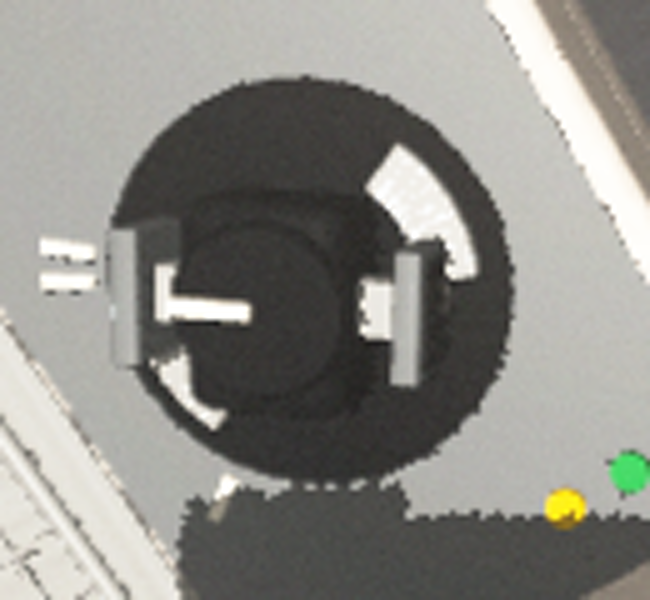

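View pics/w3z.png

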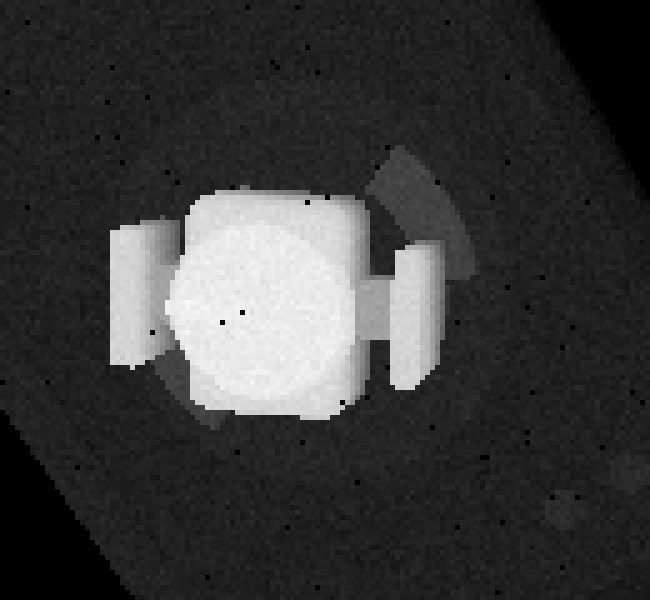

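```bash
cat >> h.py <<'E'
def go(x,y,z,yaw):
    o=ctrl.get_obs();M=R.from_rotvec(o['orientation']).as_matrix();p=o['ee_pos']
    c=np.cos(np.radians(yaw));s=np.sin(np.radians(yaw))
    T=np.array([[c,0,-s],[s,0,c],[0,-1,0]])
    rv=R.from_matrix(T@M.T).as_rotvec()/np.pi
    print('pos',p.round(1),'yaw',np.degrees(np.arctan2(M[1,0],M[0,0])).round(2),'q',o['qpos'].round(2),'F',o['ft_force'].round(1),'w',round(o['width'],1),'t',o['t'])
    print('dp',((np.array([x,y,z])-p)/80).round(3),'turn',rv.round(4))
E
python3 -c "
from h import *
go(662.1,1.2,143,-118.3)"
```

```text
pos [594.9 -62.1 299.4] yaw -113.72 q [-0.12  0.29  1.59 -0.01  1.26  1.87] F [-0.7  0.1  0.1] w 87.8 t 2.8333
dp [ 0.84   0.791 -1.955] turn [ 0.0023 -0.0004 -0.0255]
```

>>> {"fn": "jog_arm", "kwargs": {
  "steps": [
    {"turn":[0.002,0,-0.025],"dp":[0.42,0.4,0],"claw":1},
    {"turn":[0.002,0,-0.025],"dp":[0.84,0.79,0],"claw":1},
    {"turn":[0.002,0,-0.025],"dp":[0.84,0.79,-0.5],"claw":1},
    {"turn":[0.002,0,-0.025],"dp":[0.84,0.79,-0.95],"claw":1},
    {"turn":[0.002,0,-0.025],"dp":[0.84,0.79,-0.95],"claw":1},
    {"turn":[0.002,0,-0.025],"dp":[0.84,0.79,-0.95],"claw":1}
  ]
}}

```text
t: 3.33
ee_pos: [660.2, -0.3, 221.9]
orientation: [-0.94, 1.566, -1.562]
ft_force: [-0.6, 0.2, 0.4]
width: 87.9
```

```bash
python3 -c "
from h import *
go(662.1,1.2,143,-118.3)
go(662.1,1.2,143,-118.3)
d=save('wrist','w4')"
```

```text
pos [ 6.602e+02 -3.000e-01  2.219e+02] yaw -118.26 q [-0.02  0.46  1.52 -0.    1.17  2.05] F [-0.6  0.2  0.4] w 87.9 t 3.3333
dp [ 0.024  0.019 -0.987] turn [ 0.0003 -0.002  -0.0002]
pos [ 6.602e+02 -3.000e-01  2.219e+02] yaw -118.26 q [-0.02  0.46  1.52 -0.    1.17  2.05] F [-0.6  0.2  0.4] w 87.9 t 3.3333
dp [ 0.024  0.019 -0.987] turn [ 0.0003 -0.002  -0.0002]
```

View pics/w4.png

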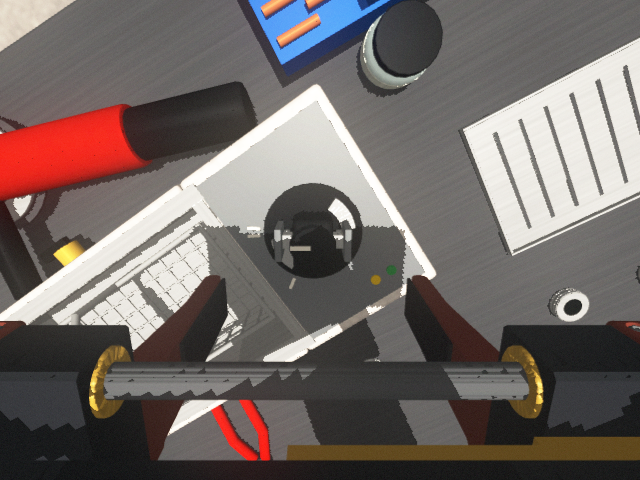

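>>> {"fn": "jog_arm", "kwargs": {
  "steps": [
    {"turn":[0,-0.002,0],"dp":[0.024,0.019,-0.4],"claw":1},
    {"turn":[0,-0.002,0],"dp":[0.024,0.019,-0.8],"claw":1},
    {"turn":[0,-0.002,0],"dp":[0.024,0.019,-0.97],"claw":1},
    {"turn":[0,-0.002,0],"dp":[0.024,0.019,-0.97],"claw":1},
    {"turn":[0,-0.002,0],"dp":[0.024,0.019,-0.97],"claw":1}
  ]
}}

```text
t: 3.8
ee_pos: [664.5, 0.6, 148.5]
orientation: [-0.929, 1.558, -1.566]
ft_force: [0.1, 0.9, 1.2]
width: 88.1
```

```bash
python3 -c "
from h import *
d=save('wrist','w5')
go(662.1,1.2,143,-118.3)"
```

```text
pos [665.3   0.8 149.3] yaw -118.3 q [-0.02  0.53  1.58 -0.    1.02  2.05] F [0.2 0.3 1.2] w 87.6 t 3.85
dp [-0.039  0.005 -0.078] turn [0.0004 0.0025 0.    ]
```

View pics/w5.png

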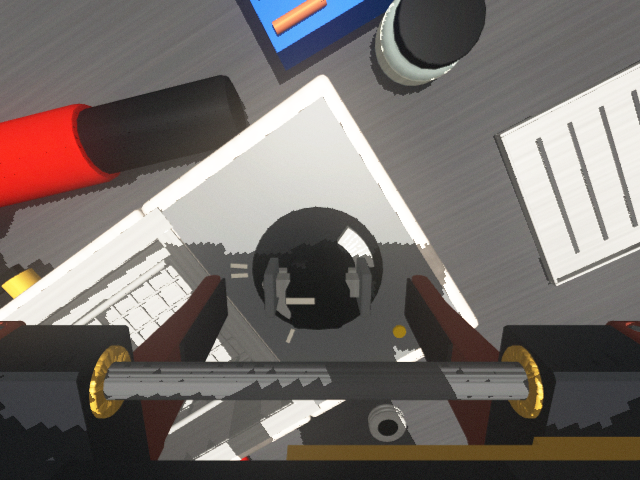

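>>> {"fn": "jog_arm", "kwargs": {
  "steps": [
    {"turn":[0,0.001,0],"dp":[-0.03,0.005,-0.07],"claw":1},
    {"turn":[0,0.001,0],"dp":[-0.03,0.005,-0.07],"claw":1},
    {"turn":[0,0.001,0],"dp":[-0.03,0.005,-0.07],"claw":0.5},
    {"turn":[0,0.001,0],"dp":[-0.03,0.005,-0.07],"claw":0},
    {"turn":[0,0.001,0],"dp":[-0.03,0.005,-0.07],"claw":0},
    {"turn":[0,0.001,0],"dp":[-0.03,0.005,-0.07],"claw":0},
    {"turn":[0,0.001,0],"dp":[-0.03,0.005,-0.07],"claw":0},
    {"turn":[0,0.001,0],"dp":[-0.03,0.005,-0.07],"claw":0},
    {"turn":[0,0.001,0],"dp":[-0.03,0.005,-0.07],"claw":0},
    {"turn":[0,0.001,0],"dp":[-0.03,0.005,-0.07],"claw":0},
    {"turn":[0,0.001,0],"dp":[-0.03,0.005,-0.07],"claw":0},
    {"turn":[0,0.001,0],"dp":[-0.03,0.005,-0.07],"claw":0}
  ]
}}

```text
t: 4.85
ee_pos: [662.6, 0.7, 144.0]
orientation: [-0.93, 1.559, -1.566]
ft_force: [-4.4, -4.8, 4.2]
width: 27.3
```

```bash
python3 -c "
from h import *
d=save('wrist','w6')
go(662.1,1.2,143,-118.3)"
```

```text
pos [6.626e+02 6.000e-01 1.440e+02] yaw -118.31 q [-0.02  0.54  1.58 -0.    1.02  2.05] F [-3.  -2.5  4.9] w 27.0 t 4.9
dp [-0.006  0.007 -0.013] turn [0.0006 0.0013 0.0001]
```

View pics/w6.png

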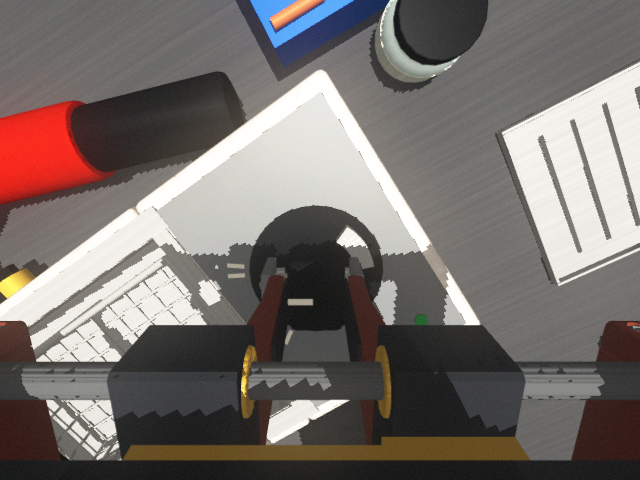

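```bash
python3 - <<'E'
from h import *
d=save('wrist','w7');P=cloud(d)
cv2.imwrite('pics/w7c.png',cv2.resize(cv2.cvtColor(d['img'][190:350,230:410],cv2.COLOR_RGB2BGR),None,fx=4,fy=4,interpolation=cv2.INTER_CUBIC))
for v in (255,262,268,275,282,290,300,310):
    print(v,[(u,*P[v,u].round(0).astype(int)) for u in range(258,380,8) if np.isfinite(P[v,u,0])])
E
```

```text
255 [(258, np.int64(686), np.int64(26), np.int64(132)), (266, np.int64(684), np.int64(22), np.int64(132)), (274, np.int64(682), np.int64(18), np.int64(133)), (282, np.int64(680), np.int64(14), np.int64(131)), (290, np.int64(683), np.int64(5), np.int64(153)), (298, np.int64(683), np.int64(0), np.int64(158)), (306, np.int64(681), np.int64(-3), np.int64(159)), (314, np.int64(679), np.int64(-7), np.int64(158)), (322, np.int64(677), np.int64(-11), np.int64(160)), (330, np.int64(675), np.int64(-14), np.int64(158)), (338, np.int64(673), np.int64(-17), np.int64(157)), (346, np.int64(662), np.int64(-19), np.int64(132)), (354, np.int64(663), np.int64(-23), np.int64(139)), (362, np.int64(660), np.int64(-27), np.int64(139)), (370, np.int64(658), np.int64(-31), np.int64(138)), (378, np.int64(654), np.int64(-35), np.int64(134))]
262 [(258, np.int64(683), np.int64(28), np.int64(132)), (266, np.int64(685), np.int64(19), np.int64(150)), (274, np.int64(682), np.int64(16), np.int64(148)), (282, np.int64(676), np.int64(16), np.int64(132)), (290, np.int64(683), np.int64(4), np.int64(165)), (298, np.int64
[... 4746 characters left out ...]
(680), np.int64(10), np.int64(204)), (282, np.int64(676), np.int64(9), np.int64(198)), (290, np.int64(663), np.int64(15), np.int64(171)), (298, np.int64(662), np.int64(11), np.int64(173)), (306, np.int64(660), np.int64(8), np.int64(171)), (314, np.int64(658), np.int64(4), np.int64(172)), (322, np.int64(656), np.int64(1), np.int64(172)), (330, np.int64(655), np.int64(-3), np.int64(173)), (338, np.int64(653), np.int64(-6), np.int64(172)), (346, np.int64(657), np.int64(-11), np.int64(184)), (354, np.int64(665), np.int64(-17), np.int64(203)), (362, np.int64(663), np.int64(-20), np.int64(203)), (370, np.int64(662), np.int64(-23), np.int64(203)), (378, np.int64(621), np.int64(-20), np.int64(131))]
```

View pics/w7c.png

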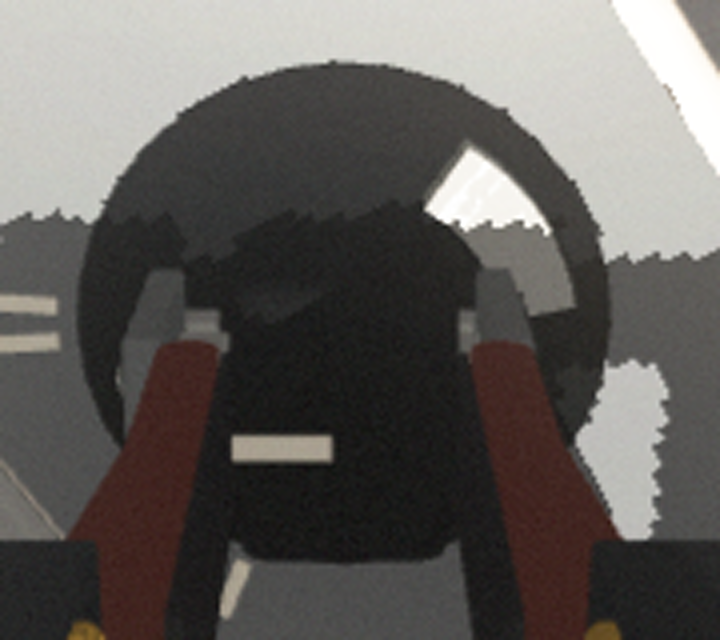

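>>> {"fn": "jog_arm", "kwargs": {
  "steps": [
    {"turn":[0,0,0],"dp":[0,0,0],"claw":1},
    {"turn":[0,0,0],"dp":[0,0,0],"claw":1},
    {"turn":[0,0,0],"dp":[0,0,0],"claw":1},
    {"turn":[0,0,0],"dp":[0,0,0],"claw":1},
    {"turn":[0,0,0],"dp":[0,0,0],"claw":1}
  ]
}}

```text
t: 5.37
ee_pos: [663.0, 1.0, 144.1]
orientation: [-0.93, 1.558, -1.566]
ft_force: [0.0, 0.9, 0.6]
width: 56.8
```

```bash
python3 - <<'E'
from h import *
d=save('wrist','w8');P=cloud(d);o=d['obs'];print(o['ee_pos'],o['width'],o['ft_force'])
M=R.from_rotvec(o['orientation']).as_matrix();Q=(P-o['ee_pos'])@M
cv2.imwrite('pics/w8c.png',cv2.resize(cv2.cvtColor(d['img'][230:430,180:450],cv2.COLOR_RGB2BGR),None,fx=2.9,fy=2.9,interpolation=cv2.INTER_CUBIC))
for v in range(262,420,6):
    print(v,[(u,*Q[v,u].round(0).astype(int).tolist()) for u in list(range(150,230,8))+list(range(405,420,4)) if np.isfinite(Q[v,u,0]) and Q[v,u,1]<5])
E
```

```text
[663.0162786    0.98103122 144.1163258 ] 56.79287407523668 [0.01731608 0.85471255 0.55107287]
262 []
268 []
274 []
280 []
286 []
292 []
298 [(405, 37, -48, 11)]
304 [(222, -38, -53, 10), (405, 35, -54, 11), (409, 37, -54, 11)]
310 [(222, -37, -59, 11), (405, 34, -59, 11), (409, 36, -59, 11), (413, 38, -58, 10)]
316 [(214, -38, -64, 11), (222, -35, -64, 11), (405, 33, -64, 11), (409, 34, -64, 11), (413, 36, -64, 11), (417, 38, -64, 11)]
322 [(214, -37, -69, 11), (222, -34, -68, 11), (405, 32, -68, 11), (409, 33, -69, 11), (413, 35, -69, 11), (417, 36, -68, 11)]
328 [(150, -39, -110, 33), (158, -37, -110, 33), (166, -35, -111, 33), (174, -34, -109, 32), (182, -31, -110, 33), (190, -30, -109, 32), (206, -39, -72, 10), (214, -36, -73, 11), (222, -33, -73, 11), (405, 31, -72, 11), (409, 32, -73, 11), (413, 34, -72, 11), (417, 35, -72, 11)]
334 [(150, -38, -113, 33), (158, -36, -113, 33), (166, -34, -113, 33), (174, -32, -113, 33), (182, -31, -112, 32), (190, -30, -110, 31), (198, -41, -76, 11), (206, -38, -76, 11), (214, -35, -76, 11), (222, -32, -77, 11), (405, 30, -76, 10), (409, 32, -7
[... 3568 characters left out ...]
0, -103, 5), (214, -30, -97, -1), (222, -30, -90, -7), (405, 29, -86, -11), (409, 30, -89, -8), (413, 30, -93, -4), (417, 30, -96, -2)]
412 [(150, -33, -127, 24), (158, -31, -127, 24), (166, -31, -125, 22), (174, -29, -124, 22), (182, -29, -120, 18), (190, -30, -115, 13), (198, -30, -110, 9), (206, -30, -105, 4), (214, -30, -97, -3), (222, -30, -90, -9), (409, 30, -89, -10), (413, 29, -95, -5), (417, 30, -98, -2)]
418 [(150, -33, -126, 22), (158, -32, -126, 22), (166, -30, -126, 22), (174, -30, -123, 19), (182, -30, -119, 15), (190, -30, -114, 11), (198, -31, -109, 6), (206, -30, -104, 2), (214, -30, -98, -4), (222, -30, -91, -11), (409, 29, -91, -11), (413, 29, -95, -7), (417, 29, -98, -4)]
```

View pics/w8c.png

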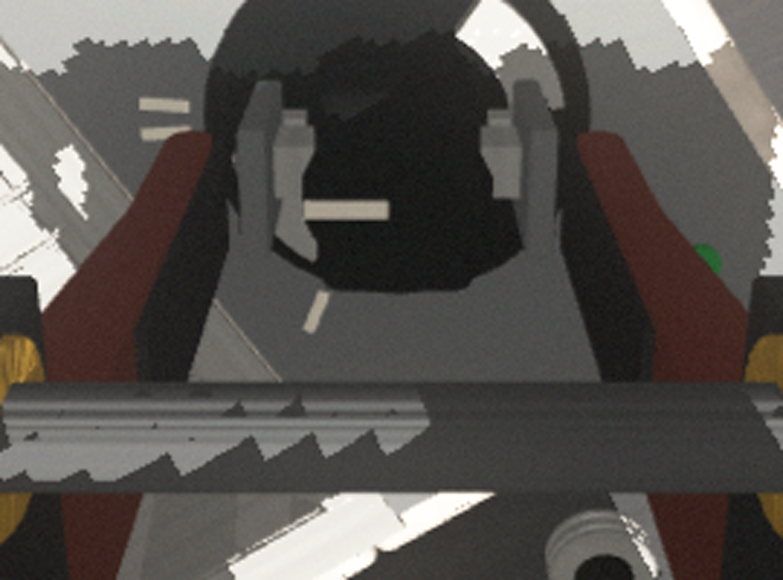

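```bash
python3 - <<'E'
from h import *
d=save('wrist','w9');P=cloud(d);o=d['obs'];print(o['ee_pos'],o['width'],o['ft_force'])
M=R.from_rotvec(o['orientation']).as_matrix();Q=(P-o['ee_pos'])@M
cv2.imwrite('pics/w9c.png',cv2.resize(cv2.cvtColor(d['img'][230:430,180:450],cv2.COLOR_RGB2BGR),None,fx=2.9,fy=2.9,interpolation=cv2.INTER_CUBIC))
for v in range(262,310,3):
    print(v,[(u,*Q[v,u].round(0).astype(int).tolist()) for u in list(range(225,262,3)) if np.isfinite(Q[v,u,0])])
s=save('side','s9');cv2.imwrite('pics/s9c.png',cv2.resize(cv2.cvtColor(s['img'][130:270,290:450],cv2.COLOR_RGB2BGR),None,fx=4,fy=4,interpolation=cv2.INTER_CUBIC))
E
```

```text
[662.61275744   0.87051917 143.79649709] 60.629951581055224 [-0.62831    -0.17340023 -0.18416517]
262 [(225, -53, 12, 5), (228, -51, 13, 4), (231, -50, 12, 5), (234, -48, 13, 4), (237, -46, 13, 4), (240, -44, 13, 4), (243, -43, 12, 5), (246, -41, 13, 4), (249, -39, 13, 4), (252, -37, 11, 5), (255, -35, 11, 5), (258, -34, 11, 5), (261, -32, 12, 5)]
265 [(225, -53, 12, 3), (228, -52, 12, 3), (231, -50, 12, 3), (234, -48, 13, 2), (237, -46, 11, 3), (240, -44, 12, 3), (243, -43, 12, 3), (246, -41, 13, 2), (249, -39, 12, 3), (252, -37, 12, 3), (255, -36, 11, 3), (258, -34, 12, 3), (261, -32, 12, 3)]
268 [(225, -53, 12, 1), (228, -52, 13, 0), (231, -50, 13, 1), (234, -48, 12, 1), (237, -46, 12, 1), (240, -45, 14, 0), (243, -43, 14, 0), (246, -41, 13, 1), (249, -39, 13, 1), (252, -37, 12, 1), (255, -36, 11, 1), (258, -34, 10, 2), (261, -32, 12, 1)]
271 [(225, -54, 12, -1), (228, -52, 13, -1), (231, -50, 12, -1), (234, -48, 13, -1), (237, -46, 12, -1), (243, -43, 12, -1), (246, -41, 13, -1), (249, -39, 12, -1), (252, -38, 12, -1), (255, -36, 12, -1), (258, -34, 11, -1), (261, -32, 11, -1)]
2
[... 2565 characters left out ...]
-49, 10), (243, -31, -48, 9), (246, -31, -41, 6), (249, -31, -36, 3), (252, -31, -29, 0), (255, -37, 12, -20), (258, -35, 12, -20), (261, -33, 11, -20)]
304 [(225, -37, -54, 11), (228, -35, -55, 11), (231, -34, -54, 11), (234, -33, -53, 10), (237, -32, -52, 10), (240, -31, -51, 9), (243, -30, -49, 8), (246, -31, -42, 5), (249, -31, -36, 2), (252, -31, -27, -3), (255, -37, 14, -23), (258, -35, 12, -22), (261, -33, 12, -22)]
307 [(225, -36, -56, 10), (228, -35, -57, 11), (231, -34, -57, 11), (234, -32, -57, 11), (237, -32, -54, 10), (240, -31, -53, 9), (243, -31, -48, 6), (246, -31, -42, 3), (249, -31, -37, 1), (252, -31, -29, -3), (255, -37, 12, -24), (258, -35, 13, -24), (261, -34, 13, -25)]
```

View pics/s9c.png

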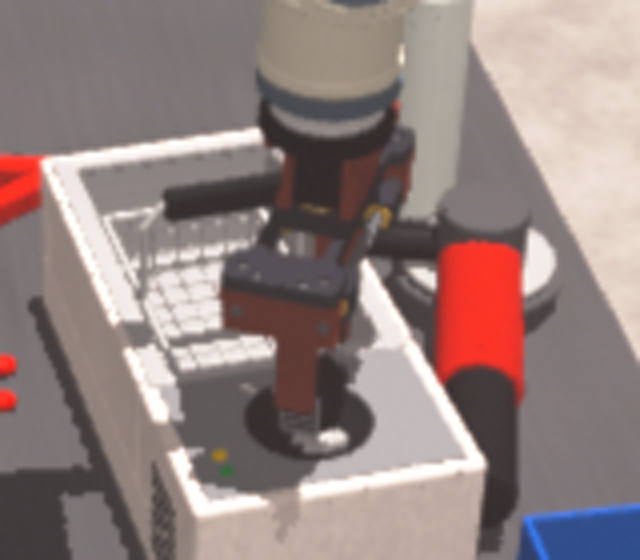

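```bash
python3 - <<'E'
from h import *
s=save('side','s10');Q=cloud(s)
for v in range(205,245,2):
    print(v,[(u,*Q[v,u].round(0).astype(int).tolist(),*s['img'][v,u].tolist()) for u in range(358,376,4)])
E
```

```text
205 [(358, 619, -73, 277, 89, 58, 53), (362, 626, -81, 281, 75, 57, 55), (366, 636, -79, 279, 64, 56, 56), (370, 642, -87, 284, 61, 54, 55), (374, 652, -84, 281, 83, 63, 57)]
207 [(358, 619, -75, 273, 96, 58, 53), (362, 628, -73, 270, 96, 59, 53), (366, 636, -80, 274, 93, 58, 53), (370, 643, -85, 277, 83, 57, 54), (374, 651, -88, 278, 104, 66, 55)]
209 [(358, 622, -64, 259, 96, 59, 53), (362, 629, -73, 264, 96, 58, 52), (366, 636, -78, 267, 96, 58, 53), (370, 643, -86, 272, 96, 58, 53), (374, 652, -86, 272, 101, 62, 54)]
211 [(358, 621, -68, 257, 96, 59, 53), (362, 630, -69, 256, 96, 58, 52), (366, 636, -79, 263, 96, 58, 52), (370, 644, -83, 265, 85, 72, 70), (374, 653, -84, 265, 96, 59, 54)]
213 [(358, 621, -69, 252, 101, 64, 59), (362, 629, -75, 255, 96, 59, 54), (366, 637, -78, 256, 97, 59, 53), (370, 645, -80, 257, 87, 65, 62), (374, 654, -81, 257, 98, 60, 54)]
215 [(358, 681, 184, 53, 149, 129, 126), (362, 638, -38, 221, 95, 57, 52), (366, 636, -81, 254, 96, 58, 53), (370, 646, -78, 250, 93, 57, 52), (374, 654, -82, 253, 131, 104, 100)]
217 [(358, 679, 172, 55, 161, 144, 142), (
[... 1825 characters left out ...]
 82, 81), (374, 675, -20, 139, 176, 166, 163)]
239 [(358, 636, -19, 138, 55, 48, 47), (362, 648, -11, 130, 67, 60, 59), (366, 654, -24, 139, 116, 108, 107), (370, 664, -25, 139, 240, 231, 228), (374, 673, -26, 138, 240, 231, 228)]
241 [(358, 635, -27, 137, 54, 47, 46), (362, 646, -21, 132, 59, 52, 51), (366, 653, -31, 139, 120, 112, 110), (370, 663, -29, 136, 143, 133, 131), (374, 673, -27, 133, 148, 138, 136)]
243 [(358, 634, -31, 135, 85, 79, 79), (362, 643, -33, 136, 58, 51, 50), (366, 654, -29, 131, 82, 75, 73), (370, 662, -35, 135, 86, 79, 77), (374, -9223372036854775808, -9223372036854775808, -9223372036854775808, 85, 79, 79)]<stdin>:4: RuntimeWarning: invalid value encountered in cast
```

The side camera agrees with the wrist camera: the real fingertips end about 26 mm above the reported TCP. At z=144 the fingers therefore closed on the cap above the tabs. From here I'll allow for that offset, with tip z = ee z + 26.

>>> {"fn": "jog_arm", "kwargs": {
  "steps": [
    {"turn":[0,0.001,0],"dp":[0,0,0],"claw":1},
    {"turn":[0,0.001,0],"dp":[0,0,0],"claw":1},
    {"turn":[0,0.001,0],"dp":[0,0,0],"claw":1},
    {"turn":[0,0.001,0],"dp":[0,0,0],"claw":1},
    {"turn":[0,0.001,0],"dp":[-0.005,0,-0.15],"claw":1},
    {"turn":[0,0.001,0],"dp":[-0.005,0,-0.32],"claw":1},
    {"turn":[0,0.001,0],"dp":[-0.005,0,-0.32],"claw":1},
    {"turn":[0,0.001,0],"dp":[-0.005,0,-0.32],"claw":1}
  ]
}}

```text
t: 6.23
ee_pos: [660.5, 0.7, 115.9]
orientation: [-0.938, 1.564, -1.564]
ft_force: [0.1, -0.2, -0.3]
width: 87.7
```

>>> {"fn": "jog_arm", "kwargs": {
  "steps": [
    {"turn":[0,0,0],"dp":[0,0,0],"claw":0},
    {"turn":[0,0,0],"dp":[0,0,0],"claw":0},
    {"turn":[0,0,0],"dp":[0,0,0],"claw":0},
    {"turn":[0,0,0],"dp":[0,0,0],"claw":0},
    {"turn":[0,0,0],"dp":[0,0,0],"claw":0},
    {"turn":[0,0,0],"dp":[0,0,0],"claw":0},
    {"turn":[0,0,0],"dp":[0,0,0],"claw":0},
    {"turn":[0,0,0],"dp":[0,0,0],"claw":0},
    {"turn":[0,0,0],"dp":[0,0,0],"claw":0},
    {"turn":[0,0,0],"dp":[0,0,0],"claw":0}
  ]
}}

```text
t: 7.07
ee_pos: [661.0, 1.3, 116.5]
orientation: [-0.936, 1.564, -1.563]
ft_force: [1.3, 4.7, 3.4]
width: 41.1
```

```bash
python3 -c "
from h import *
d=save('wrist','w11')
cv2.imwrite('pics/w11c.png',cv2.resize(cv2.cvtColor(d['img'][190:350,210:430],cv2.COLOR_RGB2BGR),None,fx=3.5,fy=3.5,interpolation=cv2.INTER_CUBIC))
go(662.1,1.2,117,-118.3)"
```

```text
pos [661.    1.3 116.4] yaw -118.29 q [-0.02  0.57  1.6  -0.    0.98  2.05] F [1.7 5.  3.8] w 41.0 t 7.1167
dp [ 0.013 -0.001  0.007] turn [ 0.0004 -0.0007 -0.0001]
```

View pics/w11c.png

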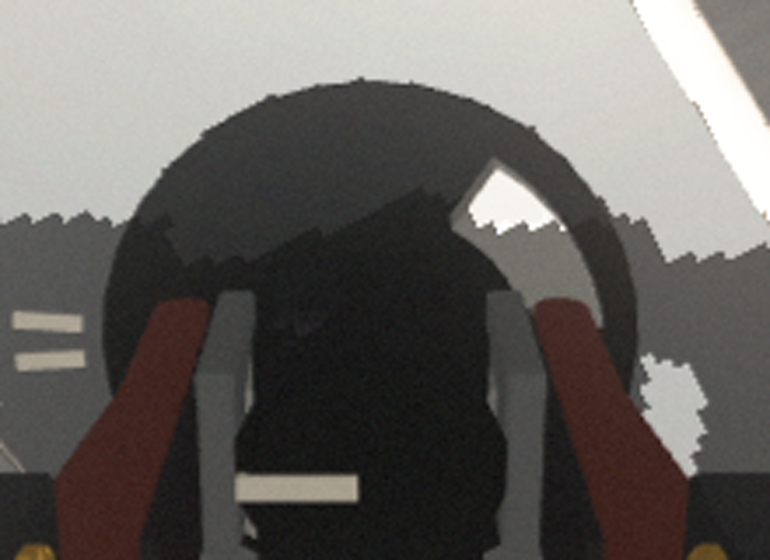

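Both tabs are pinched fully (width 41). Now turning +1.2 rad.

>>> {"fn": "jog_arm", "kwargs": {
  "steps": [
    {"turn":[0,0,0.035],"dp":[0.005,0,0],"claw":0},
    {"turn":[0,0,0.07],"dp":[0.005,0,0],"claw":0},
    {"turn":[0,0,0.105],"dp":[0.005,0,0],"claw":0},
    {"turn":[0,0,0.14],"dp":[0.005,0,0],"claw":0},
    {"turn":[0,0,0.175],"dp":[0.005,0,0],"claw":0},
    {"turn":[0,0,0.21],"dp":[0.005,0,0],"claw":0},
    {"turn":[0,0,0.245],"dp":[0.005,0,0],"claw":0},
    {"turn":[0,0,0.28],"dp":[0.005,0,0],"claw":0},
    {"turn":[0,0,0.315],"dp":[0.005,0,0],"claw":0},
    {"turn":[0,0,0.35],"dp":[0.005,0,0],"claw":0},
    {"turn":[0,0,0.38],"dp":[0.005,0,0],"claw":0},
    {"turn":[0,0,0.385],"dp":[0.005,0,0],"claw":0}
  ]
}}

```text
t: 8.12
ee_pos: [661.3, 0.0, 116.5]
orientation: [-1.47, 0.665, -0.667]
ft_force: [0.1, -3.3, 2.2]
width: 41.2
```

```bash
python3 -c "
from h import *
d=save('wrist','w12')
cv2.imwrite('pics/w12c.png',cv2.resize(cv2.cvtColor(d['img'][190:350,210:430],cv2.COLOR_RGB2BGR),None,fx=3.5,fy=3.5,interpolation=cv2.INTER_CUBIC))
go(662.1,1.2,117,-49.5);print(ctrl.get_obs()['moment'])"
```

```text
pos [661.3   0.  116.5] yaw -49.02 q [-0.02  0.57  1.6  -0.    0.97  0.84] F [ 0.5 -4.3  2.8] w 41.0 t 8.1667
dp [0.01  0.015 0.007] turn [ 0.0012  0.     -0.0027]
[-0.89703573 -0.02373053 -0.46356031]
```

View pics/w12c.png

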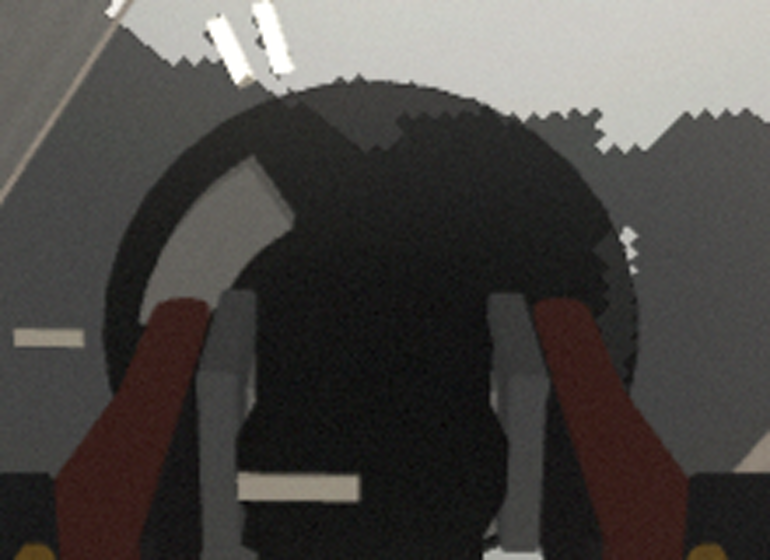

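The pointer is at the single bar and the knob is against its stop. Releasing.

>>> {"fn": "jog_arm", "kwargs": {
  "steps": [
    {"turn":[0,0,0],"dp":[0,0,0],"claw":1},
    {"turn":[0,0,0],"dp":[0,0,0],"claw":1},
    {"turn":[0,0,0],"dp":[0,0,0],"claw":1},
    {"turn":[0,0,0],"dp":[0,0,0],"claw":1},
    {"turn":[0,0,0],"dp":[0,0,0],"claw":1},
    {"turn":[0,0,0],"dp":[0,0,0],"claw":1},
    {"turn":[0,0,0],"dp":[0,0,0],"claw":1},
    {"turn":[0,0,0],"dp":[0,0,0.5],"claw":1},
    {"turn":[0,0,0],"dp":[0,0,0.95],"claw":1},
    {"turn":[0,0,0],"dp":[0,0,0.95],"claw":1}
  ]
}}

```text
t: 9.0
ee_pos: [665.6, 0.1, 199.8]
orientation: [-1.464, 0.659, -0.678]
ft_force: [1.2, -0.2, 0.6]
width: 87.6
```

>>> {"fn": "jog_arm", "kwargs": {
  "steps": [
    {"turn":[0,0,-0.03],"dp":[-0.2,0,0.5],"claw":1},
    {"turn":[0,0,-0.07],"dp":[-0.4,0,0.95],"claw":1},
    {"turn":[0,0,-0.11],"dp":[-0.4,0,0.95],"claw":1},
    {"turn":[0,0,-0.15],"dp":[-0.4,0,0.95],"claw":1},
    {"turn":[0,0,-0.19],"dp":[-0.4,0,0.95],"claw":1},
    {"turn":[0,0,-0.194],"dp":[-0.4,0,0.95],"claw":1}
  ]
}}

```text
t: 9.5
ee_pos: [633.6, 0.2, 276.3]
orientation: [-1.257, 1.124, -1.145]
ft_force: [-0.3, -0.4, -0.3]
width: 87.7
```

```bash
python3 - <<'E'
from h import *
d=save('wrist','w13');P=cloud(d);go(662,0,300,-84.5)
z=P[...,2]
roi=np.zeros(z.shape,bool);roi[:275]=1
m=(roi&(z>163)&(z<169.5)&(np.hypot(P[...,0]-662,P[...,1]-1)<36)).astype(np.uint8)
k,l,st,ce=cv2.connectedComponentsWithStats(m)
for i in range(1,k):
    if st[i,4]>8: print('tab',st[i],P[l==i].mean(0).round(1),cv2.minAreaRect(P[l==i][:,:2].astype(np.float32)))
m=(roi&(z>178)&(z<195)).astype(np.uint8)
k,l,st,ce=cv2.connectedComponentsWithStats(m)
for i in range(1,k):
    if st[i,4]>50: print('handle',st[i],P[l==i].mean(0).round(1),cv2.minAreaRect(P[l==i][:,:2].astype(np.float32)))
E
```

```text
pos [6.336e+02 2.000e-01 2.759e+02] yaw -83.93 q [-0.01  0.36  1.54 -0.01  1.23  1.45] F [-0.   0.3 -0.3] w 88.1 t 9.55
dp [ 0.355 -0.002  0.301] turn [ 0.0031  0.0023 -0.0032]
tab [332 165  20  27 181] [677.9 -17.1 167.2] ((677.9937744140625, -17.455339431762695), (24.135013580322266, 5.393078804016113), 40.28364562988281)
tab [292 168  44  38 281] [673.6   9.7 167.7] ((670.0895385742188, 6.215227127075195), (21.96212387084961, 32.35163116455078), 29.087526321411133)
tab [309 192  33  29 188] [651.1  -9.  167.7] ((652.1159057617188, -7.622129440307617), (11.899215698242188, 28.53395652770996), 43.60236740112305)
tab [283 199  20  26 186] [646.5  20.2 166.9] ((646.2152709960938, 20.32388687133789), (23.95890235900879, 5.280345439910889), 40.57027816772461)
handle [  65  142   40  110 2254] [645.5 179.4 184.1] ((643.4403686523438, 180.87120056152344), (86.16641235351562, 14.8665771484375), 6.668423652648926)
```

View pics/w13.png

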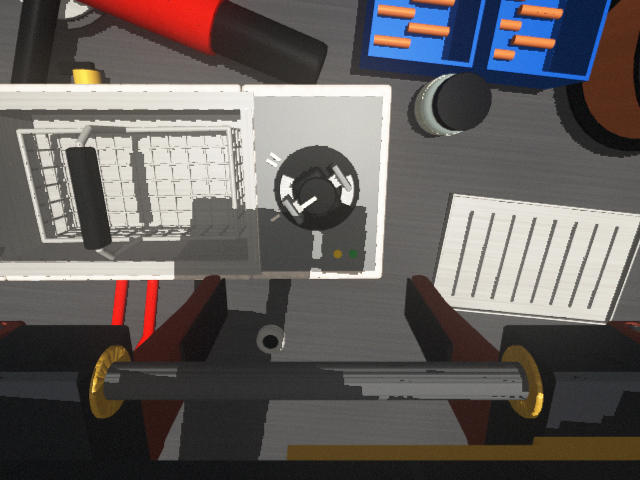

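Tabs have sprung out (49.4 mm between tab tops, the same as at the start), and the selector is off. Now the handle at (643.4, 180.9), yaw 6.7°.

>>> {"fn": "jog_arm", "kwargs": {
  "steps": [
    {"turn":[0.002,0.002,0.003],"dp":[0.05,0.45,0],"claw":1},
    {"turn":[0.002,0.002,0.003],"dp":[0.06,0.95,0],"claw":1},
    {"turn":[0.002,0.002,0.003],"dp":[0.06,0.95,0],"claw":1},
    {"turn":[0.002,0.002,0.003],"dp":[0.06,0.95,0],"claw":1}
  ]
}}

```text
t: 9.88
ee_pos: [638.2, 77.9, 275.4]
orientation: [-1.267, 1.117, -1.122]
ft_force: [0.2, -0.5, 0.1]
width: 87.7
```

>>> {"fn": "jog_arm", "kwargs": {
  "steps": [
    {"turn":[0,0,0],"dp":[0.06,0.5,0],"claw":1},
    {"turn":[0,0,0],"dp":[0.06,1,0],"claw":1},
    {"turn":[0,0,0],"dp":[0.06,1,-0.2],"claw":1},
    {"turn":[0,0,0],"dp":[0.06,1,-0.5],"claw":1},
    {"turn":[0,0,0],"dp":[0.06,1,-0.5],"claw":1},
    {"turn":[0,0,0],"dp":[0.06,1,-0.5],"claw":1}
  ]
}}

```text
t: 10.38
ee_pos: [642.1, 156.8, 234.1]
orientation: [-1.27, 1.119, -1.12]
ft_force: [0.3, -0.0, -0.2]
width: 88.0
```

```bash
python3 - <<'E'
from h import *
d=save('wrist','w14');P=cloud(d);go(643.4,180.9,132,-83.4)
z=P[...,2]
m=((z>178)&(z<195)&(np.hypot(P[...,0]-643,P[...,1]-181)<60)).astype(np.uint8)
k,l,st,ce=cv2.connectedComponentsWithStats(m)
for i in range(1,k):
    if st[i,4]>50: print('handle',st[i],P[l==i].mean(0).round(1),cv2.minAreaRect(P[l==i][:,:2].astype(np.float32)))
E
```

```text
pos [643.1 156.8 235.5] yaw -83.03 q [ 0.22  0.44  1.51 -0.    1.19  1.67] F [ 0.2  0.3 -0.8] w 88.0 t 10.4333
dp [ 0.004  0.301 -1.293] turn [ 0.0012 -0.0002 -0.0021]
handle [ 269  179   23  121 2329] [645.8 181.4 184.7] ((642.7691040039062, 181.32127380371094), (87.33805847167969, 14.0252103805542), 6.511129379272461)
```

View pics/w14.png

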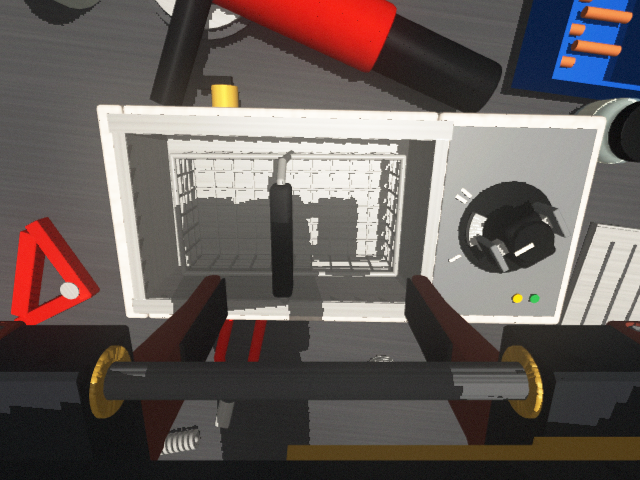

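>>> {"fn": "jog_arm", "kwargs": {
  "steps": [
    {"turn":[0.001,0,-0.002],"dp":[0.005,0.3,0],"claw":1},
    {"turn":[0.001,0,-0.002],"dp":[0.005,0.3,-0.3],"claw":1},
    {"turn":[0.001,0,-0.002],"dp":[0.005,0.3,-0.7],"claw":1},
    {"turn":[0.001,0,-0.002],"dp":[0.005,0.3,-1],"claw":1},
    {"turn":[0.001,0,-0.002],"dp":[0.005,0.3,-1],"claw":1}
  ]
}}

```text
t: 10.85
ee_pos: [641.3, 179.3, 152.0]
orientation: [-1.268, 1.128, -1.122]
ft_force: [-0.6, -0.9, -0.5]
width: 87.7
```

>>> {"fn": "jog_arm", "kwargs": {
  "steps": [
    {"turn":[0,0,0],"dp":[0,0,-0.28],"claw":1},
    {"turn":[0,0,0],"dp":[0,0,-0.28],"claw":1},
    {"turn":[0,0,0],"dp":[0,0,-0.28],"claw":1}
  ]
}}

```text
t: 11.1
ee_pos: [641.7, 178.8, 130.7]
orientation: [-1.268, 1.128, -1.122]
ft_force: [0.4, -0.4, -0.4]
width: 87.7
```

```bash
python3 - <<'E'
from h import *
d=save('wrist','w15');go(643.1,181.2,132,-83.4)
E
```

```text
pos [642.4 179.2 131.6] yaw -83.42 q [ 0.25  0.56  1.57 -0.    1.01  1.71] F [ 0.4  0.1 -0.1] w 87.9 t 11.15
dp [0.009 0.026 0.005] turn [ 0.0006 -0.0015  0.0001]
```

View pics/w15.png

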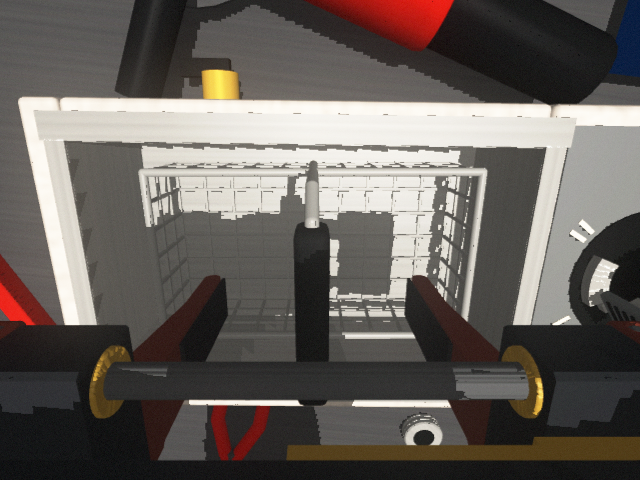

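>>> {"fn": "jog_arm", "kwargs": {
  "steps": [
    {"turn":[0,0,0],"dp":[0.01,0.025,0],"claw":0},
    {"turn":[0,0,0],"dp":[0.01,0.025,0],"claw":0},
    {"turn":[0,0,0],"dp":[0.01,0.025,0],"claw":0},
    {"turn":[0,0,0],"dp":[0.01,0.025,0],"claw":0},
    {"turn":[0,0,0],"dp":[0.01,0.025,0],"claw":0},
    {"turn":[0,0,0],"dp":[0.01,0.025,0],"claw":0},
    {"turn":[0,0,0],"dp":[0.01,0.025,0],"claw":0},
    {"turn":[0,0,0],"dp":[0.01,0.025,0],"claw":0},
    {"turn":[0,0,0],"dp":[0.01,0.025,0],"claw":0},
    {"turn":[0,0,0],"dp":[0.01,0.025,0],"claw":0},
    {"turn":[0,0,0],"dp":[0.01,0.025,0],"claw":0},
    {"turn":[0,0,0],"dp":[0.01,0.025,0],"claw":0}
  ]
}}

```text
t: 12.15
ee_pos: [643.2, 181.0, 131.5]
orientation: [-1.266, 1.127, -1.123]
ft_force: [0.5, -1.5, -0.5]
width: 13.6
```

>>> {"fn": "jog_arm", "kwargs": {
  "steps": [
    {"turn":[0,0,0],"dp":[0,0,0],"claw":0},
    {"turn":[0,0,0],"dp":[0,0,0],"claw":0},
    {"turn":[0,0,0],"dp":[0,0,0.1],"claw":0},
    {"turn":[0,0,0],"dp":[0,0,0.2],"claw":0},
    {"turn":[0,0,0],"dp":[0,0,0.3],"claw":0},
    {"turn":[0,0,0],"dp":[0,0,0.3],"claw":0}
  ]
}}

```text
t: 12.65
ee_pos: [644.4, 181.4, 157.9]
orientation: [-1.263, 1.125, -1.124]
ft_force: [0.5, 0.2, -2.6]
width: 13.8
```

```bash
python3 - <<'E'
from h import *
d=save('wrist','w16');go(643.1,181.2,132,-83.4)
s=save('side','s16');cv2.imwrite('pics/s16c.png',cv2.resize(cv2.cvtColor(s['img'][80:300,240:480],cv2.COLOR_RGB2BGR),None,fx=2.5,fy=2.5))
E
```

```text
pos [644.1 181.3 157.1] yaw -83.42 q [ 0.26  0.53  1.55 -0.    1.06  1.71] F [-0.6  0.2 -3.9] w 14.1 t 12.7
dp [-0.012 -0.001 -0.313] turn [ 0.0005 -0.0007  0.0001]
```

View pics/w16.png

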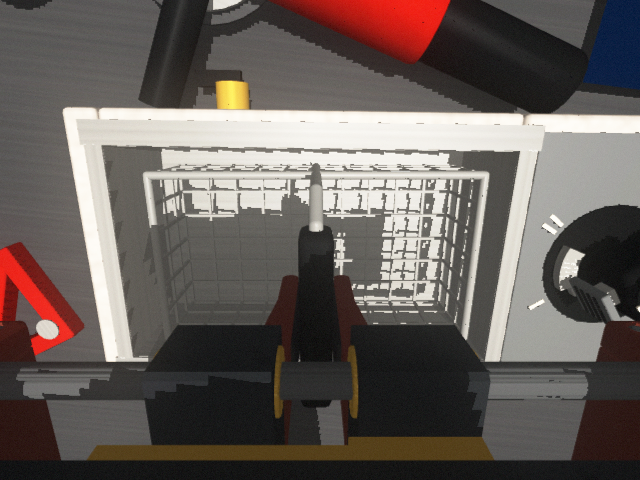

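View pics/s16c.png

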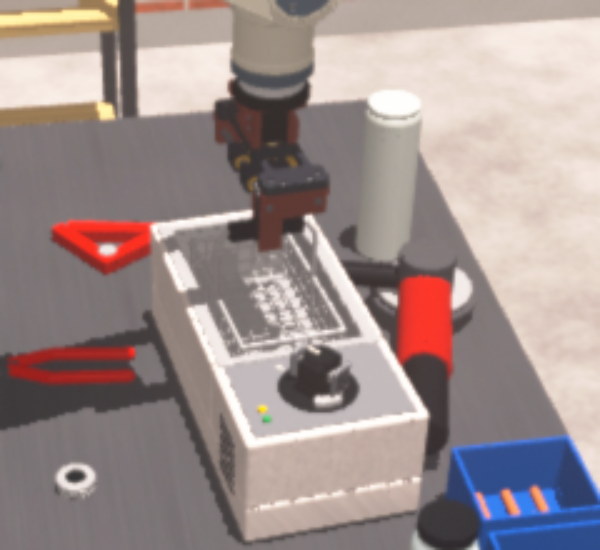

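The basket is gripped (14 mm) and hanging straight. Lifting it clear and carrying it to the tray.

>>> {"fn": "jog_arm", "kwargs": {
  "steps": [
    {"turn":[0,0,0],"dp":[0,0,0.2],"claw":0},
    {"turn":[0,0,0],"dp":[0,0,0.45],"claw":0},
    {"turn":[0,0,0],"dp":[0,0,0.7],"claw":0},
    {"turn":[0,0,0],"dp":[0,0,0.9],"claw":0},
    {"turn":[0,0,0],"dp":[0,0,0.9],"claw":0}
  ]
}}

```text
t: 13.17
ee_pos: [645.4, 181.6, 231.8]
orientation: [-1.26, 1.123, -1.125]
ft_force: [0.4, -0.7, -3.2]
width: 14.1
```

>>> {"fn": "jog_arm", "kwargs": {
  "steps": [
    {"turn":[0,0,0],"dp":[0,0,0.25],"claw":0},
    {"turn":[0,0,0],"dp":[0,0,0.5],"claw":0},
    {"turn":[0,0,0],"dp":[0,0,0.75],"claw":0},
    {"turn":[0,0,0],"dp":[0,0,0.85],"claw":0},
    {"turn":[0,0,0],"dp":[0,0,0.85],"claw":0}
  ]
}}

```text
t: 13.58
ee_pos: [646.2, 181.9, 301.1]
orientation: [-1.258, 1.121, -1.126]
ft_force: [0.7, 0.4, -4.2]
width: 13.5
```

>>> {"fn": "jog_arm", "kwargs": {
  "steps": [
    {"turn":[0,0,0],"dp":[-0.04,-0.25,0],"claw":0},
    {"turn":[0,0,0],"dp":[-0.08,-0.6,0],"claw":0},
    {"turn":[0,0,0],"dp":[-0.14,-0.97,0],"claw":0},
    {"turn":[0,0,0],"dp":[-0.14,-0.97,0],"claw":0}
  ]
}}

```text
t: 13.92
ee_pos: [633.2, 99.8, 298.5]
orientation: [-1.262, 1.124, -1.128]
ft_force: [0.3, -0.7, -3.5]
width: 13.6
```

>>> {"fn": "jog_arm", "kwargs": {
  "steps": [
    {"turn":[0,0,0],"dp":[-0.07,-0.4,0],"claw":0},
    {"turn":[0,0,0],"dp":[-0.14,-0.8,0],"claw":0},
    {"turn":[0,0,0],"dp":[-0.14,-0.97,0],"claw":0},
    {"turn":[0,0,0],"dp":[-0.14,-0.97,0],"claw":0}
  ]
}}

```text
t: 14.25
ee_pos: [621.0, 19.4, 296.7]
orientation: [-1.263, 1.128, -1.13]
ft_force: [-0.1, -0.8, -4.3]
width: 14.0
```

>>> {"fn": "jog_arm", "kwargs": {
  "steps": [
    {"turn":[0,0,0],"dp":[-0.07,-0.4,0],"claw":0},
    {"turn":[0,0,0],"dp":[-0.14,-0.8,0],"claw":0},
    {"turn":[0,0,0],"dp":[-0.14,-0.97,0],"claw":0},
    {"turn":[0,0,0],"dp":[-0.14,-0.97,0],"claw":0}
  ]
}}

```text
t: 14.58
ee_pos: [609.6, -60.0, 295.6]
orientation: [-1.263, 1.131, -1.131]
ft_force: [-0.6, 0.1, -3.5]
width: 14.1
```

>>> {"fn": "jog_arm", "kwargs": {
  "steps": [
    {"turn":[0,0,0],"dp":[-0.07,-0.4,0],"claw":0},
    {"turn":[0,0,-0.02],"dp":[-0.14,-0.8,0],"claw":0},
    {"turn":[0,0,-0.037],"dp":[-0.14,-0.97,0],"claw":0},
    {"turn":[0,0,-0.037],"dp":[-0.14,-0.97,0],"claw":0}
  ]
}}

```text
t: 14.92
ee_pos: [598.6, -138.8, 294.9]
orientation: [-1.208, 1.221, -1.22]
ft_force: [0.4, -0.9, -3.4]
width: 13.6
```

>>> {"fn": "jog_arm", "kwargs": {
  "steps": [
    {"turn":[0,0,0],"dp":[-0.07,-0.4,0],"claw":0},
    {"turn":[0,0,0],"dp":[-0.14,-0.8,0],"claw":0},
    {"turn":[0,0,0],"dp":[-0.14,-0.97,0],"claw":0},
    {"turn":[0,0,0],"dp":[-0.14,-0.97,0],"claw":0}
  ]
}}

```text
t: 15.25
ee_pos: [587.8, -217.5, 294.3]
orientation: [-1.207, 1.222, -1.221]
ft_force: [-0.8, -0.6, -3.5]
width: 13.7
```

```bash
python3 - <<'E'
from h import *
d=save('wrist','w17');go(575.5,-305.5,90,-90.5);P=cloud(d)
s=save('side','s17')
E
```

```text
pos [ 587.8 -216.   294.3] yaw -90.85 q [-0.37  0.34  1.53 -0.    1.28  1.22] F [-0.1  0.5 -3.2] w 13.9 t 15.3
dp [-0.154 -1.119 -2.553] turn [ 0.0006 -0.0013  0.0019]
```

View pics/s17.png

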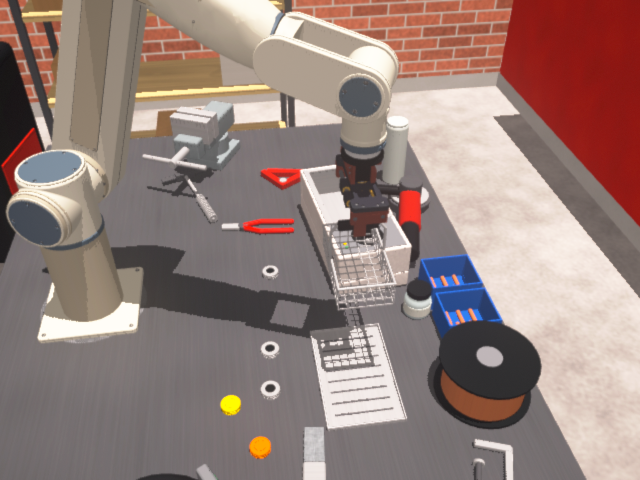

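View pics/w17.png

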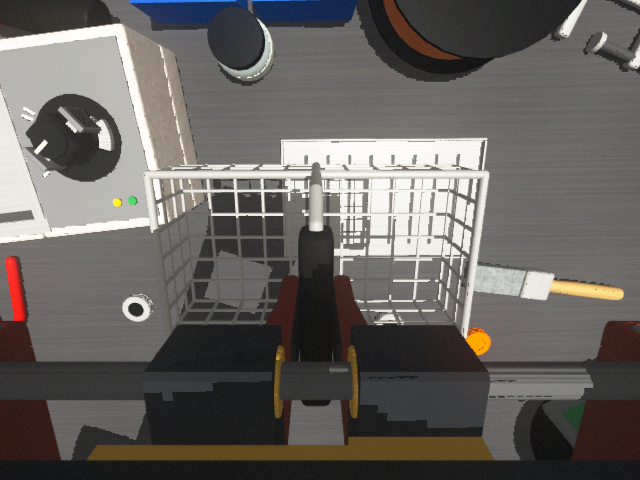

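>>> {"fn": "jog_arm", "kwargs": {
  "steps": [
    {"turn":[0,-0.001,0.002],"dp":[-0.08,-0.5,0],"claw":0},
    {"turn":[0,-0.001,0.002],"dp":[-0.15,-0.98,-0.2],"claw":0},
    {"turn":[0,-0.001,0.002],"dp":[-0.15,-0.98,-0.5],"claw":0},
    {"turn":[0,-0.001,0.002],"dp":[-0.15,-0.98,-0.7],"claw":0},
    {"turn":[0,-0.001,0.002],"dp":[-0.15,-0.98,-0.7],"claw":0}
  ]
}}

```text
t: 15.77
ee_pos: [574.1, -291.0, 234.1]
orientation: [-1.209, 1.221, -1.209]
ft_force: [-1.4, 1.1, -4.6]
width: 13.6
```

>>> {"fn": "jog_arm", "kwargs": {
  "steps": [
    {"turn":[0,0,0],"dp":[0,-0.1,-0.3],"claw":0},
    {"turn":[0,0,0],"dp":[0,-0.1,-0.6],"claw":0},
    {"turn":[0,0,0],"dp":[0,-0.1,-0.9],"claw":0},
    {"turn":[0,0,0],"dp":[0,-0.1,-0.9],"claw":0}
  ]
}}

```text
t: 16.1
ee_pos: [572.4, -295.9, 158.2]
orientation: [-1.212, 1.226, -1.202]
ft_force: [-1.1, 0.9, -5.2]
width: 13.4
```

```bash
python3 - <<'E'
from h import *
go(575.5,-305.5,86,-90.5)
d=save('wrist','w18')
E
```

```text
pos [ 572.4 -295.9  158.2] yaw -90.3 q [-0.5   0.5   1.6  -0.    1.05  1.08] F [-1.1  0.9 -5.2] w 13.4 t 16.1
dp [ 0.039 -0.12  -0.902] turn [-0.0021 -0.0042 -0.0011]
```

View pics/w18.png

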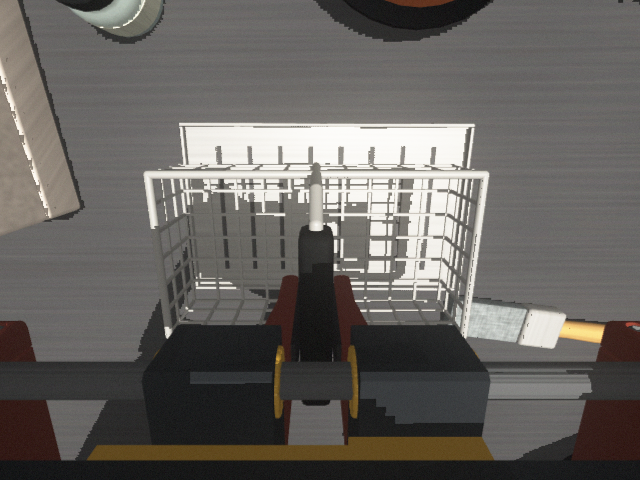

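>>> {"fn": "jog_arm", "kwargs": {
  "steps": [
    {"turn":[-0.001,-0.003,-0.001],"dp":[0.04,-0.12,0],"claw":0},
    {"turn":[-0.001,-0.003,-0.001],"dp":[0.04,-0.12,-0.3],"claw":0},
    {"turn":[-0.001,-0.003,-0.001],"dp":[0.04,-0.12,-0.6],"claw":0},
    {"turn":[-0.001,-0.003,-0.001],"dp":[0.04,-0.12,-0.8],"claw":0},
    {"turn":[-0.001,-0.003,-0.001],"dp":[0.04,-0.12,-0.85],"claw":0},
    {"turn":[-0.001,-0.003,-0.001],"dp":[0.04,-0.12,-0.88],"claw":0},
    {"turn":[-0.001,-0.003,-0.001],"dp":[0.04,-0.12,-0.91],"claw":0},
    {"turn":[-0.001,-0.003,-0.001],"dp":[0.04,-0.12,-0.91],"claw":0}
  ]
}}

```text
t: 16.82
ee_pos: [577.9, -306.8, 89.4]
orientation: [-1.204, 1.215, -1.215]
ft_force: [0.5, -0.8, -3.5]
width: 13.6
```

```bash
python3 - <<'E'
from h import *
go(575.5,-305.5,84,-90.5)
d=save('wrist','w19')
s=save('side','s19');cv2.imwrite('pics/s19c.png',cv2.resize(cv2.cvtColor(s['img'][240:460,240:480],cv2.COLOR_RGB2BGR),None,fx=2.5,fy=2.5))
E
```

```text
pos [ 577.9 -306.8   89.4] yaw -90.47 q [-0.51  0.6   1.63  0.    0.92  1.07] F [ 0.5 -0.8 -3.5] w 13.6 t 16.8167
dp [-0.03   0.017 -0.067] turn [-0.0002  0.0003 -0.0002]
```

View pics/s19c.png

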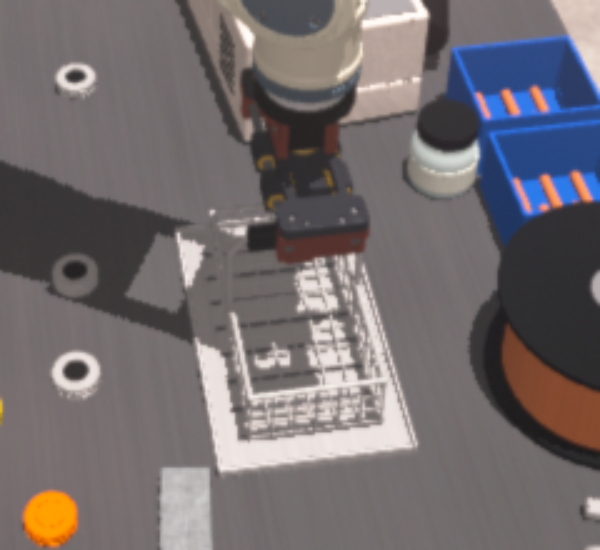

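View pics/w19.png

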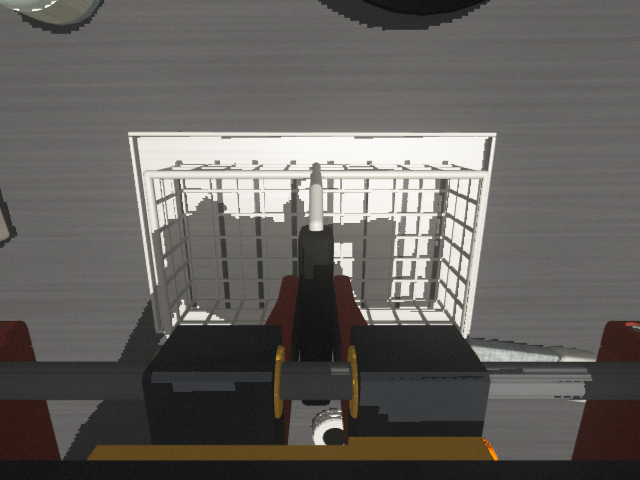

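Positioned inside the tray, still about 5 mm up. Lowering until the force changes.

>>> {"fn": "jog_arm", "kwargs": {
  "steps": [
    {"turn":[0,0,0],"dp":[-0.03,0.015,-0.03],"claw":0},
    {"turn":[0,0,0],"dp":[-0.03,0.015,-0.05],"claw":0},
    {"turn":[0,0,0],"dp":[-0.03,0.015,-0.065],"claw":0},
    {"turn":[0,0,0],"dp":[-0.03,0.015,-0.065],"claw":0}
  ]
}}

```text
t: 17.25
ee_pos: [576.6, -305.8, 85.6]
orientation: [-1.203, 1.213, -1.217]
ft_force: [0.7, 1.6, 4.8]
width: 14.0
```

>>> {"fn": "jog_arm", "kwargs": {
  "steps": [
    {"turn":[0,0,0],"dp":[0,0,0],"claw":1},
    {"turn":[0,0,0],"dp":[0,0,0],"claw":1},
    {"turn":[0,0,0],"dp":[0,0,0],"claw":1},
    {"turn":[0,0,0],"dp":[0,0,0],"claw":1},
    {"turn":[0,0,0],"dp":[0,0,0],"claw":1},
    {"turn":[0,0,0],"dp":[0,0,0],"claw":1},
    {"turn":[0,0,0],"dp":[0,0,0],"claw":1},
    {"turn":[0,0,0],"dp":[0,0,0],"claw":1},
    {"turn":[0,0,0],"dp":[0,0,0.5],"claw":1},
    {"turn":[0,0,0],"dp":[0,0,1],"claw":1},
    {"turn":[0,0,0],"dp":[0,0,1],"claw":1}
  ]
}}

```text
t: 18.17
ee_pos: [580.7, -308.0, 173.2]
orientation: [-1.199, 1.203, -1.226]
ft_force: [1.4, -0.7, 0.2]
width: 83.5
```

>>> {"fn": "jog_arm", "kwargs": {
  "steps": [
    {"turn":[0,0,0],"dp":[-0.4,0.1,0.5],"claw":1},
    {"turn":[0,0,0],"dp":[-1,0.2,1],"claw":1},
    {"turn":[0,0,0],"dp":[-1,0.2,1],"claw":1},
    {"turn":[0,0,0],"dp":[-1,0.2,1],"claw":1}
  ]
}}

```text
t: 18.5
ee_pos: [499.3, -292.5, 258.0]
orientation: [-1.198, 1.198, -1.231]
ft_force: [0.3, -0.4, 0.8]
width: 87.8
```

```bash
cat >> h.py <<'E'
def rolls(d,P,lim=None):
    hsv=cv2.cvtColor(d['img'],cv2.COLOR_RGB2HSV);z=P[...,2]
    w=(hsv[...,1]<60)&(z<20)&(z>9)&(P[...,0]>330)&(P[...,0]<490)&(P[...,1]>-430)&(P[...,1]<200)
    k,l,st,c=cv2.connectedComponentsWithStats(w.astype(np.uint8))
    for i in range(1,k):
        if st[i,4]>60: print('roll?',st[i],c[i].round(1),P[l==i].mean(0).round(1),cv2.minEnclosingCircle(P[l==i][:,:2].astype(np.float32)))
E
python3 - <<'E'
from h import *
go(393,-323,60,-90)
d=save('wrist','w20');rolls(d,cloud(d))
s=save('side','s20');rolls(s,cloud(s))
t=save('top','t20');rolls(t,cloud(t))
P=cloud(d);z=P[...,2];m=((z>125)&(z<150)&(np.hypot(P[...,0]-575,P[...,1]+305)<70)).astype(np.uint8)
print('handle',P[m>0].mean(0),cv2.minAreaRect(P[m>0][:,:2].astype(np.float32)))
E
```

```text
pos [ 499.3 -292.5  258. ] yaw -90.52 q [-0.55  0.28  1.69  0.    1.15  1.03] F [ 0.3 -0.4  0.8] w 87.8 t 18.5
dp [-1.329 -0.382 -2.475] turn [0.0028 0.0057 0.0029]
roll? [422 217   7  26 101] [425.1 231.2] [ 463.1 -428.1   15.3] ((465.41827392578125, -429.2052307128906), 15.788171768188477)
roll? [ 33 248  35  31 809] [ 49.4 262.7] [427.8  39.8  13.8] ((427.091064453125, 40.690364837646484), 20.474573135375977)
roll? [323 269  31  30 725] [337.6 284.1] [ 394.2 -321.    13.8] ((393.212646484375, -320.9208068847656), 20.34536361694336)
roll? [262 275  31  30 721] [276.9 289.6] [ 387.7 -243.1   13.8] ((386.55535888671875, -243.23898315429688), 20.317096710205078)
roll? [262 265  16  13 143] [269.8 270.7] [426.6  38.9  14.3] ((427.76824951171875, 39.1090202331543), 22.28520393371582)
roll? [255 352  18  17 227] [263.6 359.7] [ 387.1 -245.2   14.2] ((387.59051513671875, -241.9292755126953), 22.33487319946289)
roll? [261 381  19  17 260] [269.9 388.6] [ 393.4 -323.6   14.4] ((393.6765441894531, -322.3885803222656), 21.177410125732422)
roll? [285 280  15  15 162] [292.6 287.1] [426.9  38.   14.7] ((426.8151550292969, 38.3007698059082), 19.872385025024414)
handle [ 577.7707035  -304.83180027  137.33037259] ((576.646240234375, -305.07666015625), (13.975202560424805, 97.1218490600586), 89.66392517089844)
```

View pics/w20.png

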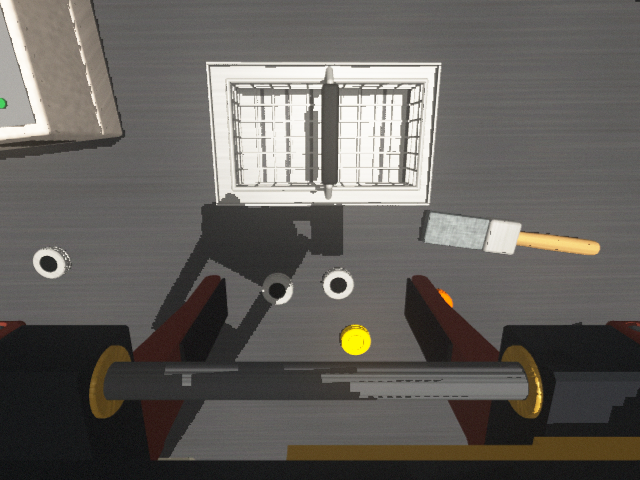

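View pics/s20.png

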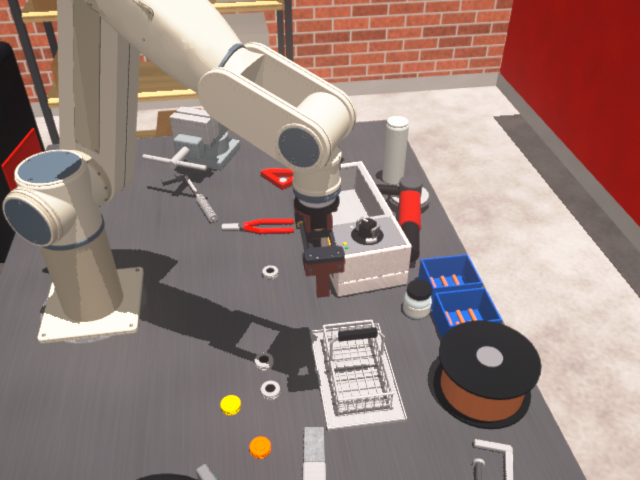

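The basket stands on the tray at (576.6,−305). One roll has been knocked since the start and now lies at (386.6,−243.2). The others are at (393.2,−321) and (427,40). I'll pick the (393,−321) roll first, turning the jaws along x.

>>> {"fn": "jog_arm", "kwargs": {
  "steps": [
    {"turn":[0,0,0.035],"dp":[-0.4,-0.1,0],"claw":0.7},
    {"turn":[0,0,0.07],"dp":[-0.8,-0.36,0],"claw":0.7},
    {"turn":[0,0,0.105],"dp":[-1,-0.36,-0.3],"claw":0.7},
    {"turn":[0,0,0.14],"dp":[-1,-0.36,-0.6],"claw":0.7},
    {"turn":[0,0,0.175],"dp":[-1,-0.36,-0.9],"claw":0.7},
    {"turn":[0,0,0.21],"dp":[-1,-0.36,-1],"claw":0.7},
    {"turn":[0,0,0.245],"dp":[-1,-0.36,-1],"claw":0.7},
    {"turn":[0,0,0.28],"dp":[-1,-0.36,-1],"claw":0.7},
    {"turn":[0,0,0.315],"dp":[-1,-0.36,-1],"claw":0.7},
    {"turn":[0,0,0.35],"dp":[-1,-0.36,-1],"claw":0.7},
    {"turn":[0,0,0.385],"dp":[-1,-0.36,-1],"claw":0.7},
    {"turn":[0,0,0.42],"dp":[-1,-0.36,-1],"claw":0.7}
  ]
}}

```text
t: 19.65
ee_pos: [421.2, -320.7, 171.6]
orientation: [-1.547, 0.195, -0.204]
ft_force: [-0.9, 0.1, 1.1]
width: 61.4
```

```bash
python3 - <<'E'
from h import *
go(393.2,-321,90,0)
E
```

```text
pos [ 421.2 -320.7  171.6] yaw -14.56 q [-0.68  0.32  1.86  0.02  0.96 -0.44] F [-0.9  0.1  1.1] w 61.4 t 19.65
dp [-0.35  -0.004 -1.02 ] turn [-0.0048  0.0018  0.0809]
```

>>> {"fn": "jog_arm", "kwargs": {
  "steps": [
    {"turn":[-0.002,0.001,0.035],"dp":[-0.35,0,0],"claw":0.7},
    {"turn":[-0.005,0.002,0.07],"dp":[-0.35,0,-0.4],"claw":0.7},
    {"turn":[-0.005,0.002,0.081],"dp":[-0.35,0,-0.8],"claw":0.7},
    {"turn":[-0.005,0.002,0.081],"dp":[-0.35,0,-0.8],"claw":0.7},
    {"turn":[-0.005,0.002,0.081],"dp":[-0.35,0,-0.8],"claw":0.7}
  ]
}}

```text
t: 20.07
ee_pos: [392.3, -319.6, 105.5]
orientation: [-1.568, 0.004, 0.003]
ft_force: [0.4, -0.6, 0.8]
width: 61.3
```

```bash
python3 - <<'E'
from h import *
d=save('wrist','w21');rolls(d,cloud(d));go(393.2,-321,20,0)
s=save('side','s21');rolls(s,cloud(s))
E
```

```text
roll? [ 282  107   54   56 2367] [308.4 134.3] [ 386.4 -243.1   14.1] ((386.3498840332031, -243.3434600830078), 20.01604461669922)
roll? [ 293  211   50   50 1911] [317.3 236. ] [ 392.9 -320.9   14.1] ((393.0039978027344, -321.7107849121094), 20.145784378051758)
roll? [380 348  12  11 101] [385.2 353.6] [ 452.4 -427.7   14.8] ((452.6700744628906, -428.9451904296875), 4.428277969360352)
pos [ 393.4 -320.5  107. ] yaw -0.05 q [-0.71  0.39  1.95 -0.    0.8  -0.71] F [ 0.3 -0.5  0.5] w 61.7 t 20.1167
dp [-0.002 -0.006 -1.087] turn [-0.0003 -0.0007  0.0003]
roll? [255 352  18  17 230] [263.7 359.8] [ 387.2 -245.3   14. ] ((389.07513427734375, -244.74098205566406), 22.652427673339844)
roll? [261 381  19  17 259] [269.9 388.6] [ 393.5 -323.4   14.1] ((393.978515625, -321.8887939453125), 21.729248046875)
```

View pics/w21.png

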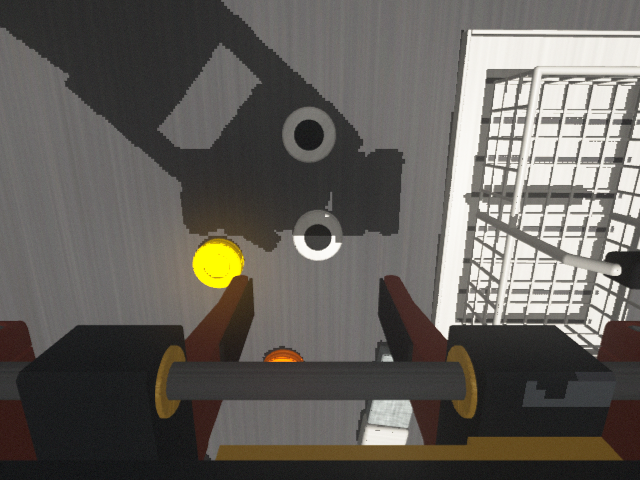

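>>> {"fn": "jog_arm", "kwargs": {
  "steps": [
    {"turn":[0,0,0],"dp":[0,-0.005,-0.4],"claw":0.7},
    {"turn":[0,0,0],"dp":[0,-0.005,-0.8],"claw":0.7},
    {"turn":[0,0,0],"dp":[0,-0.005,-1],"claw":0.7},
    {"turn":[0,0,0],"dp":[0,-0.005,-1],"claw":0.7},
    {"turn":[0,0,0],"dp":[0,-0.005,-1],"claw":0.7}
  ]
}}

```text
t: 20.58
ee_pos: [394.7, -321.9, 28.7]
orientation: [-1.572, 0.001, -0.001]
ft_force: [-0.2, 0.4, 0.7]
width: 61.6
```

```bash
python3 - <<'E'
from h import *
go(393,-321.2,-23,0)
d=save('wrist','w22')
E
```

```text
pos [ 394.7 -321.9   28.7] yaw -0.06 q [-0.71  0.53  1.98 -0.    0.63 -0.7 ] F [-0.2  0.4  0.7] w 61.6 t 20.5833
dp [-0.021  0.009 -0.646] turn [ 0.0003 -0.      0.0003]
```

View pics/w22.png

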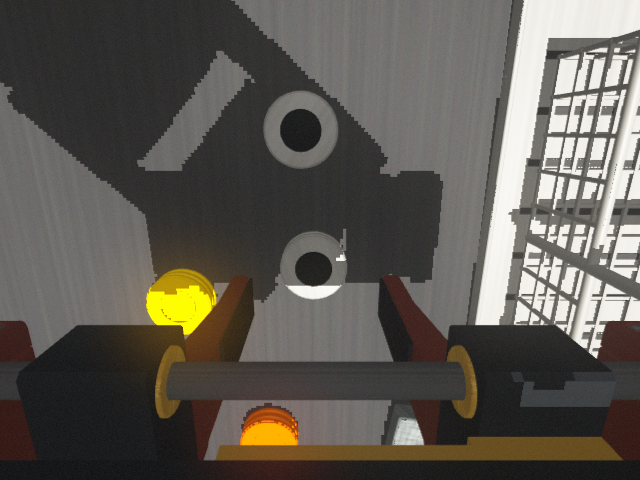

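>>> {"fn": "jog_arm", "kwargs": {
  "steps": [
    {"turn":[0,0,0],"dp":[-0.015,0.005,-0.3],"claw":0.7},
    {"turn":[0,0,0],"dp":[-0.015,0.005,-0.5],"claw":0.7},
    {"turn":[0,0,0],"dp":[-0.015,0.005,-0.6],"claw":0.7},
    {"turn":[0,0,0],"dp":[-0.015,0.005,-0.62],"claw":0.7},
    {"turn":[0,0,0],"dp":[-0.015,0.005,-0.62],"claw":0.7}
  ]
}}

```text
t: 21.05
ee_pos: [394.6, -322.4, -19.4]
orientation: [-1.574, -0.001, -0.002]
ft_force: [-0.2, 0.0, -0.0]
width: 61.7
```

```bash
python3 - <<'E'
from h import *
go(393,-321.2,-22,0)
d=save('wrist','w23')
E
```

```text
pos [ 394.6 -322.4  -19.4] yaw -0.05 q [-0.71  0.62  1.99 -0.    0.53 -0.71] F [-0.2  0.  -0. ] w 61.7 t 21.05
dp [-0.02   0.016 -0.033] turn [0.0009 0.0007 0.0003]
```

View pics/w23.png

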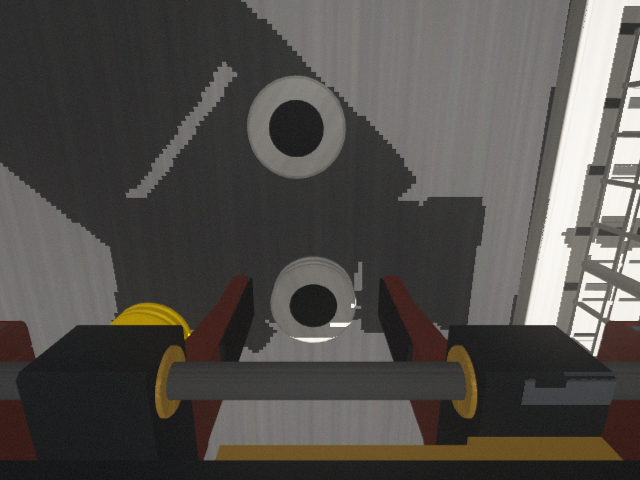

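>>> {"fn": "jog_arm", "kwargs": {
  "steps": [
    {"turn":[0,0,0],"dp":[-0.015,0.01,-0.035],"claw":0.7},
    {"turn":[0,0,0],"dp":[-0.015,0.01,-0.035],"claw":0.7},
    {"turn":[0,0,0],"dp":[-0.015,0.01,-0.035],"claw":0.3},
    {"turn":[0,0,0],"dp":[-0.015,0.01,-0.035],"claw":0.3},
    {"turn":[0,0,0],"dp":[-0.015,0.01,-0.035],"claw":0.3},
    {"turn":[0,0,0],"dp":[-0.015,0.01,-0.035],"claw":0.3},
    {"turn":[0,0,0],"dp":[-0.015,0.01,-0.035],"claw":0.2},
    {"turn":[0,0,0],"dp":[-0.015,0.01,-0.035],"claw":0.2},
    {"turn":[0,0,0],"dp":[-0.015,0.01,0.1],"claw":0.2},
    {"turn":[0,0,0],"dp":[-0.015,0.01,0.4],"claw":0.2},
    {"turn":[0,0,0],"dp":[-0.015,0.01,0.8],"claw":0.2},
    {"turn":[0,0,0],"dp":[-0.015,0.01,0.8],"claw":0.2}
  ]
}}

```text
t: 22.1
ee_pos: [395.8, -323.7, 49.5]
orientation: [-1.578, -0.005, -0.007]
ft_force: [0.6, -0.0, -0.6]
width: 39.1
```

```bash
python3 - <<'E'
from h import *
go(576.5,-370,-10,0)
d=save('wrist','w24')
E
```

```text
pos [ 395.8 -323.7   49.5] yaw -0.05 q [-0.71  0.49  1.98 -0.    0.66 -0.71] F [ 0.6 -0.  -0.6] w 39.1 t 22.1
dp [ 2.259 -0.579 -0.744] turn [0.0024 0.0024 0.0003]
```

View pics/w24.png

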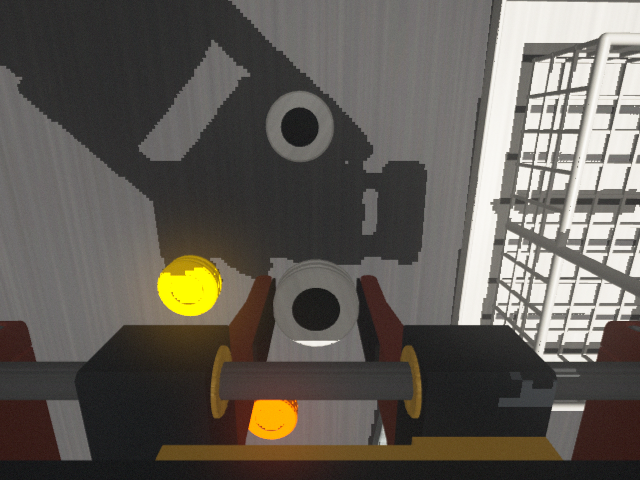

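>>> {"fn": "jog_arm", "kwargs": {
  "steps": [
    {"turn":[0.002,0.002,0],"dp":[0.1,-0.2,0.3],"claw":0.2},
    {"turn":[0.002,0.002,0],"dp":[0.5,-0.58,0.45],"claw":0.2},
    {"turn":[0.002,0.002,0],"dp":[0.9,-0.58,0.45],"claw":0.2},
    {"turn":[0.002,0.002,0],"dp":[0.9,-0.58,0.45],"claw":0.2}
  ]
}}

```text
t: 22.48
ee_pos: [473.3, -372.6, 85.2]
orientation: [-1.576, -0.005, -0.006]
ft_force: [0.0, 0.5, -0.5]
width: 39.5
```

>>> {"fn": "jog_arm", "kwargs": {
  "steps": [
    {"turn":[0,0,0],"dp":[0.4,0,0],"claw":0.2},
    {"turn":[0,0,0],"dp":[0.9,0,0],"claw":0.2},
    {"turn":[0,0,0],"dp":[0.9,0,0],"claw":0.2},
    {"turn":[0,0,0],"dp":[0.9,0,0],"claw":0.2}
  ]
}}

```text
t: 22.82
ee_pos: [546.2, -371.7, 83.9]
orientation: [-1.575, -0.005, -0.004]
ft_force: [-0.3, -0.2, -1.3]
width: 39.1
```

```bash
python3 - <<'E'
from h import *
go(576.5,-370,-10,0)
d=save('wrist','w25')
E
```

```text
pos [ 546.2 -371.7   83.9] yaw 0.05 q [-0.62  0.61  1.62  0.    0.91 -0.62] F [-0.3 -0.2 -1.3] w 39.1 t 22.8167
dp [ 0.379  0.022 -1.173] turn [ 0.0014  0.002  -0.0003]
```

View pics/w25.png

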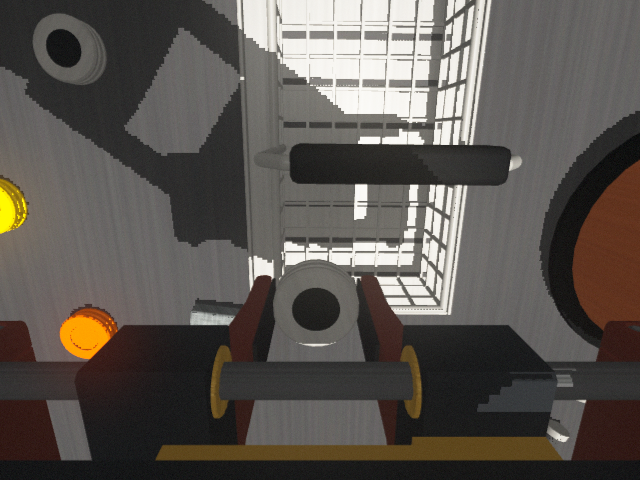

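```bash
python3 - <<'E'
from h import *
t=save('top','t26');P=cloud(t);s=save('side','s26');Q=cloud(s);d=save('wrist','w26');W=cloud(d)
for X in (P,Q,W):
    m=(X[...,0]>640)&(X[...,0]<980)&(X[...,1]<-260)&(X[...,1]>-540)&(X[...,2]>40)&(X[...,2]<170)
    if m.sum()>20: print(m.sum(),np.percentile(X[m],[0.5,5,50,95,99.5],axis=0).round(0).tolist())
    m&=(X[...,1]<-330)&(X[...,1]>-410)
    if m.sum()>20: print('  near',np.percentile(X[m][:,0],[0,1,5]),np.percentile(X[m][:,2],[50,99]))
E
```

```text
4474 [[733.0, -478.0, 43.0], [747.0, -462.0, 70.0], [826.0, -378.0, 100.0], [909.0, -292.0, 105.0], [925.0, -261.0, 107.0]]
  near [730.24177862 732.89652551 741.57739803] [100.57977094 106.73277734]
7181 [[734.0, -477.0, 42.0], [747.0, -464.0, 54.0], [822.0, -396.0, 100.0], [908.0, -301.0, 104.0], [925.0, -280.0, 106.0]]
  near [729.98418074 733.13213452 741.97071747] [100.85725639 105.45243233]
2519 [[744.0, -420.0, 40.0], [744.0, -413.0, 41.0], [746.0, -385.0, 50.0], [752.0, -354.0, 62.0], [755.0, -346.0, 64.0]]
  near [743.19872529 743.81767857 744.27936956] [50.00131665 63.69767129]
```

>>> {"fn": "jog_arm", "kwargs": {
  "steps": [
    {"turn":[0.001,0.002,0],"dp":[0.38,0.01,0],"claw":0.2},
    {"turn":[0.001,0.002,0],"dp":[0.38,0.01,-0.2],"claw":0.2},
    {"turn":[0.001,0.002,0],"dp":[0.38,0.01,-0.6],"claw":0.2},
    {"turn":[0.001,0.002,0],"dp":[0.38,0.01,-0.9],"claw":0.2},
    {"turn":[0.001,0.002,0],"dp":[0.38,0.01,-0.9],"claw":0.2},
    {"turn":[0.001,0.002,0],"dp":[0.38,0.01,-0.9],"claw":0.2}
  ]
}}

```text
t: 23.52
ee_pos: [572.0, -370.7, 11.3]
orientation: [-1.569, 0.005, 0.002]
ft_force: [-0.3, 0.8, -0.7]
width: 39.6
```

```bash
python3 - <<'E'
from h import *
go(576.5,-370,-13,0)
d=save('wrist','w27')
E
```

```text
pos [ 572.  -370.7   11.3] yaw -0.13 q [-0.59  0.74  1.58 -0.    0.83 -0.59] F [-0.3  0.8 -0.7] w 39.6 t 23.5167
dp [ 0.056  0.009 -0.304] turn [-0.0005 -0.0014  0.0007]
```

View pics/w27.png

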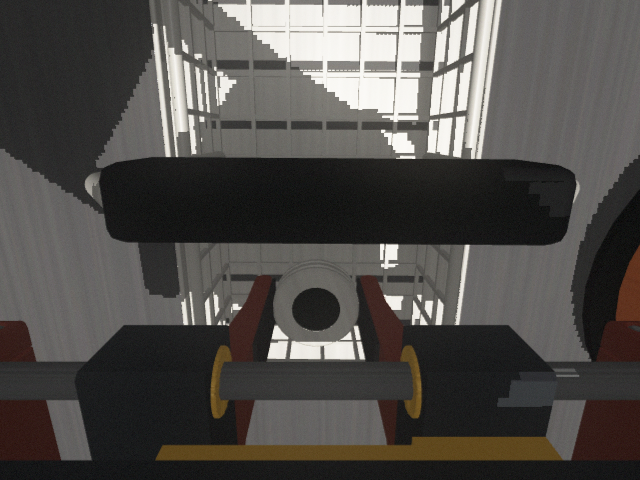

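>>> {"fn": "jog_arm", "kwargs": {
  "steps": [
    {"turn":[0,-0.001,0],"dp":[0.06,0,-0.1],"claw":0.2},
    {"turn":[0,-0.001,0],"dp":[0.06,0,-0.2],"claw":0.2},
    {"turn":[0,-0.001,0],"dp":[0.06,0,-0.22],"claw":0.2},
    {"turn":[0,-0.001,0],"dp":[0.06,0,-0.22],"claw":0.2},
    {"turn":[0,-0.001,0],"dp":[0.06,0,-0.22],"claw":0.62},
    {"turn":[0,-0.001,0],"dp":[0.06,0,-0.22],"claw":0.62},
    {"turn":[0,-0.001,0],"dp":[0.06,0,-0.22],"claw":0.62},
    {"turn":[0,-0.001,0],"dp":[0.06,0,-0.22],"claw":0.62},
    {"turn":[0,-0.001,0],"dp":[0.06,0,0.2],"claw":0.62},
    {"turn":[0,-0.001,0],"dp":[0.06,0,0.6],"claw":0.62},
    {"turn":[0,-0.001,0],"dp":[0.06,0,1],"claw":0.62},
    {"turn":[0,-0.001,0],"dp":[0.06,0,1],"claw":0.62}
  ]
}}

```text
t: 24.57
ee_pos: [582.0, -374.0, 100.1]
orientation: [-1.577, -0.006, -0.01]
ft_force: [0.5, -1.1, 0.8]
width: 54.6
```

```bash
python3 - <<'E'
from h import *
go(386.5,-243.2,80,0)
d=save('wrist','w28')
E
```

```text
pos [ 582.  -374.   100.1] yaw -0.13 q [-0.59  0.63  1.54  0.    0.96 -0.59] F [ 0.5 -1.1  0.8] w 54.6 t 24.5667
dp [-2.443  1.635 -0.251] turn [0.002  0.0033 0.0007]
```

View pics/w28.png

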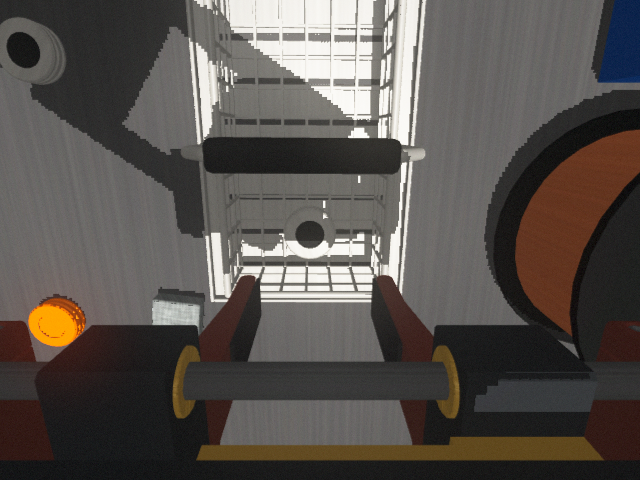

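>>> {"fn": "jog_arm", "kwargs": {
  "steps": [
    {"turn":[0.002,0.003,0],"dp":[-0.4,0,0],"claw":0.7},
    {"turn":[0.002,0.003,0],"dp":[-0.8,0,0],"claw":0.7},
    {"turn":[0.002,0.003,0],"dp":[-1,0,0],"claw":0.7},
    {"turn":[0.002,0.003,0],"dp":[-1,0,0],"claw":0.7}
  ]
}}

```text
t: 24.95
ee_pos: [496.7, -372.3, 96.1]
orientation: [-1.567, 0.007, 0.001]
ft_force: [0.1, 0.6, 0.4]
width: 61.5
```

>>> {"fn": "jog_arm", "kwargs": {
  "steps": [
    {"turn":[0,0,0],"dp":[-0.4,0.3,0],"claw":0.7},
    {"turn":[0,0,0],"dp":[-0.8,0.7,0],"claw":0.7},
    {"turn":[0,0,0],"dp":[-1,0.9,0],"claw":0.7},
    {"turn":[0,0,0],"dp":[-1,0.9,0],"claw":0.7}
  ]
}}

```text
t: 25.28
ee_pos: [411.9, -295.6, 94.5]
orientation: [-1.562, 0.012, 0.006]
ft_force: [0.3, 0.8, -0.9]
width: 61.1
```

```bash
python3 - <<'E'
from h import *
go(386.5,-243.2,25,0)
d=save('wrist','w29');rolls(d,cloud(d))
s=save('side','s29');rolls(s,cloud(s))
E
```

```text
pos [ 411.9 -295.6   94.5] yaw -0.2 q [-0.65  0.42  1.95  0.    0.79 -0.64] F [ 0.3  0.8 -0.9] w 61.1 t 25.2833
dp [-0.318  0.656 -0.869] turn [-0.0028 -0.0036  0.0011]
roll? [ 255  142   55   55 2360] [282.  169.1] [ 386.5 -242.8   14.1] ((386.29608154296875, -243.3420867919922), 20.09185028076172)
roll? [255 352  18  17 222] [263.6 359.6] [ 387.  -244.9   14.2] ((387.9657287597656, -243.17498779296875), 22.19546890258789)
```

View pics/s29.png

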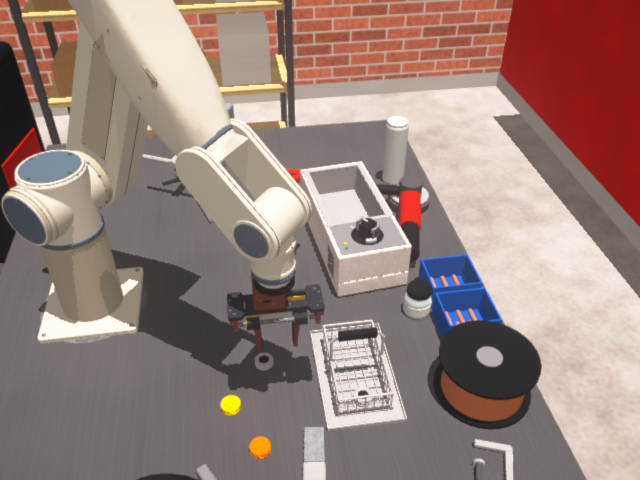

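>>> {"fn": "jog_arm", "kwargs": {
  "steps": [
    {"turn":[-0.003,-0.004,0.001],"dp":[-0.32,0.66,0],"claw":0.7},
    {"turn":[-0.003,-0.004,0.001],"dp":[-0.32,0.66,-0.2],"claw":0.7},
    {"turn":[-0.003,-0.004,0.001],"dp":[-0.32,0.66,-0.6],"claw":0.7},
    {"turn":[-0.003,-0.004,0.001],"dp":[-0.32,0.66,-0.87],"claw":0.7},
    {"turn":[-0.003,-0.004,0.001],"dp":[-0.32,0.66,-0.87],"claw":0.7},
    {"turn":[-0.003,-0.004,0.001],"dp":[-0.32,0.66,-0.87],"claw":0.7}
  ]
}}

```text
t: 25.88
ee_pos: [392.4, -247.6, 25.6]
orientation: [-1.575, -0.005, -0.005]
ft_force: [0.5, -0.0, -0.6]
width: 61.0
```

```bash
python3 - <<'E'
from h import *
go(386.4,-243.2,-22,0)
d=save('wrist','w30');rolls(d,cloud(d))
E
```

```text
pos [ 392.4 -247.6   25.6] yaw -0.01 q [-0.59  0.49  2.08 -0.    0.56 -0.59] F [ 0.5 -0.  -0.6] w 61.0 t 25.8833
dp [-0.075  0.055 -0.595] turn [0.0014 0.002  0.    ]
roll? [ 272  229   68   66 3528] [305.4 262. ] [ 386.2 -242.1   14.1] ((386.1529541015625, -243.19406127929688), 20.196300506591797)
```

View pics/w30.png

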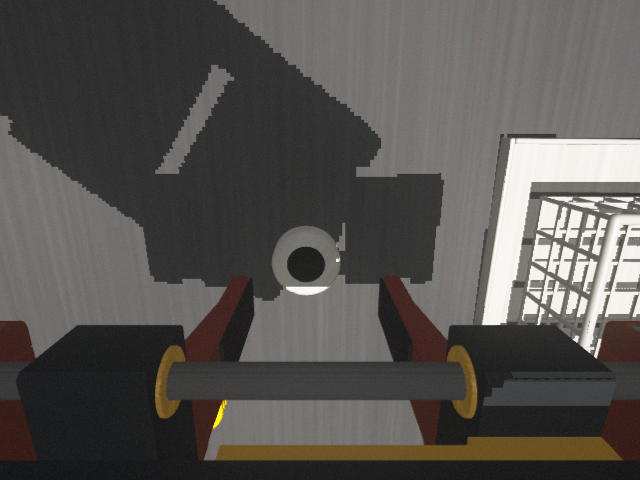

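>>> {"fn": "jog_arm", "kwargs": {
  "steps": [
    {"turn":[0.001,0.002,0],"dp":[-0.075,0.055,-0.1],"claw":0.7},
    {"turn":[0.001,0.002,0],"dp":[-0.075,0.055,-0.3],"claw":0.7},
    {"turn":[0.001,0.002,0],"dp":[-0.075,0.055,-0.5],"claw":0.7},
    {"turn":[0.001,0.002,0],"dp":[-0.075,0.055,-0.57],"claw":0.7},
    {"turn":[0.001,0.002,0],"dp":[-0.075,0.055,-0.57],"claw":0.7}
  ]
}}

```text
t: 26.35
ee_pos: [386.7, -243.6, -19.6]
orientation: [-1.573, -0.0, -0.001]
ft_force: [-0.5, -0.7, 0.5]
width: 61.5
```

```bash
python3 - <<'E'
from h import *
go(386.4,-243.2,-22,0)
d=save('wrist','w31')
E
```

```text
pos [ 386.7 -243.6  -19.6] yaw -0.03 q [-0.59  0.58  2.1  -0.    0.46 -0.58] F [-0.5 -0.7  0.5] w 61.5 t 26.35
dp [-0.003  0.005 -0.03 ] turn [0.0006 0.0003 0.0001]
```

View pics/w31.png

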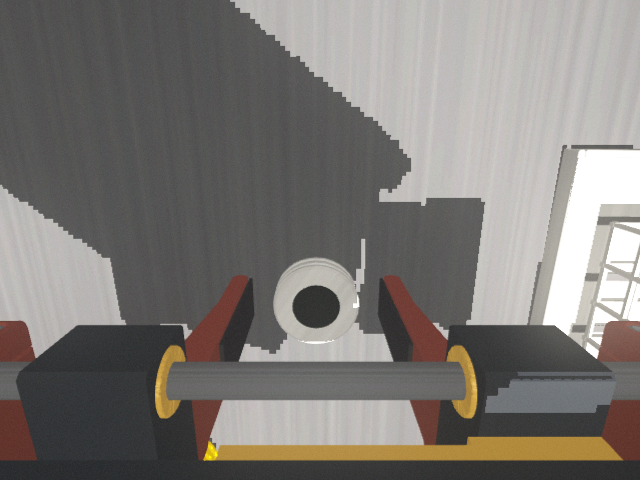

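>>> {"fn": "jog_arm", "kwargs": {
  "steps": [
    {"turn":[0,0,0],"dp":[0,0.005,-0.03],"claw":0.7},
    {"turn":[0,0,0],"dp":[0,0.005,-0.03],"claw":0.7},
    {"turn":[0,0,0],"dp":[0,0.005,-0.03],"claw":0.3},
    {"turn":[0,0,0],"dp":[0,0.005,-0.03],"claw":0.3},
    {"turn":[0,0,0],"dp":[0,0.005,-0.03],"claw":0.3},
    {"turn":[0,0,0],"dp":[0,0.005,-0.03],"claw":0.3},
    {"turn":[0,0,0],"dp":[0,0.005,-0.03],"claw":0.2},
    {"turn":[0,0,0],"dp":[0,0.005,-0.03],"claw":0.2},
    {"turn":[0,0,0],"dp":[0,0.005,0.1],"claw":0.2},
    {"turn":[0,0,0],"dp":[0,0.005,0.4],"claw":0.2},
    {"turn":[0,0,0],"dp":[0,0.005,0.8],"claw":0.2},
    {"turn":[0,0,0],"dp":[0,0.005,0.8],"claw":0.2}
  ]
}}

```text
t: 27.4
ee_pos: [389.2, -244.8, 49.2]
orientation: [-1.576, -0.005, -0.006]
ft_force: [1.2, -0.3, -0.5]
width: 39.2
```

>>> {"fn": "jog_arm", "kwargs": {
  "steps": [
    {"turn":[0.001,0.001,0],"dp":[0,0,0.3],"claw":0.2},
    {"turn":[0.001,0.001,0],"dp":[0.4,0,0.5],"claw":0.2},
    {"turn":[0.001,0.001,0],"dp":[0.8,0,0.6],"claw":0.2},
    {"turn":[0.001,0.001,0],"dp":[0.8,0,0.6],"claw":0.2}
  ]
}}

```text
t: 27.73
ee_pos: [460.1, -246.8, 100.4]
orientation: [-1.578, -0.01, -0.01]
ft_force: [0.9, -0.7, -0.5]
width: 39.2
```

```bash
python3 - <<'E'
from h import *
go(578,-240,90,0)
d=save('wrist','w32')
E
```

```text
pos [ 460.1 -246.8  100.4] yaw 0.02 q [-0.52  0.41  1.94  0.    0.78 -0.52] F [ 0.9 -0.7 -0.5] w 39.2 t 27.7333
dp [ 1.474  0.085 -0.129] turn [ 0.0023  0.004  -0.0001]
```

View pics/w32.png

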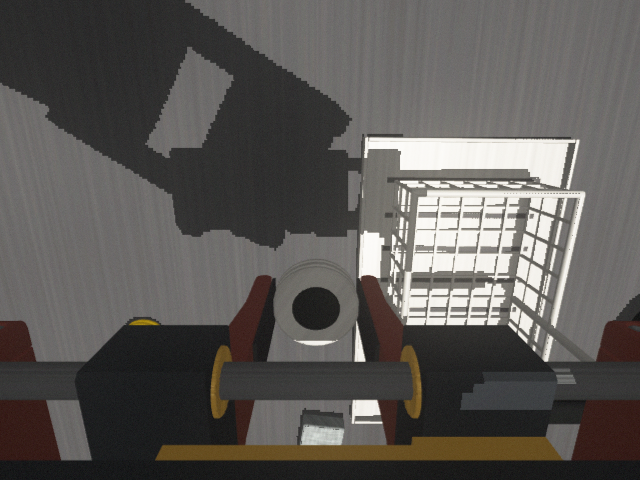

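>>> {"fn": "jog_arm", "kwargs": {
  "steps": [
    {"turn":[0.002,0.004,0],"dp":[0.4,0.08,0],"claw":0.2},
    {"turn":[0.002,0.004,0],"dp":[0.8,0.08,-0.1],"claw":0.2},
    {"turn":[0.002,0.004,0],"dp":[0.8,0.08,-0.1],"claw":0.2},
    {"turn":[0.002,0.004,0],"dp":[0.8,0.08,-0.1],"claw":0.2}
  ]
}}

```text
t: 28.12
ee_pos: [519.8, -238.6, 89.3]
orientation: [-1.568, 0.004, 0.007]
ft_force: [-0.4, 0.2, -1.6]
width: 39.5
```

>>> {"fn": "jog_arm", "kwargs": {
  "steps": [
    {"turn":[0,0,0],"dp":[0.4,0,0],"claw":0.2},
    {"turn":[0,0,0],"dp":[0.67,0,0],"claw":0.2},
    {"turn":[0,0,0],"dp":[0.67,0,0],"claw":0.2},
    {"turn":[0,0,0],"dp":[0.67,0,0],"claw":0.2}
  ]
}}

```text
t: 28.45
ee_pos: [571.8, -238.3, 88.6]
orientation: [-1.568, 0.005, 0.009]
ft_force: [-0.7, 0.7, -1.4]
width: 39.2
```

```bash
python3 - <<'E'
from h import *
go(577,-240,-12,0)
d=save('wrist','w33')
E
```

```text
pos [ 571.8 -238.3   88.6] yaw 0.15 q [-0.41  0.56  1.7  -0.    0.89 -0.42] F [-0.7  0.7 -1.4] w 39.2 t 28.45
dp [ 0.065 -0.021 -1.257] turn [-0.001  -0.003  -0.0008]
```

View pics/w33.png

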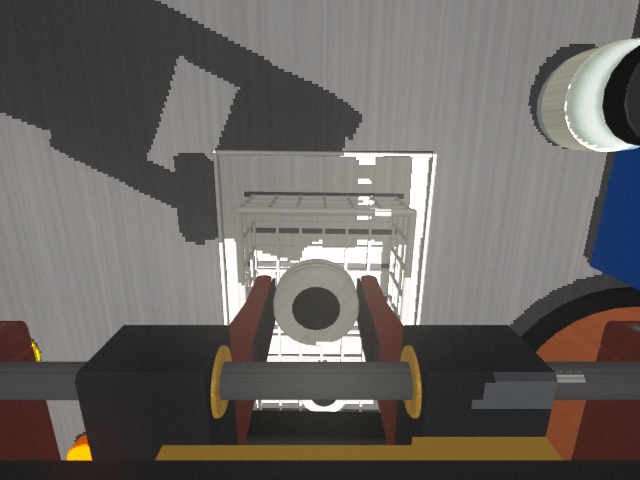

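>>> {"fn": "jog_arm", "kwargs": {
  "steps": [
    {"turn":[-0.001,-0.003,0],"dp":[0.06,-0.01,-0.1],"claw":0.2},
    {"turn":[-0.001,-0.003,0],"dp":[0.06,-0.01,-0.5],"claw":0.2},
    {"turn":[-0.001,-0.003,0],"dp":[0.06,-0.01,-0.9],"claw":0.2},
    {"turn":[-0.001,-0.003,0],"dp":[0.06,-0.01,-1],"claw":0.2},
    {"turn":[-0.001,-0.003,0],"dp":[0.06,-0.01,-1],"claw":0.2}
  ]
}}

```text
t: 28.92
ee_pos: [572.3, -238.0, 5.6]
orientation: [-1.568, 0.004, 0.007]
ft_force: [0.4, -0.4, -0.7]
width: 39.3
```

>>> {"fn": "jog_arm", "kwargs": {
  "steps": [
    {"turn":[0,0,0],"dp":[0,0,-0.1],"claw":0.2},
    {"turn":[0,0,0],"dp":[0,0,-0.2],"claw":0.2},
    {"turn":[0,0,0],"dp":[0,0,-0.2],"claw":0.2}
  ]
}}

```text
t: 29.17
ee_pos: [571.7, -238.0, -11.0]
orientation: [-1.568, 0.005, 0.007]
ft_force: [-0.0, -0.1, -1.4]
width: 38.9
```

```bash
python3 - <<'E'
from h import *
go(577,-240,-12,0)
E
```

```text
pos [ 571.7 -238.   -11. ] yaw 0.09 q [-0.41  0.71  1.73 -0.    0.72 -0.42] F [-0.  -0.1 -1.4] w 38.9 t 29.1667
dp [ 0.066 -0.026 -0.013] turn [-0.001  -0.0024 -0.0005]
```

>>> {"fn": "jog_arm", "kwargs": {
  "steps": [
    {"turn":[0,0,0],"dp":[0.05,0,0],"claw":0.2},
    {"turn":[0,0,0],"dp":[0.05,0,0],"claw":0.2},
    {"turn":[0,0,0],"dp":[0.05,0,0],"claw":0.6},
    {"turn":[0,0,0],"dp":[0.05,0,0],"claw":0.6},
    {"turn":[0,0,0],"dp":[0.05,0,0],"claw":0.6},
    {"turn":[0,0,0],"dp":[0.05,0,0],"claw":0.6},
    {"turn":[0,0,0],"dp":[0.05,0,0.3],"claw":0.6},
    {"turn":[0,0,0],"dp":[0.05,0,0.7],"claw":0.6},
    {"turn":[0,0,0],"dp":[0.05,0,1],"claw":0.6},
    {"turn":[0,0,0],"dp":[0.05,0,1],"claw":0.6}
  ]
}}

```text
t: 30.0
ee_pos: [578.9, -239.3, 74.1]
orientation: [-1.571, -0.001, 0.001]
ft_force: [0.7, -0.0, -0.4]
width: 52.6
```

>>> {"fn": "jog_arm", "kwargs": {
  "steps": [
    {"turn":[0,0,0],"dp":[0,0.3,0.5],"claw":0.7},
    {"turn":[0,0,0],"dp":[-0.4,0.7,0.8],"claw":0.7},
    {"turn":[0,0,0],"dp":[-0.7,1,0.8],"claw":0.7},
    {"turn":[0,0,0],"dp":[-0.7,1,0.8],"claw":0.7}
  ]
}}

```text
t: 30.33
ee_pos: [519.0, -156.0, 138.9]
orientation: [-1.569, -0.0, 0.004]
ft_force: [-1.2, 1.0, -0.3]
width: 61.6
```

>>> {"fn": "jog_arm", "kwargs": {
  "steps": [
    {"turn":[0,0,0],"dp":[-0.2,0.4,0],"claw":0.7},
    {"turn":[0,0,0],"dp":[-0.5,0.9,0],"claw":0.7},
    {"turn":[0,0,0],"dp":[-0.5,1,0],"claw":0.7},
    {"turn":[0,0,0],"dp":[-0.5,1,0],"claw":0.7}
  ]
}}

```text
t: 30.67
ee_pos: [477.3, -73.9, 138.4]
orientation: [-1.569, -0.001, 0.008]
ft_force: [0.8, -0.5, -0.0]
width: 61.6
```

>>> {"fn": "jog_arm", "kwargs": {
  "steps": [
    {"turn":[0,0,0],"dp":[-0.2,0.4,0],"claw":0.7},
    {"turn":[0,0,0],"dp":[-0.5,0.8,0],"claw":0.7},
    {"turn":[0,0,0],"dp":[-0.5,0.8,0],"claw":0.7},
    {"turn":[0,0,0],"dp":[-0.5,0.8,0],"claw":0.7}
  ]
}}

```text
t: 31.0
ee_pos: [437.3, -9.4, 138.2]
orientation: [-1.569, -0.003, 0.01]
ft_force: [1.2, -0.4, 0.3]
width: 61.6
```

```bash
python3 - <<'E'
from h import *
go(427,40,60,0)
d=save('wrist','w34');rolls(d,cloud(d))
s=save('side','s34');rolls(s,cloud(s))
t=save('top','t34');rolls(t,cloud(t))
E
```

```text
pos [437.3  -9.4 138.2] yaw 0.45 q [-0.05  0.25  2.08  0.    0.82 -0.06] F [ 1.2 -0.4  0.3] w 61.6 t 31.0
dp [-0.129  0.618 -0.977] turn [-0.0005 -0.0014 -0.0025]
roll? [ 281  142   47   48 1769] [303.9 165.7] [426.3  41.4  14.2] ((426.3172607421875, 40.98984909057617), 19.983354568481445)
roll? [262 265  16  13 154] [270. 271.] [426.8  38.2  13.8] ((426.04827880859375, 40.799591064453125), 23.219655990600586)
```

View pics/s34.png

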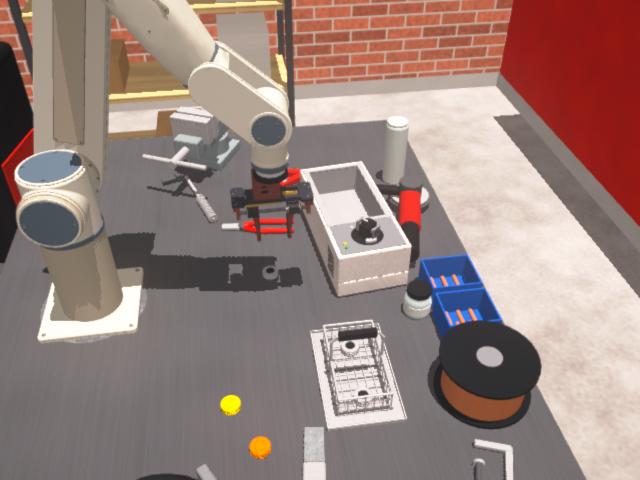

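View pics/w34.png

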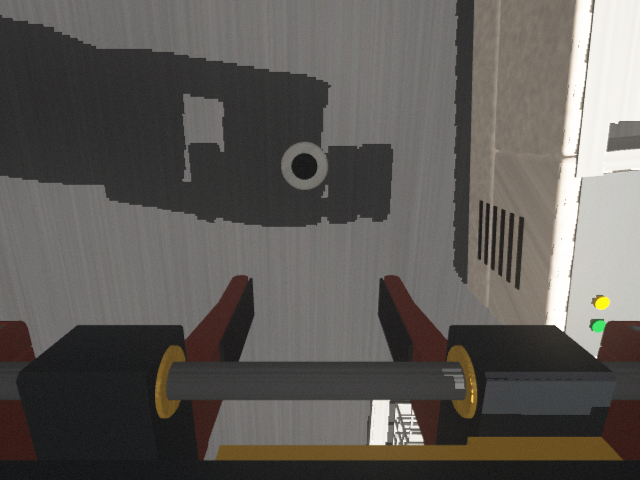

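>>> {"fn": "jog_arm", "kwargs": {
  "steps": [
    {"turn":[0,-0.001,-0.0025],"dp":[-0.137,0.4,0],"claw":0.7},
    {"turn":[0,-0.001,-0.0025],"dp":[-0.137,0.63,-0.3],"claw":0.7},
    {"turn":[0,-0.001,-0.0025],"dp":[-0.137,0.63,-0.7],"claw":0.7},
    {"turn":[0,-0.001,-0.0025],"dp":[-0.137,0.63,-1],"claw":0.7},
    {"turn":[0,-0.001,-0.0025],"dp":[-0.137,0.63,-1],"claw":0.7},
    {"turn":[0,-0.001,-0.0025],"dp":[-0.137,0.63,-1],"claw":0.7}
  ]
}}

```text
t: 31.65
ee_pos: [427.8, 38.9, 57.7]
orientation: [-1.569, 0.005, -0.001]
ft_force: [0.9, -0.3, -0.2]
width: 61.5
```

```bash
python3 - <<'E'
from h import *
go(426.3,40.9,-22,0)
d=save('wrist','w35');rolls(d,cloud(d))
E
```

```text
pos [427.8  38.9  57.7] yaw -0.24 q [0.06 0.39 2.14 0.   0.61 0.06] F [ 0.9 -0.3 -0.2] w 61.5 t 31.65
dp [-0.019  0.025 -0.997] turn [-0.0004 -0.0008  0.0013]
roll? [ 285  220   59   58 2695] [313.8 248.8] [426.2  42.1  14.1] ((425.8905029296875, 41.06137466430664), 20.31814956665039)
```

>>> {"fn": "jog_arm", "kwargs": {
  "steps": [
    {"turn":[0,-0.001,0.001],"dp":[-0.02,0.027,-0.3],"claw":0.7},
    {"turn":[0,-0.001,0.001],"dp":[-0.02,0.027,-0.6],"claw":0.7},
    {"turn":[0,-0.001,0.001],"dp":[-0.02,0.027,-0.85],"claw":0.7},
    {"turn":[0,-0.001,0.001],"dp":[-0.02,0.027,-0.96],"claw":0.7},
    {"turn":[0,-0.001,0.001],"dp":[-0.02,0.027,-0.97],"claw":0.7},
    {"turn":[0,-0.001,0.001],"dp":[-0.02,0.027,-0.97],"claw":0.7}
  ]
}}

```text
t: 32.2
ee_pos: [428.0, 40.9, -18.1]
orientation: [-1.569, -0.002, -0.004]
ft_force: [-0.4, -1.3, -0.0]
width: 61.6
```

```bash
python3 - <<'E'
from h import *
go(426.3,40.9,-22,0)
d=save('wrist','w36')
E
```

```text
pos [428.   40.9 -18.1] yaw -0.09 q [0.07 0.56 2.16 0.   0.42 0.07] F [-0.4 -1.3 -0. ] w 61.6 t 32.2
dp [-0.021 -0.    -0.048] turn [-0.0005  0.0013  0.0005]
```

View pics/w36.png

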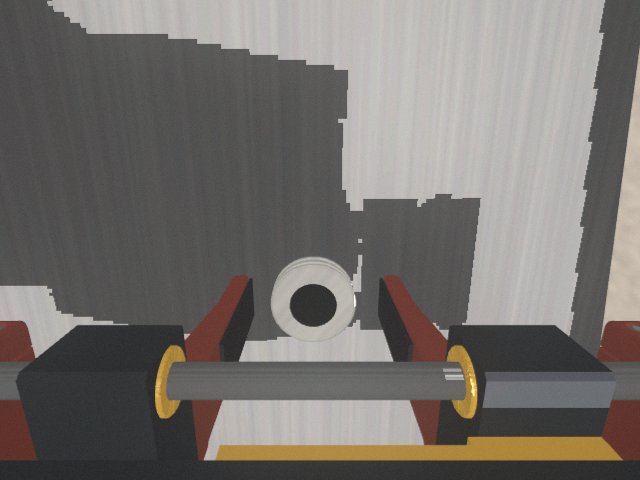

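>>> {"fn": "jog_arm", "kwargs": {
  "steps": [
    {"turn":[0,0.001,0],"dp":[-0.02,0,-0.045],"claw":0.7},
    {"turn":[0,0.001,0],"dp":[-0.02,0,-0.045],"claw":0.7},
    {"turn":[0,0.001,0],"dp":[-0.02,0,-0.045],"claw":0.3},
    {"turn":[0,0.001,0],"dp":[-0.02,0,-0.045],"claw":0.3},
    {"turn":[0,0.001,0],"dp":[-0.02,0,-0.045],"claw":0.3},
    {"turn":[0,0.001,0],"dp":[-0.02,0,-0.045],"claw":0.3},
    {"turn":[0,0.001,0],"dp":[-0.02,0,-0.045],"claw":0.2},
    {"turn":[0,0.001,0],"dp":[-0.02,0,-0.045],"claw":0.2},
    {"turn":[0,0.001,0],"dp":[-0.02,0,0.1],"claw":0.2},
    {"turn":[0,0.001,0],"dp":[-0.02,0,0.5],"claw":0.2},
    {"turn":[0,0.001,0],"dp":[-0.02,0,1],"claw":0.2},
    {"turn":[0,0.001,0],"dp":[-0.02,0,1],"claw":0.2}
  ]
}}

```text
t: 33.25
ee_pos: [430.1, 41.3, 67.1]
orientation: [-1.569, -0.007, -0.009]
ft_force: [1.2, 0.9, -0.3]
width: 39.2
```

>>> {"fn": "jog_arm", "kwargs": {
  "steps": [
    {"turn":[0,0,0],"dp":[0.1,-0.4,0.4],"claw":0.2},
    {"turn":[0,0,0],"dp":[0.1,-0.9,0.8],"claw":0.2},
    {"turn":[0,0,0],"dp":[0.1,-1,0.8],"claw":0.2},
    {"turn":[0,0,0],"dp":[0.1,-1,0.8],"claw":0.2}
  ]
}}

```text
t: 33.58
ee_pos: [440.3, -41.6, 133.3]
orientation: [-1.57, -0.009, -0.015]
ft_force: [0.6, -0.9, -0.7]
width: 39.1
```

```bash
python3 - <<'E'
from h import *
go(576.5,-240,130,0)
d=save('wrist','w37')
E
```

```text
pos [440.3 -41.6 133.3] yaw -0.21 q [-0.12  0.25  2.08  0.    0.79 -0.12] F [ 0.6 -0.9 -0.7] w 39.1 t 33.5833
dp [ 1.703 -2.481 -0.042] turn [-0.0003  0.0049  0.0012]
```

View pics/w37.png

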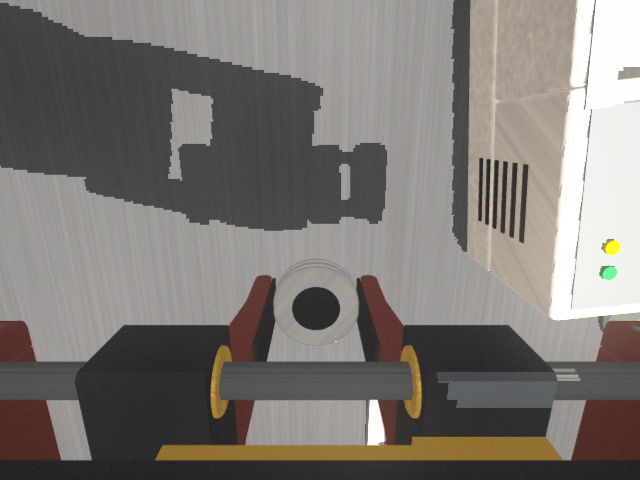

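>>> {"fn": "jog_arm", "kwargs": {
  "steps": [
    {"turn":[0,0.003,0],"dp":[0.1,-0.4,0.1],"claw":0.2},
    {"turn":[0,0.005,0.001],"dp":[0.4,-0.9,0.1],"claw":0.2},
    {"turn":[0,0.005,0.001],"dp":[0.4,-1,0.1],"claw":0.2},
    {"turn":[0,0.005,0.001],"dp":[0.4,-1,0.1],"claw":0.2}
  ]
}}

```text
t: 33.97
ee_pos: [471.8, -121.7, 138.8]
orientation: [-1.569, 0.005, -0.0]
ft_force: [1.0, 0.5, -1.0]
width: 39.4
```

>>> {"fn": "jog_arm", "kwargs": {
  "steps": [
    {"turn":[0,0,0],"dp":[0.3,-0.4,0],"claw":0.2},
    {"turn":[0,0,0],"dp":[0.65,-0.9,0],"claw":0.2},
    {"turn":[0,0,0],"dp":[0.65,-1,0],"claw":0.2},
    {"turn":[0,0,0],"dp":[0.65,-1,0],"claw":0.2}
  ]
}}

```text
t: 34.3
ee_pos: [524.4, -202.6, 137.4]
orientation: [-1.569, 0.007, -0.001]
ft_force: [0.1, 0.3, -1.2]
width: 39.6
```

>>> {"fn": "jog_arm", "kwargs": {
  "steps": [
    {"turn":[0,0,0],"dp":[0.3,-0.2,0],"claw":0.2},
    {"turn":[0,0,0],"dp":[0.65,-0.45,-0.2],"claw":0.2},
    {"turn":[0,0,0],"dp":[0.65,-0.45,-0.5],"claw":0.2},
    {"turn":[0,0,0],"dp":[0.65,-0.45,-0.5],"claw":0.2},
    {"turn":[0,0,0],"dp":[0.65,-0.45,-0.5],"claw":0.2}
  ]
}}

```text
t: 34.72
ee_pos: [573.5, -235.8, 95.1]
orientation: [-1.566, 0.012, 0.005]
ft_force: [0.1, 0.3, -0.1]
width: 39.1
```

```bash
python3 - <<'E'
from h import *
go(576.5,-240,4,0)
d=save('wrist','w38')
E
```

```text
pos [ 573.5 -235.8   95.1] yaw -0.25 q [-0.41  0.55  1.7   0.    0.9  -0.41] F [ 0.1  0.3 -0.1] w 39.1 t 34.7167
dp [ 0.038 -0.053 -1.138] turn [-0.0016 -0.0033  0.0014]
```

View pics/w38.png

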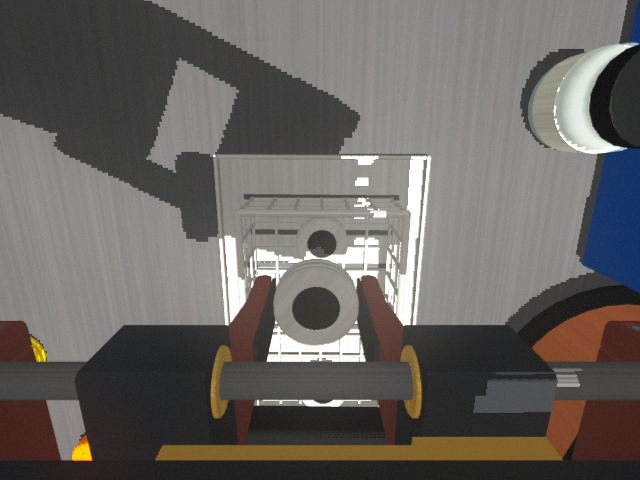

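>>> {"fn": "jog_arm", "kwargs": {
  "steps": [
    {"turn":[-0.001,-0.003,0.001],"dp":[0.04,-0.05,-0.1],"claw":0.2},
    {"turn":[-0.001,-0.003,0.001],"dp":[0.04,-0.05,-0.5],"claw":0.2},
    {"turn":[-0.001,-0.003,0.001],"dp":[0.04,-0.05,-0.9],"claw":0.2},
    {"turn":[-0.001,-0.003,0.001],"dp":[0.04,-0.05,-1],"claw":0.2},
    {"turn":[-0.001,-0.003,0.001],"dp":[0.04,-0.05,-1],"claw":0.2}
  ]
}}

```text
t: 35.18
ee_pos: [575.6, -239.1, 14.7]
orientation: [-1.568, 0.002, 0.001]
ft_force: [-0.3, -0.4, -0.5]
width: 39.1
```

>>> {"fn": "jog_arm", "kwargs": {
  "steps": [
    {"turn":[0,0,0],"dp":[0,0,-0.08],"claw":0.2},
    {"turn":[0,0,0],"dp":[0,0,-0.1],"claw":0.2},
    {"turn":[0,0,0],"dp":[0,0,-0.1],"claw":0.2}
  ]
}}

```text
t: 35.43
ee_pos: [576.1, -239.2, 7.6]
orientation: [-1.569, 0.002, 0.0]
ft_force: [0.9, -1.5, -0.4]
width: 38.7
```

>>> {"fn": "jog_arm", "kwargs": {
  "steps": [
    {"turn":[0,0,0],"dp":[0,0,-0.04],"claw":0.2},
    {"turn":[0,0,0],"dp":[0,0,-0.04],"claw":0.2},
    {"turn":[0,0,0],"dp":[0,0,-0.04],"claw":0.6},
    {"turn":[0,0,0],"dp":[0,0,-0.04],"claw":0.6},
    {"turn":[0,0,0],"dp":[0,0,-0.04],"claw":0.6},
    {"turn":[0,0,0],"dp":[0,0,-0.04],"claw":0.6},
    {"turn":[0,0,0],"dp":[0,0,0.3],"claw":0.6},
    {"turn":[0,0,0],"dp":[0,0,0.7],"claw":0.6},
    {"turn":[0,0,0],"dp":[0,0,1],"claw":0.6},
    {"turn":[0,0,0],"dp":[0,0,1],"claw":0.6}
  ]
}}

```text
t: 36.27
ee_pos: [579.3, -240.7, 92.8]
orientation: [-1.572, -0.004, -0.005]
ft_force: [0.9, -1.1, -1.0]
width: 52.8
```

>>> {"fn": "jog_arm", "kwargs": {
  "steps": [
    {"turn":[0,0,0],"dp":[0,0,0.5],"claw":1},
    {"turn":[0,0,0],"dp":[-0.2,-0.4,1],"claw":1},
    {"turn":[0,0,-0.03],"dp":[-0.5,-0.8,1],"claw":1},
    {"turn":[0,0,-0.07],"dp":[-0.5,-0.8,1],"claw":1},
    {"turn":[0,0,-0.11],"dp":[-0.5,-0.8,1],"claw":1},
    {"turn":[0,0,-0.15],"dp":[-0.5,-0.8,1],"claw":1},
    {"turn":[0,0,-0.19],"dp":[-0.5,-0.8,1],"claw":1},
    {"turn":[0,0,-0.23],"dp":[-0.5,-0.8,1],"claw":1},
    {"turn":[0,0,-0.27],"dp":[-0.5,-0.8,1],"claw":1},
    {"turn":[0,0,-0.31],"dp":[-0.5,-0.8,1],"claw":1},
    {"turn":[0,0,-0.35],"dp":[-0.5,-0.8,1],"claw":1},
    {"turn":[0,0,-0.38],"dp":[-0.5,-0.8,1],"claw":1}
  ]
}}

```text
t: 37.27
ee_pos: [539.0, -304.5, 172.0]
orientation: [-1.366, 0.93, -0.936]
ft_force: [-0.0, -0.4, 0.1]
width: 87.9
```

```bash
python3 - <<'E'
from h import *
go(550,-300,230,-90)
d=save('wrist','w39')
E
```

```text
pos [ 539.  -304.5  172. ] yaw -68.8 q [-0.53  0.44  1.67 -0.01  1.03  0.67] F [-0.  -0.4  0.1] w 87.9 t 37.2667
dp [0.137 0.056 0.725] turn [ 0.0018 -0.0002 -0.1178]
```

View pics/w39.png

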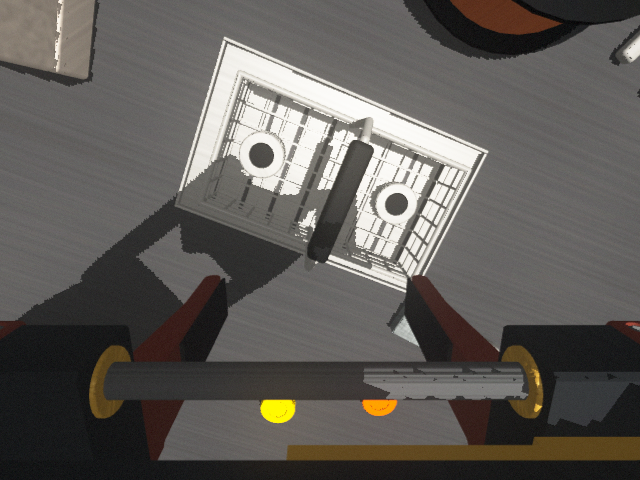

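>>> {"fn": "jog_arm", "kwargs": {
  "steps": [
    {"turn":[0,0,-0.04],"dp":[0,0,0.2],"claw":1},
    {"turn":[0.002,0,-0.08],"dp":[0,0,0.2],"claw":1},
    {"turn":[0.002,0,-0.117],"dp":[0,0,0.2],"claw":1},
    {"turn":[0.002,0,-0.117],"dp":[0,0,0.2],"claw":1}
  ]
}}

```text
t: 37.65
ee_pos: [538.9, -304.5, 187.8]
orientation: [-1.207, 1.213, -1.212]
ft_force: [0.3, -0.6, 0.4]
width: 87.8
```

```bash
python3 - <<'E'
from h import *
d=save('wrist','w40');P=cloud(d);z=P[...,2]
m=((z>125)&(z<150)&(np.hypot(P[...,0]-577,P[...,1]+305)<70)).astype(np.uint8)
r=cv2.minAreaRect(P[m>0][:,:2].astype(np.float32));print('handle',P[m>0].mean(0),r)
hsv=cv2.cvtColor(d['img'],cv2.COLOR_RGB2HSV)
for zl,zh in ((15,26),(28,42)):
  m=((z>zl)&(z<zh)&(abs(P[...,0]-577)<48)&(abs(P[...,1]+305)<93)).astype(np.uint8);m=cv2.morphologyEx(m,cv2.MORPH_OPEN,np.ones((5,5)))
  k,l,st,c=cv2.connectedComponentsWithStats(m)
  for i in range(1,k):
    if st[i,4]>150: print(zl,st[i],P[l==i].mean(0).round(1),cv2.minEnclosingCircle(P[l==i][:,:2].astype(np.float32)))
go(576.6,-305,85,-90.3)
s=save('side','s40');rolls(s,cloud(s))
E
```

```text
handle [ 579.05575814 -305.09080106  137.40972685] ((576.3107299804688, -305.27191162109375), (13.814263343811035, 97.15023040771484), 89.2795639038086)
15 [ 365  152   41   42 1353] [ 578.3 -370.9   20.1] ((577.7298583984375, -371.12445068359375), 20.047883987426758)
28 [ 225  156   43   43 1461] [ 576.6 -239.5   34. ] ((576.1937866210938, -238.9138641357422), 20.17125701904297)
pos [ 538.8 -304.4  187.6] yaw -89.92 q [-0.53  0.43  1.65  0.    1.06  1.04] F [-0.5  0.7 -0.6] w 87.8 t 37.7
dp [ 0.472 -0.007 -1.283] turn [-0.0003 -0.0003 -0.0021]
```

View pics/w40.png

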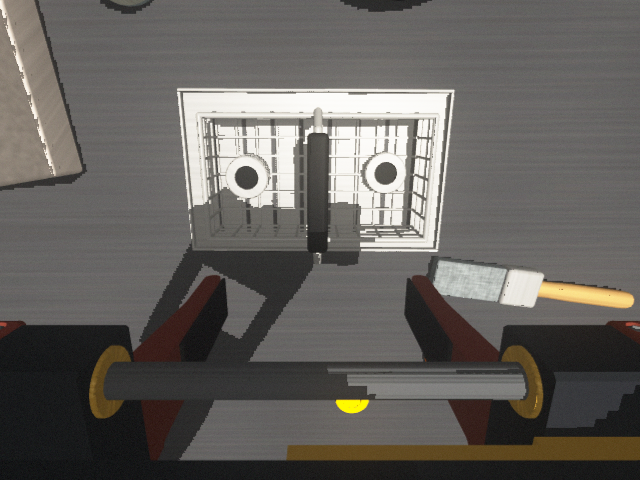

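View pics/s40.png

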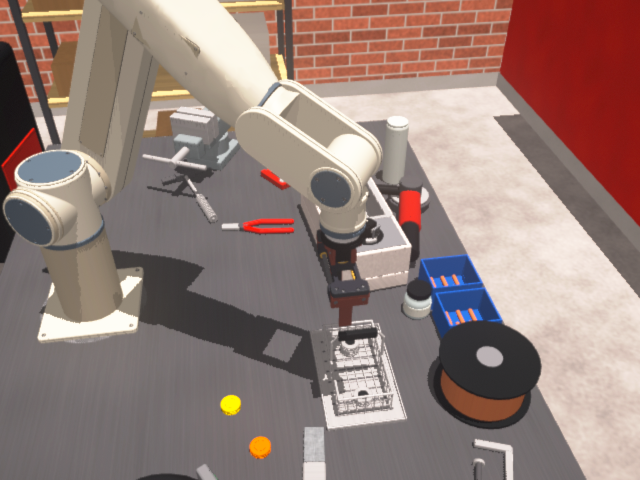

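All three rolls are in the basket: one flat on the floor at (578,−371), and two stacked flat at (576,−239). The handle is at (576.5,−305.2). Gripping it again.

>>> {"fn": "jog_arm", "kwargs": {
  "steps": [
    {"turn":[0,0,-0.004],"dp":[0.47,-0.01,0],"claw":1},
    {"turn":[0,0,-0.004],"dp":[0.47,-0.01,-0.2],"claw":1},
    {"turn":[0,0,-0.004],"dp":[0.47,-0.01,-0.6],"claw":1},
    {"turn":[0,0,-0.004],"dp":[0.47,-0.01,-0.9],"claw":1},
    {"turn":[0,0,-0.004],"dp":[0.47,-0.01,-0.9],"claw":1},
    {"turn":[0,0,-0.004],"dp":[0.47,-0.01,-0.9],"claw":1}
  ]
}}

```text
t: 38.25
ee_pos: [575.3, -304.5, 114.2]
orientation: [-1.207, 1.218, -1.21]
ft_force: [0.4, 0.1, 0.8]
width: 87.5
```

```bash
python3 - <<'E'
from h import *
go(576.5,-305.2,85,-90.7)
d=save('wrist','w41')
E
```

```text
pos [ 575.3 -304.5  114.2] yaw -90.38 q [-0.51  0.56  1.62  0.    0.96  1.07] F [0.4 0.1 0.8] w 87.5 t 38.25
dp [ 0.015 -0.008 -0.365] turn [-0.0008 -0.0013 -0.0018]
```

View pics/w41.png

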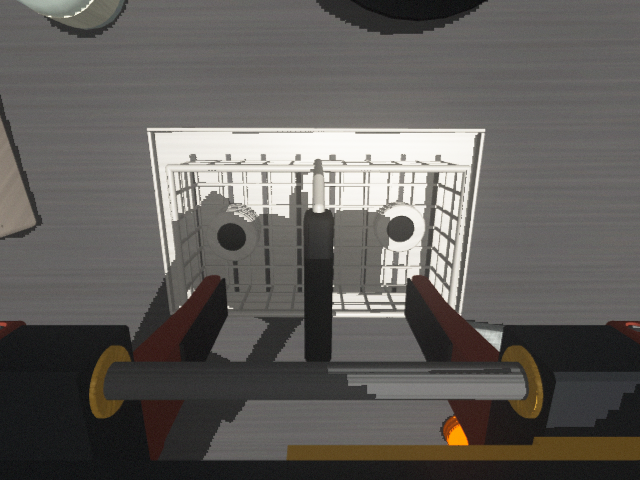

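>>> {"fn": "jog_arm", "kwargs": {
  "steps": [
    {"turn":[-0.001,-0.001,-0.002],"dp":[0.015,-0.008,-0.2],"claw":1},
    {"turn":[-0.001,-0.001,-0.002],"dp":[0.015,-0.008,-0.35],"claw":1},
    {"turn":[-0.001,-0.001,-0.002],"dp":[0.015,-0.008,-0.36],"claw":1},
    {"turn":[-0.001,-0.001,-0.002],"dp":[0.015,-0.008,-0.36],"claw":0},
    {"turn":[-0.001,-0.001,-0.002],"dp":[0.015,-0.008,-0.36],"claw":0},
    {"turn":[-0.001,-0.001,-0.002],"dp":[0.015,-0.008,-0.36],"claw":0},
    {"turn":[-0.001,-0.001,-0.002],"dp":[0.015,-0.008,-0.36],"claw":0},
    {"turn":[-0.001,-0.001,-0.002],"dp":[0.015,-0.008,-0.36],"claw":0},
    {"turn":[-0.001,-0.001,-0.002],"dp":[0.015,-0.008,-0.36],"claw":0}
  ]
}}

```text
t: 39.05
ee_pos: [577.9, -306.0, 87.5]
orientation: [-1.203, 1.216, -1.222]
ft_force: [-0.1, -0.2, -0.4]
width: 51.2
```

>>> {"fn": "jog_arm", "kwargs": {
  "steps": [
    {"turn":[0,0,0],"dp":[0,0,0],"claw":0},
    {"turn":[0,0,0],"dp":[0,0,0],"claw":0},
    {"turn":[0,0,0],"dp":[0,0,0],"claw":0},
    {"turn":[0,0,0],"dp":[0,0,0],"claw":0},
    {"turn":[0,0,0],"dp":[0,0,0],"claw":0},
    {"turn":[0,0,0],"dp":[0,0,0],"claw":0},
    {"turn":[0,0,0],"dp":[0,0,0],"claw":0},
    {"turn":[0,0,0],"dp":[0,0,0.05],"claw":0},
    {"turn":[0,0,0],"dp":[0,0,0.15],"claw":0},
    {"turn":[0,0,0],"dp":[0,0,0.3],"claw":0},
    {"turn":[0,0,0],"dp":[0,0,0.45],"claw":0},
    {"turn":[0,0,0],"dp":[0,0,0.5],"claw":0}
  ]
}}

```text
t: 40.05
ee_pos: [579.1, -306.7, 130.3]
orientation: [-1.202, 1.213, -1.225]
ft_force: [1.3, -0.9, -5.9]
width: 13.7
```

```bash
python3 - <<'E'
from h import *
go(576.5,-305.2,290,-90.7)
d=save('wrist','w42')
s=save('side','s42');cv2.imwrite('pics/s42c.png',cv2.resize(cv2.cvtColor(s['img'][220:440,240:480],cv2.COLOR_RGB2BGR),None,fx=2.5,fy=2.5))
E
```

```text
pos [ 579.1 -306.7  130.3] yaw -90.78 q [-0.5   0.54  1.61 -0.    0.98  1.08] F [ 1.3 -0.9 -5.9] w 13.7 t 40.05
dp [-0.033  0.019  1.996] turn [0.0013 0.0017 0.0005]
```

View pics/s42c.png

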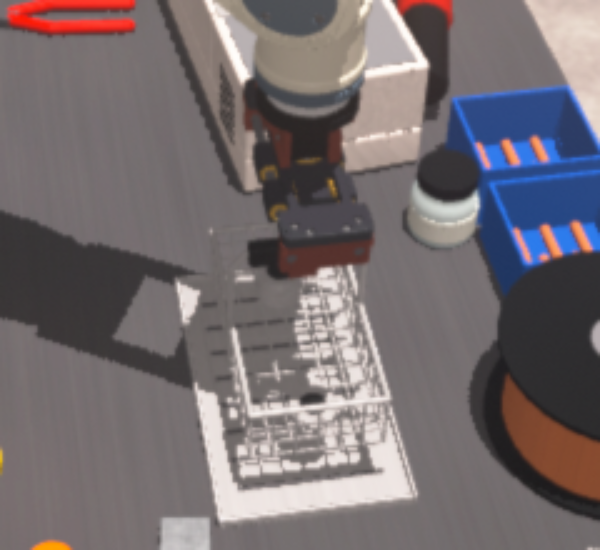

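View pics/w42.png

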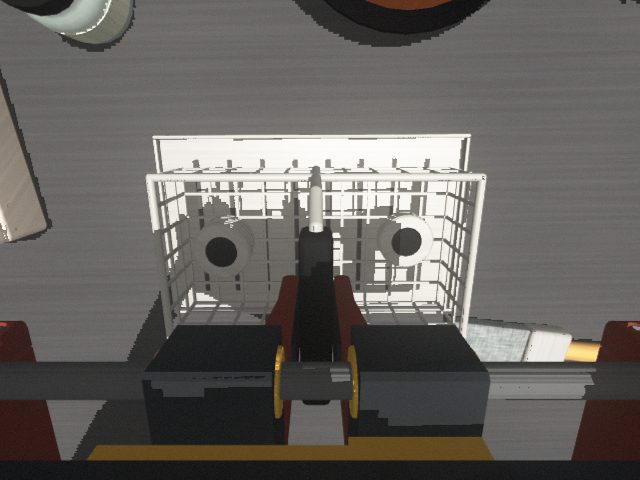

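>>> {"fn": "jog_arm", "kwargs": {
  "steps": [
    {"turn":[0.001,0.002,0],"dp":[0,0,0.2],"claw":0},
    {"turn":[0.001,0.002,0],"dp":[0,0,0.5],"claw":0},
    {"turn":[0.001,0.002,0],"dp":[0,0,0.8],"claw":0},
    {"turn":[0.001,0.002,0],"dp":[0,0,1],"claw":0},
    {"turn":[0.001,0.002,0],"dp":[0,0,1],"claw":0}
  ]
}}

```text
t: 40.57
ee_pos: [580.9, -307.6, 213.4]
orientation: [-1.202, 1.214, -1.224]
ft_force: [0.9, -1.1, -4.8]
width: 13.9
```

>>> {"fn": "jog_arm", "kwargs": {
  "steps": [
    {"turn":[0,0,0],"dp":[0,0,0.25],"claw":0},
    {"turn":[0,0,0],"dp":[0,0,0.6],"claw":0},
    {"turn":[0,0,0],"dp":[0,0,0.95],"claw":0},
    {"turn":[0,0,0],"dp":[0,0,1],"claw":0},
    {"turn":[0,0,0],"dp":[0,0,1],"claw":0}
  ]
}}

```text
t: 40.98
ee_pos: [581.6, -308.0, 294.0]
orientation: [-1.201, 1.211, -1.227]
ft_force: [0.5, 0.0, -5.9]
width: 14.0
```

>>> {"fn": "jog_arm", "kwargs": {
  "steps": [
    {"turn":[0,0,0],"dp":[0.04,0.25,0],"claw":0},
    {"turn":[0,0,0],"dp":[0.08,0.6,0],"claw":0},
    {"turn":[0,0,0],"dp":[0.13,0.97,0],"claw":0},
    {"turn":[0,0,0],"dp":[0.13,0.97,0],"claw":0}
  ]
}}

```text
t: 41.32
ee_pos: [590.8, -225.0, 290.3]
orientation: [-1.202, 1.216, -1.219]
ft_force: [-1.1, -1.3, -6.2]
width: 14.1
```

>>> {"fn": "jog_arm", "kwargs": {
  "steps": [
    {"turn":[0,0,0],"dp":[0.07,0.4,0],"claw":0},
    {"turn":[0,0,0],"dp":[0.13,0.8,0],"claw":0},
    {"turn":[0,0,0],"dp":[0.13,0.97,0],"claw":0},
    {"turn":[0,0,0],"dp":[0.13,0.97,0],"claw":0}
  ]
}}

```text
t: 41.65
ee_pos: [599.9, -144.0, 287.1]
orientation: [-1.205, 1.218, -1.212]
ft_force: [-0.1, -2.2, -6.5]
width: 14.4
```

>>> {"fn": "jog_arm", "kwargs": {
  "steps": [
    {"turn":[0,0,0.01],"dp":[0.07,0.4,0],"claw":0},
    {"turn":[0,0,0.025],"dp":[0.13,0.8,0],"claw":0},
    {"turn":[0,0,0.036],"dp":[0.13,0.97,0],"claw":0},
    {"turn":[0,0,0.036],"dp":[0.13,0.97,0],"claw":0}
  ]
}}

```text
t: 41.98
ee_pos: [609.4, -63.9, 284.9]
orientation: [-1.261, 1.133, -1.123]
ft_force: [0.0, -2.5, -5.7]
width: 13.8
```

>>> {"fn": "jog_arm", "kwargs": {
  "steps": [
    {"turn":[0,0,0],"dp":[0.07,0.4,0],"claw":0},
    {"turn":[0,0,0],"dp":[0.13,0.8,0],"claw":0},
    {"turn":[0,0,0],"dp":[0.13,0.97,0],"claw":0},
    {"turn":[0,0,0],"dp":[0.13,0.97,0],"claw":0}
  ]
}}

```text
t: 42.32
ee_pos: [619.3, 15.6, 283.4]
orientation: [-1.263, 1.133, -1.12]
ft_force: [0.4, -1.6, -5.8]
width: 13.9
```

```bash
python3 - <<'E'
from h import *
go(643.5,183,295,-84.2)
d=save('wrist','w43')
E
```

```text
pos [619.3  15.6 283.4] yaw -83.58 q [0.   0.34 1.56 0.   1.26 1.46] F [ 0.4 -1.6 -5.8] w 13.9 t 42.3167
dp [0.302 2.092 0.145] turn [-0.0011 -0.0024 -0.0035]
```

View pics/w43.png

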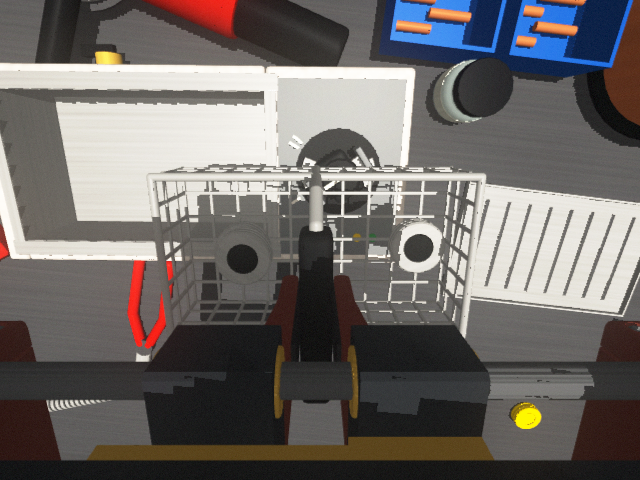

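>>> {"fn": "jog_arm", "kwargs": {
  "steps": [
    {"turn":[-0.001,-0.002,-0.0035],"dp":[0.07,0.4,0.05],"claw":0},
    {"turn":[-0.001,-0.002,-0.0035],"dp":[0.14,0.8,0.1],"claw":0},
    {"turn":[-0.001,-0.002,-0.0035],"dp":[0.15,0.98,0.1],"claw":0},
    {"turn":[-0.001,-0.002,-0.0035],"dp":[0.15,0.98,0.1],"claw":0}
  ]
}}

```text
t: 42.7
ee_pos: [631.5, 93.9, 291.0]
orientation: [-1.257, 1.134, -1.133]
ft_force: [-0.3, -2.4, -5.8]
width: 14.0
```

>>> {"fn": "jog_arm", "kwargs": {
  "steps": [
    {"turn":[0,0,0],"dp":[0.07,0.4,0],"claw":0},
    {"turn":[0,0,0],"dp":[0.14,0.8,0],"claw":0},
    {"turn":[0,0,0],"dp":[0.15,1,0],"claw":0},
    {"turn":[0,0,0],"dp":[0.15,1,0],"claw":0},
    {"turn":[0,0,0],"dp":[0.15,1,0],"claw":0}
  ]
}}

```text
t: 43.12
ee_pos: [643.2, 173.0, 290.0]
orientation: [-1.26, 1.134, -1.133]
ft_force: [0.3, -0.7, -6.3]
width: 13.6
```

```bash
python3 - <<'E'
from h import *
d=save('wrist','w44')
go(643.5,183,220,-84.2)
E
```

```text
pos [643.2 172.4 290.2] yaw -84.14 q [ 0.24  0.4   1.44 -0.    1.3   1.71] F [ 0.2 -1.1 -6.6] w 13.9 t 43.1667
dp [ 0.004  0.133 -0.877] turn [ 0.0006 -0.0009 -0.0003]
```

View pics/w44.png

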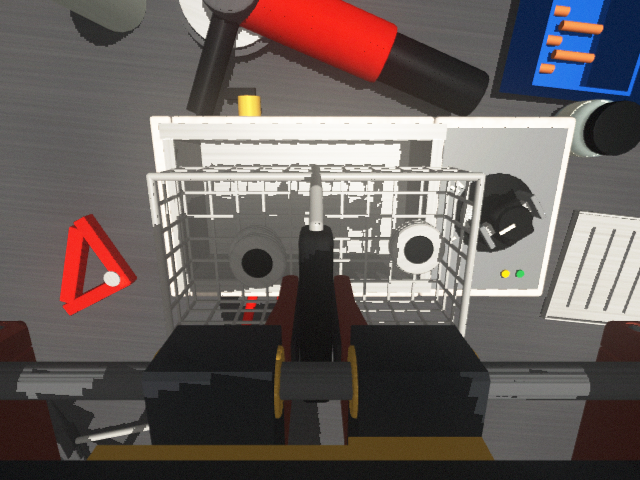

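>>> {"fn": "jog_arm", "kwargs": {
  "steps": [
    {"turn":[0,-0.001,0],"dp":[0.005,0.14,0],"claw":0},
    {"turn":[0,-0.001,0],"dp":[0.005,0.14,-0.2],"claw":0},
    {"turn":[0,-0.001,0],"dp":[0.005,0.14,-0.5],"claw":0},
    {"turn":[0,-0.001,0],"dp":[0.005,0.14,-0.8],"claw":0},
    {"turn":[0,-0.001,0],"dp":[0.005,0.14,-0.85],"claw":0},
    {"turn":[0,-0.001,0],"dp":[0.005,0.14,-0.85],"claw":0}
  ]
}}

```text
t: 43.67
ee_pos: [642.2, 182.6, 220.2]
orientation: [-1.261, 1.136, -1.134]
ft_force: [1.0, 0.5, -5.8]
width: 13.7
```

```bash
python3 - <<'E'
from h import *
d=save('wrist','w45')
go(643.5,183,140,-84.2)
E
```

```text
pos [643.6 183.  222.1] yaw -84.18 q [ 0.26  0.47  1.51 -0.    1.17  1.73] F [-0.2 -0.3 -4. ] w 13.6 t 43.7167
dp [-1.000e-03 -0.000e+00 -1.027e+00] turn [ 0.0008 -0.0002 -0.0001]
```

View pics/w45.png

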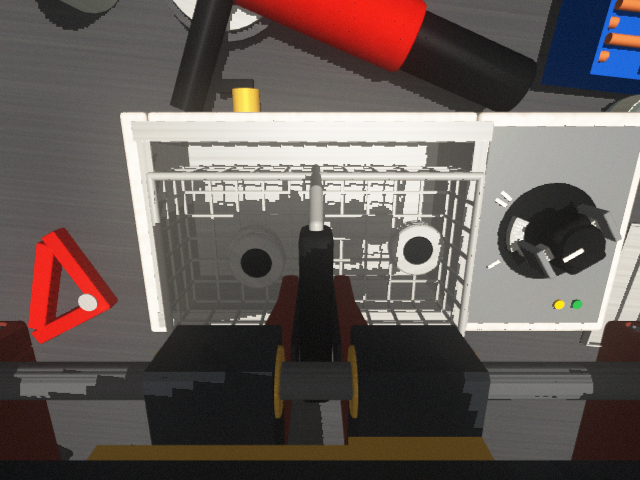

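>>> {"fn": "jog_arm", "kwargs": {
  "steps": [
    {"turn":[0,0,0],"dp":[0,0,-0.2],"claw":0},
    {"turn":[0,0,0],"dp":[0,0,-0.4],"claw":0},
    {"turn":[0,0,0],"dp":[0,0,-0.6],"claw":0},
    {"turn":[0,0,0],"dp":[0,0,-0.8],"claw":0},
    {"turn":[0,0,0],"dp":[0,0,-0.9],"claw":0},
    {"turn":[0,0,0],"dp":[0,0,-0.95],"claw":0},
    {"turn":[0,0,0],"dp":[0,0,-0.95],"claw":0}
  ]
}}

```text
t: 44.3
ee_pos: [644.0, 183.0, 146.6]
orientation: [-1.257, 1.133, -1.136]
ft_force: [-0.2, -0.1, -6.7]
width: 14.0
```

```bash
python3 - <<'E'
from h import *
d=save('wrist','w46')
go(643.5,183,134,-84.2)
E
```

```text
pos [644.3 183.2 147.2] yaw -84.19 q [ 0.26  0.55  1.56 -0.    1.04  1.73] F [-0.8  0.4 -6.6] w 13.6 t 44.35
dp [-0.01  -0.002 -0.165] turn [ 0.0006  0.0003 -0.0001]
```

View pics/w46.png

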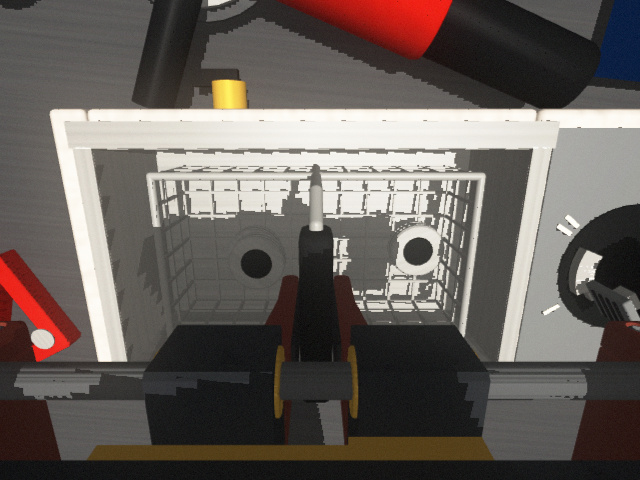

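Inside the tank with no contact. Lowering the last ~13 mm gently.

>>> {"fn": "jog_arm", "kwargs": {
  "steps": [
    {"turn":[0,0,0],"dp":[0,0,-0.05],"claw":0},
    {"turn":[0,0,0],"dp":[0,0,-0.1],"claw":0},
    {"turn":[0,0,0],"dp":[0,0,-0.13],"claw":0},
    {"turn":[0,0,0],"dp":[0,0,-0.15],"claw":0},
    {"turn":[0,0,0],"dp":[0,0,-0.15],"claw":0}
  ]
}}

```text
t: 44.77
ee_pos: [644.6, 183.1, 135.7]
orientation: [-1.256, 1.132, -1.136]
ft_force: [0.2, -0.7, -3.6]
width: 13.8
```

>>> {"fn": "jog_arm", "kwargs": {
  "steps": [
    {"turn":[0,0,0],"dp":[0,0,-0.015],"claw":0},
    {"turn":[0,0,0],"dp":[0,0,-0.025],"claw":0},
    {"turn":[0,0,0],"dp":[0,0,-0.025],"claw":0}
  ]
}}

```text
t: 45.02
ee_pos: [644.8, 183.2, 135.7]
orientation: [-1.255, 1.132, -1.137]
ft_force: [-4.5, -1.7, 7.7]
width: 14.0
```

>>> {"fn": "jog_arm", "kwargs": {
  "steps": [
    {"turn":[0,0,0],"dp":[0,0,0.01],"claw":1},
    {"turn":[0,0,0],"dp":[0,0,0.01],"claw":1},
    {"turn":[0,0,0],"dp":[0,0,0.01],"claw":1},
    {"turn":[0,0,0],"dp":[0,0,0.01],"claw":1},
    {"turn":[0,0,0],"dp":[0,0,0.01],"claw":1},
    {"turn":[0,0,0],"dp":[0,0,0.01],"claw":1},
    {"turn":[0,0,0],"dp":[0,0,0.01],"claw":1},
    {"turn":[0,0,0],"dp":[0,0,0.01],"claw":1},
    {"turn":[0,0,0],"dp":[0,0,0.01],"claw":1},
    {"turn":[0,0,0],"dp":[0,0,0.4],"claw":1},
    {"turn":[0,0,0],"dp":[0,0,0.9],"claw":1},
    {"turn":[0,0,0],"dp":[0,0,0.9],"claw":1}
  ]
}}

```text
t: 46.02
ee_pos: [648.8, 184.3, 215.3]
orientation: [-1.246, 1.125, -1.14]
ft_force: [1.8, 1.1, 1.3]
width: 87.1
```

>>> {"fn": "jog_arm", "kwargs": {
  "steps": [
    {"turn":[0,0,0],"dp":[-0.2,-0.2,0.4],"claw":1},
    {"turn":[0,0,0],"dp":[-0.3,-0.8,0.8],"claw":1},
    {"turn":[0,0,0],"dp":[-0.3,-1,0.8],"claw":1},
    {"turn":[0,0,0],"dp":[-0.3,-1,0.8],"claw":1}
  ]
}}

```text
t: 46.35
ee_pos: [626.1, 100.4, 283.1]
orientation: [-1.241, 1.122, -1.146]
ft_force: [0.8, -0.8, 0.2]
width: 87.7
```

```bash
python3 - <<'E'
from h import *
d=save('wrist','w47');P=cloud(d);z=P[...,2]
m=((z>176)&(z<195)&(np.hypot(P[...,0]-643,P[...,1]-183)<50)).astype(np.uint8);m[285:]=0
print('handle',P[m>0].mean(0),np.percentile(P[m>0][:,2],[10,90]),cv2.minAreaRect(P[m>0][:,:2].astype(np.float32)))
go(662.1,1.3,290,-49.5)
E
```

```text
handle [645.50599793 182.7072185  184.13250479] [180.72635932 185.96838282] ((643.1322021484375, 183.64700317382812), (90.63932037353516, 14.61772632598877), 5.610806941986084)
pos [625.7 102.2 281.4] yaw -84.36 q [ 0.14  0.35  1.54 -0.    1.23  1.62] F [-0.   0.7 -0.4] w 88.1 t 46.4
dp [ 0.455 -1.262  0.107] turn [-0.002   0.005   0.1937]
```

View pics/w47.png

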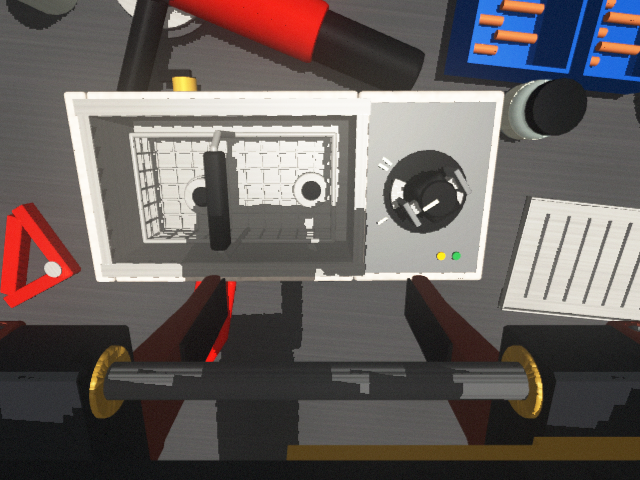

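The basket stands in the tank with its handle top at 184 mm, as at the start, and the rolls are inside. Now back to the knob (axis 662.1,1.4, tabs along −49.9°).

>>> {"fn": "jog_arm", "kwargs": {
  "steps": [
    {"turn":[0,0.001,0.03],"dp":[0.2,-0.4,0],"claw":1},
    {"turn":[-0.001,0.003,0.065],"dp":[0.45,-0.8,0],"claw":1},
    {"turn":[-0.002,0.005,0.1],"dp":[0.45,-1,0],"claw":1},
    {"turn":[-0.002,0.005,0.135],"dp":[0.45,-1,0],"claw":1},
    {"turn":[-0.002,0.005,0.17],"dp":[0.45,-1,0],"claw":1},
    {"turn":[-0.002,0.005,0.191],"dp":[0.45,-1,0],"claw":1},
    {"turn":[-0.002,0.005,0.191],"dp":[0.45,-1,0],"claw":1}
  ]
}}

```text
t: 46.98
ee_pos: [661.6, 22.9, 280.2]
orientation: [-1.462, 0.68, -0.678]
ft_force: [0.1, -0.3, -0.2]
width: 87.9
```

```bash
python3 - <<'E'
from h import *
d=save('wrist','w48');P=cloud(d);z=P[...,2]
roi=np.zeros(z.shape,bool);roi[:275]=1
m=(roi&(z>163)&(z<169.5)&(np.hypot(P[...,0]-662,P[...,1]-1)<36)).astype(np.uint8)
k,l,st,ce=cv2.connectedComponentsWithStats(m)
for i in range(1,k):
    if st[i,4]>40: print('tab',st[i],P[l==i].mean(0).round(1),cv2.minAreaRect(P[l==i][:,:2].astype(np.float32)))
go(662.1,1.4,200,-49.9)
E
```

```text
tab [317 220  37  42 411] [665.7   5.9 167.5] ((662.10107421875, 2.666482925415039), (37.12197494506836, 30.793071746826172), 38.72877883911133)
tab [304 228   7  28 165] [646.7  20.5 167. ] ((646.0393676757812, 20.48993682861328), (23.892690658569336, 5.265308380126953), 40.1323356628418)
tab [361 228   7  28 175] [678.2 -16.5 166.9] ((677.900390625, -17.38677215576172), (24.373027801513672, 5.683650970458984), 41.116390228271484)
pos [661.5  23.  280.4] yaw -50.05 q [0.02 0.4  1.47 0.   1.27 0.89] F [-0.6 -0.4  0.3] w 87.7 t 47.0333
dp [ 0.007 -0.27  -1.005] turn [-0.     -0.0004  0.0008]
```

View pics/w48.png

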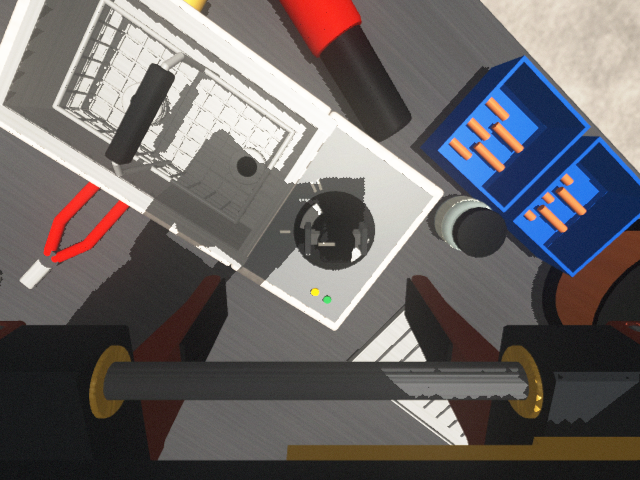

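>>> {"fn": "jog_arm", "kwargs": {
  "steps": [
    {"turn":[0,0,0.001],"dp":[0.007,-0.27,-0.1],"claw":1},
    {"turn":[0,0,0.001],"dp":[0.007,-0.27,-0.5],"claw":1},
    {"turn":[0,0,0.001],"dp":[0.007,-0.27,-0.9],"claw":1},
    {"turn":[0,0,0.001],"dp":[0.007,-0.27,-0.9],"claw":1},
    {"turn":[0,0,0.001],"dp":[0.007,-0.27,-0.9],"claw":1}
  ]
}}

```text
t: 47.45
ee_pos: [660.8, 1.9, 206.7]
orientation: [-1.464, 0.685, -0.676]
ft_force: [0.9, 0.2, -0.4]
width: 87.8
```

```bash
python3 - <<'E'
from h import *
d=save('wrist','w49')
go(662.1,1.4,117,-49.9)
E
```

```text
pos [662.3   1.9 208.7] yaw -49.91 q [-0.02  0.47  1.53  0.    1.14  0.86] F [ 0.9 -0.4  0.9] w 87.9 t 47.5
dp [-0.003 -0.006 -1.147] turn [-0.0001 -0.0006  0.0001]
```

View pics/w49.png

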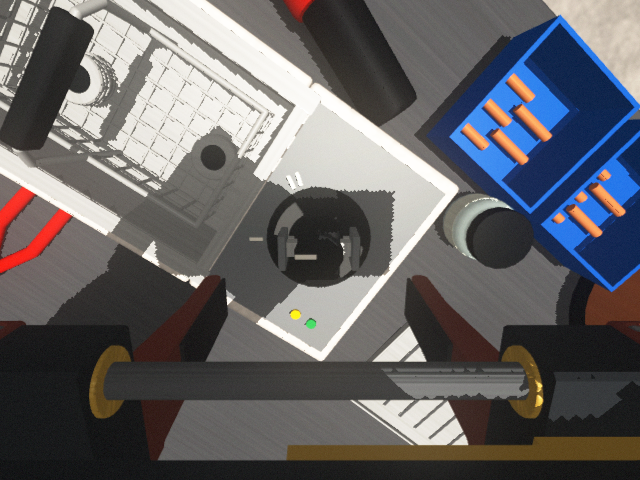

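>>> {"fn": "jog_arm", "kwargs": {
  "steps": [
    {"turn":[0,0,0],"dp":[0,-0.005,-0.4],"claw":1},
    {"turn":[0,0,0],"dp":[0,-0.005,-0.8],"claw":1},
    {"turn":[0,0,0],"dp":[0,-0.005,-1],"claw":1},
    {"turn":[0,0,0],"dp":[0,-0.005,-1],"claw":1},
    {"turn":[0,0,0],"dp":[0,-0.005,-1],"claw":1}
  ]
}}

```text
t: 47.92
ee_pos: [663.4, 1.8, 130.2]
orientation: [-1.461, 0.681, -0.68]
ft_force: [0.7, -0.2, 0.3]
width: 88.2
```

```bash
python3 - <<'E'
from h import *
go(662.1,1.4,117,-49.9)
E
```

```text
pos [663.4   1.8 130.2] yaw -49.92 q [-0.02  0.56  1.59  0.    1.    0.86] F [ 0.7 -0.2  0.3] w 88.2 t 47.9167
dp [-0.016 -0.005 -0.165] turn [-0.0001 -0.0001  0.0001]
```

>>> {"fn": "jog_arm", "kwargs": {
  "steps": [
    {"turn":[0,0,0],"dp":[-0.016,-0.005,-0.1],"claw":1},
    {"turn":[0,0,0],"dp":[-0.016,-0.005,-0.155],"claw":1},
    {"turn":[0,0,0],"dp":[-0.016,-0.005,-0.155],"claw":0},
    {"turn":[0,0,0],"dp":[-0.016,-0.005,-0.155],"claw":0},
    {"turn":[0,0,0],"dp":[-0.016,-0.005,-0.155],"claw":0},
    {"turn":[0,0,0],"dp":[-0.016,-0.005,-0.155],"claw":0},
    {"turn":[0,0,0],"dp":[-0.016,-0.005,-0.155],"claw":0},
    {"turn":[0,0,0],"dp":[-0.016,-0.005,-0.155],"claw":0},
    {"turn":[0,0,0],"dp":[-0.016,-0.005,-0.155],"claw":0},
    {"turn":[0,0,0],"dp":[-0.016,-0.005,-0.155],"claw":0},
    {"turn":[0,0,0],"dp":[-0.016,-0.005,-0.155],"claw":0},
    {"turn":[0,0,0],"dp":[-0.016,-0.005,-0.155],"claw":0}
  ]
}}

```text
t: 48.92
ee_pos: [662.5, 1.1, 118.3]
orientation: [-1.461, 0.68, -0.681]
ft_force: [0.1, -1.4, 4.0]
width: 40.9
```

```bash
python3 - <<'E'
from h import *
go(662.1,1.4,117,-118.7)
E
```

```text
pos [662.5   1.1 118.3] yaw -49.92 q [-0.02  0.57  1.6  -0.    0.98  0.85] F [ 0.1 -1.4  4. ] w 40.9 t 48.9167
dp [-0.005  0.003 -0.016] turn [ 1.000e-04  2.000e-04 -3.821e-01]
```

Pinched (40.9). Turning clockwise 1.2 rad.

>>> {"fn": "jog_arm", "kwargs": {
  "steps": [
    {"turn":[0,0,-0.035],"dp":[0,0,0],"claw":0},
    {"turn":[0,0,-0.07],"dp":[0,0,0],"claw":0},
    {"turn":[0,0,-0.105],"dp":[0,0,0],"claw":0},
    {"turn":[0,0,-0.14],"dp":[0,0,0],"claw":0},
    {"turn":[0,0,-0.175],"dp":[0,0,0],"claw":0},
    {"turn":[0,0,-0.21],"dp":[0,0,0],"claw":0},
    {"turn":[0,0,-0.245],"dp":[0,0,0],"claw":0},
    {"turn":[0,0,-0.28],"dp":[0,0,0],"claw":0},
    {"turn":[0,0,-0.315],"dp":[0,0,0],"claw":0},
    {"turn":[0,0,-0.35],"dp":[0,0,0],"claw":0},
    {"turn":[0,0,-0.38],"dp":[0,0,0],"claw":0},
    {"turn":[0,0,-0.386],"dp":[0,0,0],"claw":0}
  ]
}}

```text
t: 49.92
ee_pos: [662.5, 0.7, 118.3]
orientation: [-0.92, 1.577, -1.579]
ft_force: [0.2, -2.1, 1.7]
width: 40.9
```

```bash
python3 -c "
from h import *
d=save('wrist','w50')
cv2.imwrite('pics/w50c.png',cv2.resize(cv2.cvtColor(d['img'][190:350,210:430],cv2.COLOR_RGB2BGR),None,fx=3.5,fy=3.5,interpolation=cv2.INTER_CUBIC))
go(662.1,1.2,117,-118.7);print(ctrl.get_obs()['moment'])"
```

```text
pos [662.5   0.7 118.3] yaw -119.39 q [-0.02  0.57  1.59 -0.    0.98  2.07] F [-0.6 -2.9  2.8] w 41.0 t 49.9667
dp [-0.005  0.006 -0.017] turn [0.0004 0.     0.0039]
[-0.44398839  0.07752865  0.40582374]
```

View pics/w50c.png

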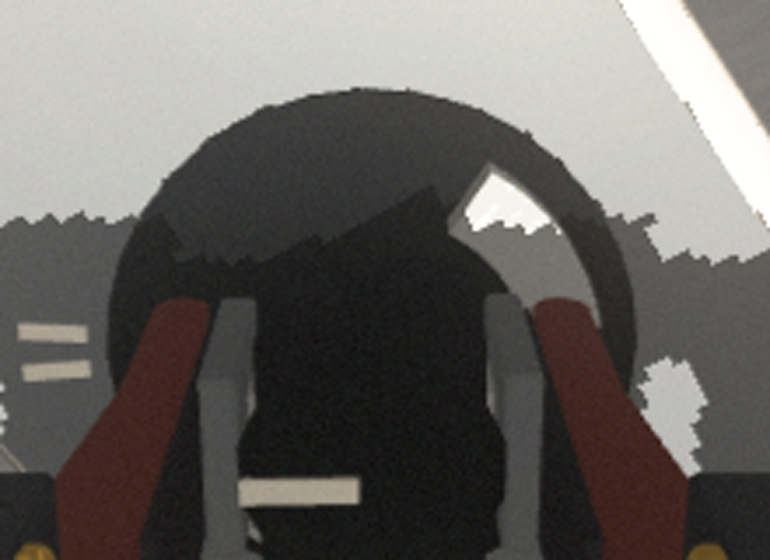

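At the on stop (moment 0.4 N m). Releasing and retreating.

>>> {"fn": "jog_arm", "kwargs": {
  "steps": [
    {"turn":[0,0,0],"dp":[0,0,0],"claw":1},
    {"turn":[0,0,0],"dp":[0,0,0],"claw":1},
    {"turn":[0,0,0],"dp":[0,0,0],"claw":1},
    {"turn":[0,0,0],"dp":[0,0,0],"claw":1},
    {"turn":[0,0,0],"dp":[0,0,0],"claw":1},
    {"turn":[0,0,0],"dp":[0,0,0],"claw":1},
    {"turn":[0,0,0],"dp":[0,0,0],"claw":1},
    {"turn":[0,0,0],"dp":[0,0,0.5],"claw":1},
    {"turn":[0,0,0],"dp":[0,0,0.95],"claw":1},
    {"turn":[0,0,0],"dp":[0,0,0.95],"claw":1}
  ]
}}

```text
t: 50.8
ee_pos: [666.8, 0.7, 201.7]
orientation: [-0.912, 1.567, -1.58]
ft_force: [1.4, -0.9, 1.0]
width: 87.7
```

>>> {"fn": "jog_arm", "kwargs": {
  "steps": [
    {"turn":[0,0,0],"dp":[-0.4,-0.2,0.5],"claw":1},
    {"turn":[0,0,0],"dp":[-0.8,-0.4,1],"claw":1},
    {"turn":[0,0,0],"dp":[-0.8,-0.4,1],"claw":1},
    {"turn":[0,0,0],"dp":[-0.8,-0.4,1],"claw":1}
  ]
}}

```text
t: 51.13
ee_pos: [603.0, -32.6, 286.9]
orientation: [-0.905, 1.563, -1.583]
ft_force: [1.4, 0.6, 1.0]
width: 87.7
```

```bash
python3 - <<'E'
from h import *
d=save('wrist','w51');P=cloud(d);z=P[...,2]
roi=np.zeros(z.shape,bool);roi[:275]=1
m=(roi&(z>163)&(z<169.5)&(np.hypot(P[...,0]-662,P[...,1]-1)<36)).astype(np.uint8)
k,l,st,ce=cv2.connectedComponentsWithStats(m)
for i in range(1,k):
    if st[i,4]>20: print('tab',st[i],P[l==i].mean(0).round(1),cv2.minAreaRect(P[l==i][:,:2].astype(np.float32)))
go(662.1,1.4,200,-118)
s=save('side','s51');Q=cloud(s);z=Q[...,2];m=(z>165)&(z<195)&(np.hypot(Q[...,0]-643,Q[...,1]-183)<50)
print('handle side',Q[m].mean(0),cv2.minAreaRect(Q[m][:,:2].astype(np.float32)))
rolls(s,Q);t=save('top','t51')
E
```

```text
tab [231 164  36  22 261] [674.5  -7.2 167.5] ((672.2035522460938, -6.532234191894531), (31.519371032714844, 15.463054656982422), 47.40495300292969)
tab [216 173   9  29 196] [673.8  22.4 166.9] ((673.7453002929688, 22.896419525146484), (5.402221202850342, 24.06806182861328), 61.67463684082031)
tab [274 172   8  29 181] [650.5 -20.3 167.1] ((650.4929809570312, -20.190170288085938), (5.300090789794922, 23.725582122802734), 62.35496139526367)
tab [233 194  34  15 183] [648.    6.9 167.6] ((649.720947265625, 7.3652753829956055), (29.031232833862305, 12.202851295471191), 67.72831726074219)
pos [603.3 -31.9 284.6] yaw -119.44 q [-0.07  0.3   1.61 -0.    1.22  2.01] F [-0.9  0.4  0.6] w 87.5 t 51.1833
dp [ 0.735  0.416 -1.058] turn [0.0005 0.0053 0.008 ]
handle side [649.88082029 180.12354545 178.29610121] ((643.8779907226562, 179.51353454589844), (98.88176727294922, 19.422710418701172), 7.8394365310668945)
```

View pics/w51.png

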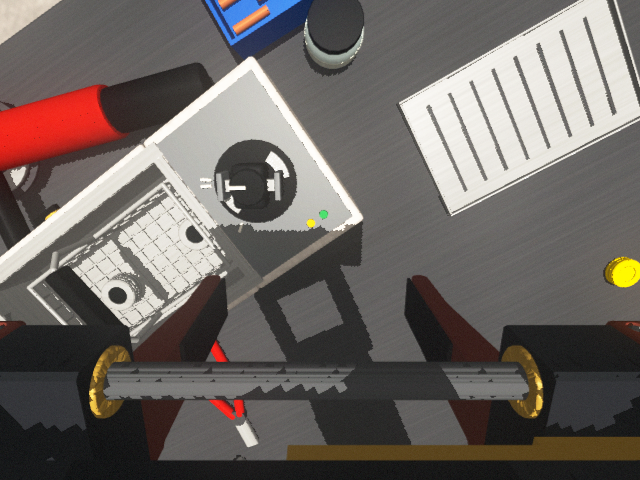

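View pics/s51.png

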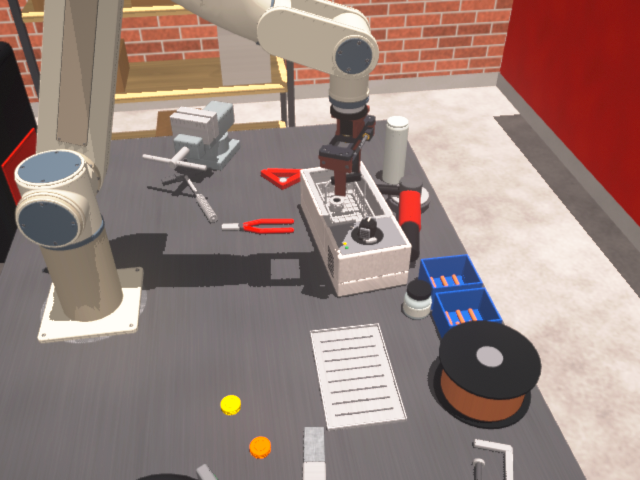

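Tab positions match the start of the run, so the selector is latched on. No rolls are left on the bench and the bystanders haven't moved. Handing in.

```bash
python3 -c "
from h import *
print(ctrl.close_job())"
```

```text
the job is handed in; nothing more can be done
None
```

I handed the job in at about 51 s of the 210 s allowed; the interface gave no verdict.

**What I did:**
1. I pinched the selector's tabs, turned it off and let them spring out.
2. I moved the basket to the drip tray and put all three rolls found on the bench into it, one on one side of the handle and two stacked flat on the other. One roll had been knocked about 3 cm aside on the way; I found it again before gripping it.
3. I stood the loaded basket back in the tank, let go, turned the selector on and released it.

**Last checks:**
- **Selector:** the tab centres are within 0.3 mm of where they were at the start, when it was on. The pointer is at the two bars, so it should be latched on.
- **Basket:** it stands in the tank. The wrist camera put the handle at (643, 184) with its top at 184 mm, the same height as at the start. The side camera put it about 4 mm off in y, where the gripper partly hid it.
- **Rolls:** one roll on each side shows in the basket. The two-roll stack I confirmed by height only on the tray, and no roll was detected on the bench.
- **Bystanders and gripper:** in the side view the pliers, brush, jar and square look unmoved; I did not measure them. The open gripper is about 140 mm above the cap of the knob, touching nothing.

**What disagreed:** the real fingertips end about 26 mm above the reported TCP, as both the wrist and side cameras showed. My first pinch therefore closed on the knob's cap instead of the tabs, with no visible effect. I allowed for that offset in every later grasp. Measured poses also wandered by a few millimetres, which I corrected as I went.

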